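# Lid the jars and rack the ware board

### The arm

A 7-joint arm with a two-finger parallel gripper is mounted at the origin on the work surface. World frame = base frame: x ahead of the robot, y to its left, z up, the work surface at z = 0. Lengths are in m, angles in rad, forces in N, time in s.
With the tool pointing down it reaches from about 0.4 to 0.85 m from the base axis. Payload 10.4 kg.
Tool frame: the origin (TCP) lies midway between the tips of the shut fingers; the grasp point (between the pads) lies 19 mm behind it; y points along the fingers, z is the direction in which the jaws open and shut, and the axes are right-handed (so a half turn about y gives the same grasp; the last joint's range is limited). The gripper opens to 87 mm and grips with 3 to 60 N. Pads are 19 mm wide; open, the fingers measure 117 mm over their backs; the gripper's body (75 mm by 190 mm) begins 51 mm behind the grasp point.
Start: joints at [-1.246, 0.332, -0.065, 1.46, 0.022, 1.35, -0.088], TCP at [0.213, 0.588, 0.223] pointing down, gripper open.
Joint ranges: [-2.6, 2.6], [-0.5, 2.12], [-1.47, 1.34], [0.16, 2.42], [-1.27, 4.41], [0.06, 2.06], [-2.6, 2.6]. Speed limits (rad/s): [2.22, 2.22, 2.79, 2.79, 3.14, 3.14, 3.14].

### API

Orientations are given as a unit quaternion [x, y, z, w].
In Python, from cell import get_obs, read_camera, calibration, hand_in gives the robot as it stands.
- The arm moves only by the tool servo_tool, never from a script. Its argument "targets" is a list of rows, each an object of numbers: "rx", "ry", "rz": the turn, a rotation vector about the tool's x, y, z in units of 6 degrees (1.0 is 6 degrees); "tx", "ty", "tz": the shift along the tool's x, y, z in units of 40 mm (1.0 is 40 mm); "hand": the finger opening in mm, from 0 to 87. A call has 1 to 20 rows; each row shifts and turns the pose as measured when the row begins, along the tool's axes as they then stand; what a row does not reach is not made up. A row lasts 1/12 s, in which the tool goes at most 41.7 mm and 7.16 degrees, less where a joint would pass 70% of its speed; a pose out of reach is approached as far as the arm can. A call is refused whole if a number of a shift passes 1 or a number of a turn 1, either way. A call with a gripper value outside its range is refused whole. The fingers move at their own pace and stop on an object; "force" is the grip in N (left out, the last holds). Time passes only in rows, so rows that do not move let the fingers close. It gives the time, the measured TCP pose, the force and the opening at its end, in the units of the state.
- get_obs(): the state, without advancing time (a new reading comes with each control period).
- read_camera(name): name is "scene" or "top" or "wrist"; returns (picture, depth): 480x640x3 uint8, blue, green, red; 480x640 float32, m along the optical axis (not along the pixel's ray), 0 where there is no reading.
- calibration(name): a dict with "fx", "fy", "cx", "cy" (pixels), "world_to_cam" (4x4, takes a point from world to camera coordinates). Camera axes: x right, y down, z forward; pixel columns grow to the right and rows downward; lengths in m; the calibration is good to about 2 mm. A picture is of the moment at which its call begins: read the wrist's pose just before it. calibration takes no time and is no camera call; for the wrist camera it gives the pose at the moment of the call.
- hand_in(): hands the job in, once; it reports no verdict.
The state is a dict: "time": time; "joints": joint angles; "joint_vel": joint speeds; "effort": joint torques, N m; "position": TCP position; "tool_rot": TCP orientation; "wrist_force": force on the tool from outside, world axes, zero at the start; "ft_torque": the same for the moment, N m; "grip_width": finger opening in m.
Only numpy, scipy, OpenCV 4.12 (cv2) and the standard library are available. Lean on these libraries where they do the work, as an engineer would, in place of code of your own. Each camera call takes 0.05 s, during which the arm holds its last target.

### The job

Take the firebrick off the ware board and lay it on the open bench, clear of the board and the rack. Stand every stoneware jar that is out upright on the ware board and fit each with the lid of its own shape, seated down in its mouth and flush with its sides (lids without a jar are spares and not needed). When all are loaded and lidded, slide the board gently into the drying rack until it comes home against the stop, with the jars still lidded, and leave the other things on the bench where they are.

Things in the scene. Friction and masses are not known exactly. Their poses are not given: they have to be found in the camera images.
- jar_round: Round stoneware jar, open at the top, outer diameter 62 mm, 60 mm tall, wall and floor 5 mm (mouth 52 mm). Bare buff clay like all the jars and lids. Origin: centre of its underside, z up. 0.15 to 0.26 kg. Starts upright on the bench; may be absent.
- jar_square: Square stoneware jar, open at the top, 60 x 60 mm outside, 60 mm tall, wall and floor 5 mm (mouth 50 x 50 mm). Bare buff clay like all the jars and lids. Origin: centre of its underside, x and y along its sides, z up. 0.16 to 0.26 kg. Starts upright on the bench; may be absent.
- jar_long: Oblong stoneware jar, open at the top, 56 mm (its x) by 84 mm (its y) outside, 60 mm tall, wall and floor 5 mm (mouth 46 x 74 mm). Bare buff clay like all the jars and lids. Origin: centre of its underside, z up. 0.16 to 0.26 kg. Starts upright on the bench; may be absent.
- lid_round: Bare clay lid of the round jar: plate 62 mm across, flush with the jar; flange 46 mm across (3 mm play all round). 6 mm plate with a 6 mm deep flange below and a centred bar handle on top: 14 mm thick (lid x), 44 long (lid y), 26 tall; pinch it across x. 38 mm high in all. Origin: centre of the flange's underside, z up. Seated, it is 54 mm above the jar's. 70-80 g.
- lid_square: Bare clay lid of the square jar: plate 60 x 60 mm, flange 44 x 44 mm (3 mm play each side), fits at any quarter turn. 6 mm plate with a 6 mm deep flange below and a centred bar handle on top: 14 mm thick (lid x), 44 long (lid y), 26 tall; pinch it across x. 38 mm high in all. Origin: centre of the flange's underside, z up. Seated, it is 54 mm above the jar's. 70-80 g.
- lid_long: Bare clay lid of the oblong jar: plate 56 (x) by 84 mm (y), flange 40 x 68 mm (3 mm play each side), fits either way round. 6 mm plate with a 6 mm deep flange below and a centred bar handle on top: 14 mm thick (lid x), 44 long (lid y), 26 tall; pinch it across x. 38 mm high in all. Origin: centre of the flange's underside, z up. Seated, it is 54 mm above the jar's. 70-80 g.
- board: Loose brown wooden ware board on the bench before the rack: 130 mm (x, the way it slides in) by 290 mm (y), 12 mm thick. From the middle of its near edge a grip bar juts towards the robot: 22 mm wide (y), 34 tall, from x = -64 to -136 mm; pinch it from above at about x = -110. Origin: centre of the 130 x 290 plate's underside, z up. 0.26-0.42 kg; loaded, it takes 5 to 15 N to slide.
- board_far (a point): Middle of the far edge of the ware board, 65 mm ahead of its origin along the board's x and 6 mm up; this is what meets the stop.
- rack: Wooden drying rack fixed to the bench, open to the robot. Origin: centre of its mouth, on the bench; x points in. Side guides 30 mm high, 298 mm apart, run 170 mm in (4 mm play each side of the board), with flared lead-ins 40 mm out before the mouth; the board slides on the bench between them. Above, a slatted shelf, underside 150 mm up, front 20 mm behind the mouth.
- stop: Dark wooden stop batten fixed across the inside of the rack, 270 mm wide, 32 mm high; 120 to 140 mm behind the mouth. Origin: middle of its near face, on the bench; its x axis points into the rack, so the board is home when board_far is at x = 0 in this frame.
- brick: Light off-white insulating firebrick, 60 mm (its x) by 110 mm (its y) by 40 mm high, 0.2 kg; starts lying on the ware board. Origin: centre of its underside, z up.
- brick_mid (a point): Centre of the firebrick, 20 mm above its origin along its z.
- mug: Bystander: clay mug with handle, 76 mm across, 90 mm tall; origin centre of underside.
- glaze: Bystander: white screw-top glaze jar, 66 mm diameter, 85 mm tall; origin centre of underside.
- bowl: Bystander: clay bowl, 110 mm across, 50 mm tall; origin centre of underside.
- rib: Bystander: dark wooden potter's rib, 90 x 50 x 10 mm, lying flat; origin centre of underside.
- brush: Bystander: brush lying on the bench; origin near its middle.
Things that resemble listed ones, but are neither listed nor needed, are in the scene too. Leave any green or turquoise look-alike of the jar_square alone.

How it is judged:
By the outcome, as a careful person would: the job done as asked, in the order asked, and still so for the second after the job is handed in, with the robot touching nothing.
Of jar_round, jar_square, jar_long only 2 to 3 are there at a start; the rules pass over those that are not, and their reading is None.
At some moment in a run one of jar_round, jar_square, jar_long, lid_round, lid_square, lid_long may be knocked a few centimetres aside while the robot is not near it.
Once in a run the grip may slacken for a moment while it holds something.
It also fails if it takes over 210 s, if anything falls off the work surface, if the arm or the gripper's body presses on something with over 40 N, if the wrist force passes 120 N, or if a joint passes its speed limit or range.

## Working session

There is one attempt and no reset: what is moved stays moved. The work goes in short steps, Python scripts to look and compute and a tool call to move; the robot and the scene stay as the last step left them, time stands still between calls to the robot, and variables do not carry over. Pictures are saved under pics/ and viewed, and the job is handed in when it is done.

Besides the shell and the picture viewer there is one more tool, called in YAML: its name, and indented under it one key for each argument. servo_tool: Moves the arm, as the interface text tells. Its arguments: {"type":"object","properties":{"targets":{"type":"array","items":{"type":"object","properties":{"rx":{"type":"number"},"ry":{"type":"number"},"rz":{"type":"number"},"tx":{"type":"number"},"ty":{"type":"number"},"tz":{"type":"number"},"hand":{"type":"number"}}}},"force":{"type":"number"}},"required":["targets"]}

```bash
ls; mkdir -p pics
python3 - <<'E'
from cell import *
import cv2
o=get_obs(); print(o)
for n in("scene","top","wrist"):
    p,d=read_camera(n); cv2.imwrite(f"pics/{n}0.png",p)
    import numpy as np; np.save(f"pics/{n}0.npy",d)
    c=calibration(n); print(n,c)
E
```

```text
pics
{'time': 0.0, 'joints': array([-1.24564022,  0.33285208, -0.06470317,  1.46094661,  0.0216286 ,
        1.34991551, -0.08848674]), 'joint_vel': array([-0.00012596, -0.00023555,  0.00020458, -0.00159946, -0.00132613,
        0.0008571 ,  0.00010028]), 'effort': array([ 6.01830607e-05, -6.23248243e+01,  2.48674129e-02, -3.89883149e+01,
       -6.12710346e-02,  3.98392626e-02,  1.49289131e-04]), 'position': array([0.21287233, 0.58721123, 0.2217638 ]), 'tool_rot': array([ 0.69694793, -0.12237062,  0.12226242, -0.69594605]), 'wrist_force': array([ 0.02989836,  0.14107068, -0.6647046 ]), 'ft_torque': array([0.02683089, 0.04771964, 0.00564238]), 'grip_width': 0.08717958854285034}
scene {'fx': 446.8557330903093, 'fy': 446.8557330903093, 'cx': 321.81369244629, 'cy': 233.90386620960183, 'world_to_cam': array([[-0.73723002,  0.67539401, -0.01829839,  0.39405024],
       [ 0.46235379,  0.48456616, -0.7425797 , -0.23660617],
       [-0.4926671 , -0.55591237, -0.6695077 ,  1.43822917],
       [ 0.        ,  0.        ,  0.        ,  1.        ]])}
top {'fx': 553.6950434401508, 'fy': 553.6950434401508, 'cx': 325.32987072498975, 'cy': 235.1731227440777, 'world_to_cam': array([[-0.01490825, -0.99970818, -0.01900766,  0.06473656],
       [-0.98417958,  0.01802784, -0.17625421,  0.58879625],
       [ 0.17654544,  0.01607931, -0.98416115,  1.32704194],
       [ 0.        ,  0.        ,  0.        ,  1.        ]])}
wrist {'fx': 347.51739269762356, 'fy': 347.51739269762356, 'cx': 322.13651137346045, 'cy': 236.08805845499117, 'world_to_cam': array([[ 0.34022082,  0.94034468, -0.00129694, -0.62348125],
       [ 0.89787541, -0.32444482,  0.29758245, -0.03540126],
       [ 0.27940928, -0.10240824, -0.95469524,  0.39148826],
       [ 0.        ,  0.        ,  0.        ,  1.        ]])}
```

View pics/scene0.png

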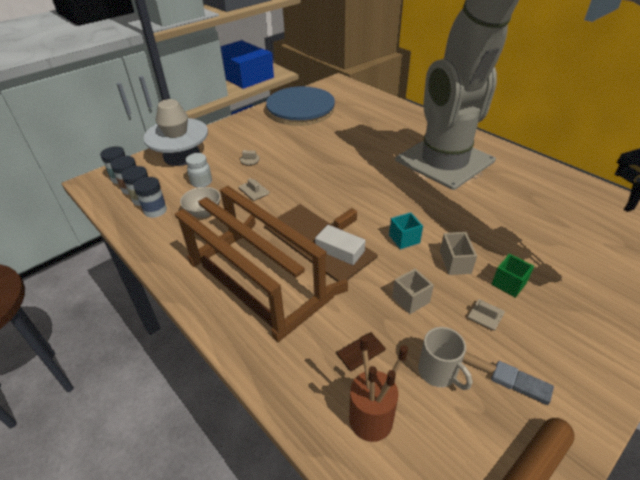

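View pics/top0.png

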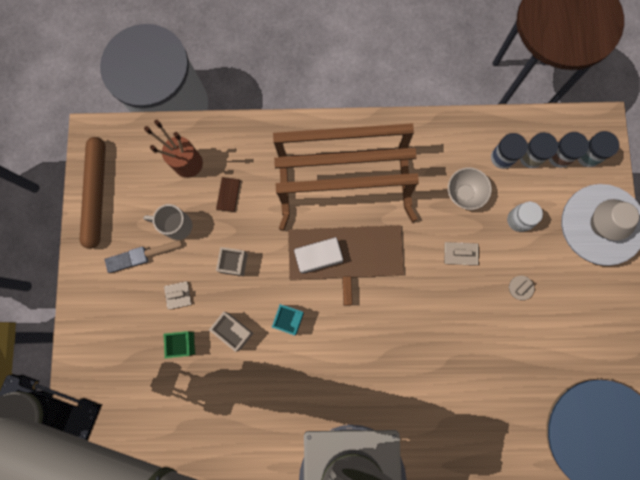

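View pics/wrist0.png

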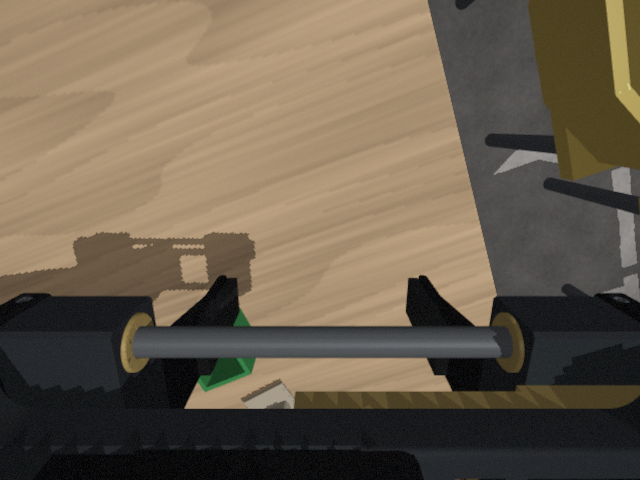

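The jars that are out are the square one (top picture 231,262) and the oblong one (231,331); there is no round jar. Look-alikes are turquoise at (288,320) and green at (178,344). The lids look like square (178,295), oblong (461,254) and round (522,288, a spare). The brick is on the board at (319,255). I'll crop in to check these.

```bash
cat > h.py <<'E'
from cell import *
import cv2, numpy as np
from scipy.spatial.transform import Rotation as R
def deproj(d,c,mask=None):
    v,u=np.mgrid[0:480,0:640]
    P=np.stack([(u-c['cx'])/c['fx']*d,(v-c['cy'])/c['fy']*d,d],-1)
    T=np.linalg.inv(c['world_to_cam'])
    W=P@T[:3,:3].T+T[:3,3]
    W[d<=0]=np.nan
    return W
def ray(c,u,v,z):
    T=np.linalg.inv(c['world_to_cam']); r=T[:3,:3]@np.array([(u-c['cx'])/c['fx'],(v-c['cy'])/c['fy'],1])
    return T[:3,3]+r*(z-T[2,3])/r[2]
def proj(c,p):
    q=c['world_to_cam']@np.r_[p,1]; return np.array([c['fx']*q[0]/q[2]+c['cx'],c['fy']*q[1]/q[2]+c['cy']])
def crop(p,x0,y0,x1,y1,name,s):
    cv2.imwrite(f"pics/{name}.png",cv2.resize(p[y0:y1,x0:x1],None,fx=s,fy=s,interpolation=cv2.INTER_CUBIC))
def comps(W,zlo,zhi,x=(.2,.9),y=(-.6,.6),mn=15,erode=False):
    m=((W[...,2]>zlo)&(W[...,2]<zhi)&(W[...,0]>x[0])&(W[...,0]<x[1])&(W[...,1]>y[0])&(W[...,1]<y[1])).astype(np.uint8)
    n,l,s,ce=cv2.connectedComponentsWithStats(m,connectivity=4)
    out=[]
    for i in range(1,n):
        if s[i,4]<mn: continue
        P=W[l==i]; r=cv2.minAreaRect(P[:,:2].astype(np.float32)*1000)
        out.append((ce[i],s[i,4],np.array(r[0]),r[1],r[2],np.median(P[:,2])))
    return out
E
python3 - <<'E'
from h import *
p=cv2.imread('pics/top0.png'); d=np.load('pics/top0.npy'); c=calibration('top')
crop(p,150,170,350,370,'c1',4); crop(p,270,190,570,320,'c2',2.6)
W=deproj(d,c)
for lo,hi in((.05,.067),(.03,.045),(.008,.019)):
    print(lo)
    for k in comps(W,lo,hi,x=(.15,.85),y=(-.5,.4)): print(np.round(k[0]),k[1],np.round(k[2],1),np.round(k[3],1),round(k[4],1),round(float(k[5]),4))
E
```

```text
0.05
[403. 146.] 24 [ 817.8 -145.4] [25.9 13.3] 44.2 0.0585
[503. 158.] 71 [ 783.1 -399.6] [60.7 24. ] 45.5 0.0583
[533. 158.] 63 [ 778.1 -475.1] [50.6 14.8] 51.7 0.0596
[195. 162.] 39 [787.6 385.9] [10.6 49.9] 68.3 0.0578
[281. 155.] 15 [797.6 165.1] [ 3.  15.9] 3.3 0.0591
[284. 201.] 16 [678.5 156.3] [ 8.7 19.6] 33.6 0.0577
[520. 220.] 131 [ 621.1 -432.8] [64.8 36.7] 34.1 0.0577
[332. 252.] 155 [549.4  36.5] [39.5 60.4] 49.4 0.0521
[312. 256.] 427 [538.7  82.1] [59.2 89.7] 14.8 0.0523
[230. 261.] 223 [529.4 291.6] [61.6 60.5] 80.6 0.0582
[324. 262.] 18 [520.8  60.2] [ 9.5 17.7] 38.7 0.0525
[287. 320.] 203 [383.1 151.1] [60.2 59.8] 69.9 0.059
[229. 331.] 275 [356.9 290.4] [84.9 57.1] 50.7 0.0586
[187. 344.] 88 [329.9 392.3] [59.2 14.3] 1.0 0.058
0.03
[530. 160.] 47 [ 776.2 -475.3] [46.3 11.6] 56.6 0.0375
[196. 165.] 39 [786.8 385.1] [12.4 48.3] 66.8 0.0379
[502. 163.] 38 [ 773.1 -405. ] [44.1 10.8] 69.7 0.037
[404. 163.] 21 [ 778.4 -150.4] [16.8 13. ] 21.0 0.032
[477. 183.] 215 [ 712.8 -327.4] [99.5 66. ] 25.4 0.0377
[408. 195.] 17 [ 692.1 -156. ] [18.7  5. ] 80.0 0.0352
[514. 222.] 55 [ 621.6 -420.9] [55.9 16.2] 19.7 0.0386
[463. 252.] 100 [ 543.5 -288.9] [45.3 14.8] 84.3 0.0358
[222. 259.] 22 [537.4 316. ] [ 2.  38.3] 80.0 0.0388
[347. 291.] 198 [451.8   3.3] [70.  21.7] 1.5 0.0331
[524. 287.] 104 [ 454.1 -433.3] [14.4 43.6] 42.4 0.0362
[190. 341.] 32 [336.7 389. ] [45.8  3.1] 5.4 0.0379
[558. 409.] 108 [ 166.4 -487.2] [32.6 25.2] 0.8 0.035
0.008
[498. 164.] 32 [ 777.6 -401.3] [47.3 11.3] 57.8 0.0141
[467. 190.] 340 [ 706.  -311.2] [74.4 75.5] 44.0 0.0138
[228. 192.] 365 [711.9 308.9] [50.5 87.3] 81.4 0.0103
[352. 252.] 3903 [552.7   5.6] [130.7 290.2] 1.4 0.0116
[513. 228.] 15 [ 605.6 -425.6] [21.4  3.6] 43.3 0.0145
[461. 254.] 497 [ 543.7 -288.6] [82.4 56.2] 86.1 0.0117
[517. 286.] 211 [ 459.  -424.7] [40.4 60.8] 63.4 0.0111
[528. 293.] 95 [ 440.9 -450. ] [19.8 47.3] 41.1 0.0116
```

View pics/c1.png

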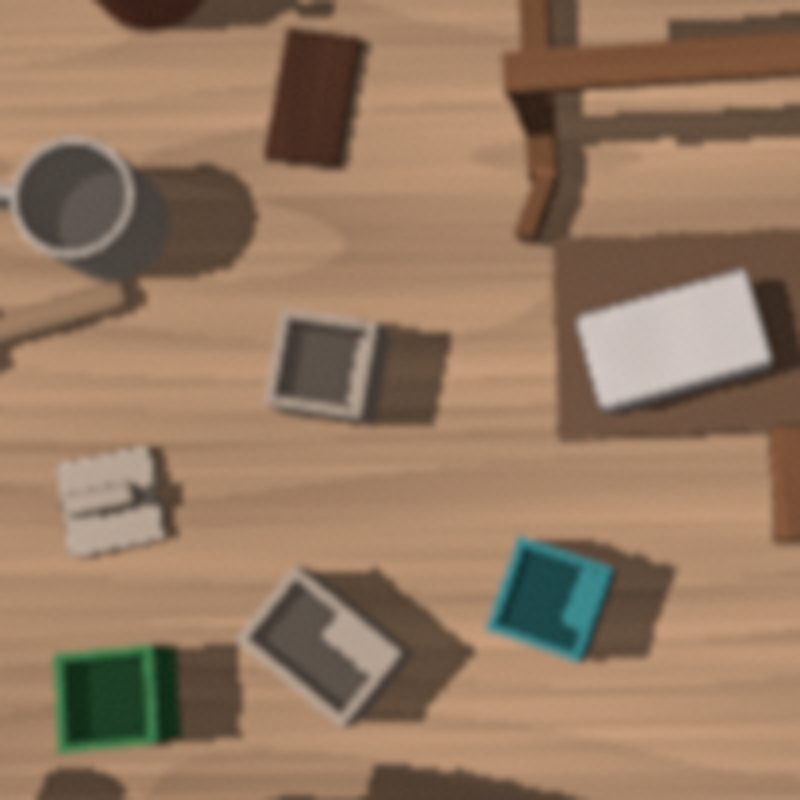

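View pics/c2.png

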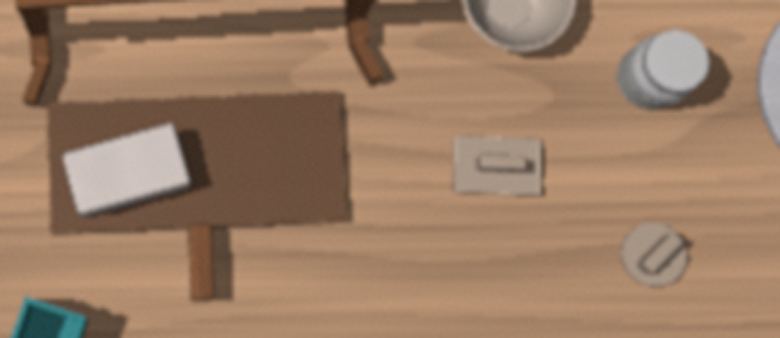

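Run:
```python
from h import *
p=cv2.imread('pics/top0.png'); d=np.load('pics/top0.npy'); c=calibration('top')
W=deproj(d,c)
def rect(lo,hi,x,y,name):
    m=(W[...,2]>lo)&(W[...,2]<hi)&(W[...,0]>x[0])&(W[...,0]<x[1])&(W[...,1]>y[0])&(W[...,1]<y[1])
    P=W[m][:,:2].astype(np.float32)
    r=cv2.minAreaRect(P*1000); b=cv2.boxPoints(r)
    e=b[1]-b[0],b[2]-b[1]; L=max(e,key=np.linalg.norm)
    print(name,m.sum(),np.round(r[0],1),np.round(r[1],1),'long axis deg',round(np.degrees(np.arctan2(L[1],L[0]))%180,1),'z',np.round(np.median(W[m][:,2]),4))
rect(.05,.067,(.48,.58),(.24,.34),'jsq')
rect(.05,.067,(.3,.41),(.23,.35),'jlong')
rect(.025,.045,(.38,.5),(.35,.5),'lsq handle')
rect(.008,.019,(.38,.5),(.35,.5),'lsq plate')
rect(.025,.045,(.5,.59),(-.35,-.24),'llong handle')
rect(.008,.019,(.5,.59),(-.35,-.24),'llong plate')
rect(.045,.06,(.48,.62),(-.0,.15),'brick')
rect(.008,.016,(.47,.62),(-.2,.18),'board')
rect(.025,.04,(.38,.5),(-.05,.05),'bar')
# rack things
m=(W[...,0]>.6)&(W[...,1]<.22)&(W[...,1]>-.2)
for lo,hi in((.02,.045),(.10,.135),(.14,.2)):
  for k in comps(W,lo,hi,x=(.6,.95),y=(-.22,.22),mn=8): print(lo,np.round(k[0]),k[1],np.round(k[2],1),np.round(k[3],1),round(k[4],1),round(float(k[5]),4))
rect(.15,.2,(.6,.73),(-.2,.2),'slat')
# guide edges
for v in range(190,228,4):
    w=W[v]; s=(w[:,2]>.02)&(w[:,2]<.045)&(abs(w[:,1])<.22)
    print(v,[(int(u),np.round(w[u],3).tolist()) for u in np.where(s)[0]][:12])
crop(p,260,110,440,310,'c3',4)
s=cv2.imread('pics/scene0.png'); crop(s,170,170,390,350,'c4',3.5); crop(s,380,200,560,400,'c5',3)
```

```text
jsq 223 [529.4 291.6] [61.6 60.5] long axis deg 80.6 z 0.0582
jlong 275 [356.9 290.4] [84.9 57.1] long axis deg 50.7 z 0.0586
lsq handle 108 [449.8 433.1] [14.7 44.2] long axis deg 102.7 z 0.036
lsq plate 366 [449.6 433.4] [60.5 61.1] long axis deg 101.2 z 0.0114
llong handle 111 [ 543.7 -288.8] [45.4 14.9] long axis deg 85.5 z 0.0356
llong plate 503 [ 543.7 -288.6] [82.4 56.2] long axis deg 86.1 z 0.0117
brick 1042 [541.4  73.5] [ 60.9 109.7] long axis deg 105.4 z 0.0509
board 3702 [549.5 -10. ] [374.8 141.9] long axis deg 89.1 z 0.0114
bar 253 [452.    3.4] [70.4 21.9] long axis deg 1.5 z 0.0324
0.02 [400. 146.] 8 [ 827.  -141.2] [14.8  0.9] 4.1 0.0314
0.02 [389. 149.] 11 [ 818.3 -113.6] [25.9  2.3] 87.3 0.0306
0.02 [376. 150.] 15 [816.1 -79.9] [36.4  3.2] 86.8 0.0292
0.02 [362. 151.] 14 [813.6 -42. ] [34.   3.7] 89.6 0.0313
0.02 [346. 152.] 14 [812.1  -3. ] [ 3.2 33.7] 3.6 0.0319
0.02 [332. 153.] 14 [810.5  36. ] [33.8  2.1] 90.0 0.0297
0.02 [316. 154.] 14 [808.5  75.1] [33.9  3.1] 86.3 0.0314
0.02 [302. 155.] 15 [806.4 112.8] [ 2.1 36.2] 0.7 0.032
0.02 [405. 167.] 103 [ 768.8 -15
[... 2506 characters left out ...]
5, 0.029]), (283, [0.64, 0.163, 0.031]), (284, [0.64, 0.16, 0.03]), (285, [0.64, 0.158, 0.029]), (286, [0.641, 0.155, 0.029]), (287, [0.642, 0.153, 0.023]), (411, [0.635, -0.163, 0.027]), (412, [0.636, -0.167, 0.021]), (413, [0.634, -0.168, 0.029]), (414, [0.634, -0.17, 0.032]), (415, [0.634, -0.173, 0.028]), (416, [0.634, -0.176, 0.03])]
222 [(281, [0.631, 0.168, 0.027]), (282, [0.63, 0.165, 0.031]), (283, [0.63, 0.163, 0.031]), (284, [0.63, 0.16, 0.03]), (285, [0.63, 0.158, 0.028]), (286, [0.631, 0.156, 0.023])]
226 [(279, [0.621, 0.173, 0.025]), (280, [0.62, 0.17, 0.029]), (281, [0.619, 0.168, 0.031]), (282, [0.62, 0.165, 0.03]), (283, [0.621, 0.163, 0.025]), (284, [0.621, 0.161, 0.022])]
```

View pics/c3.png

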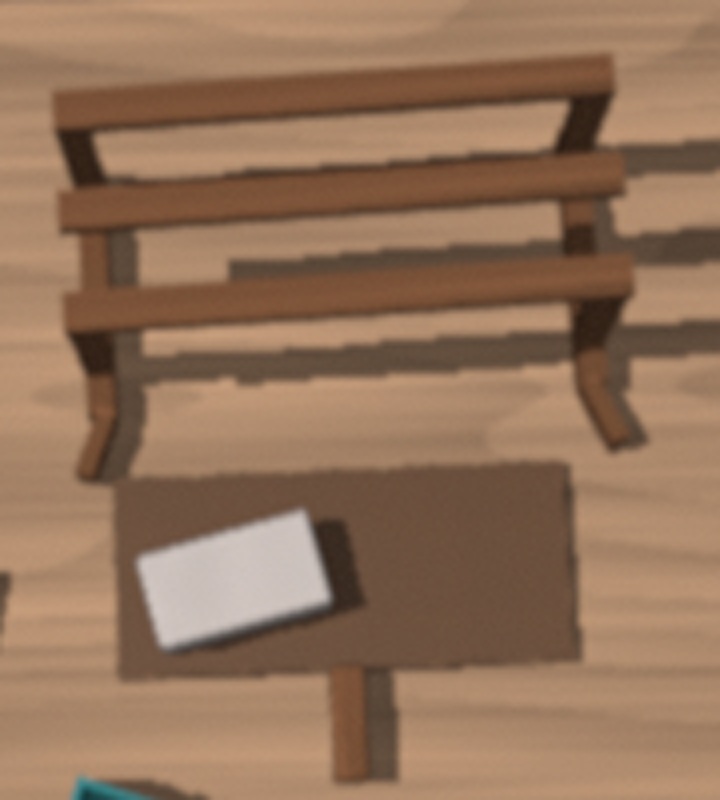

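View pics/c4.png

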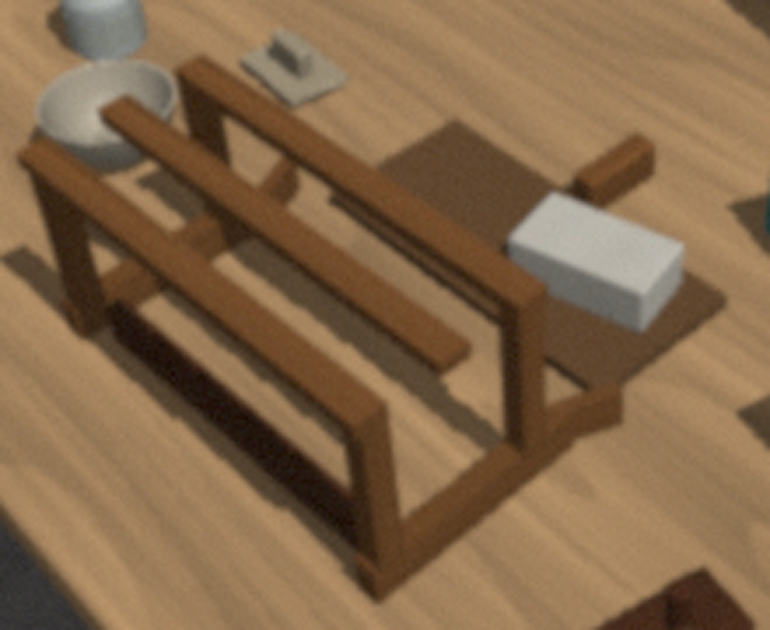

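View pics/c5.png

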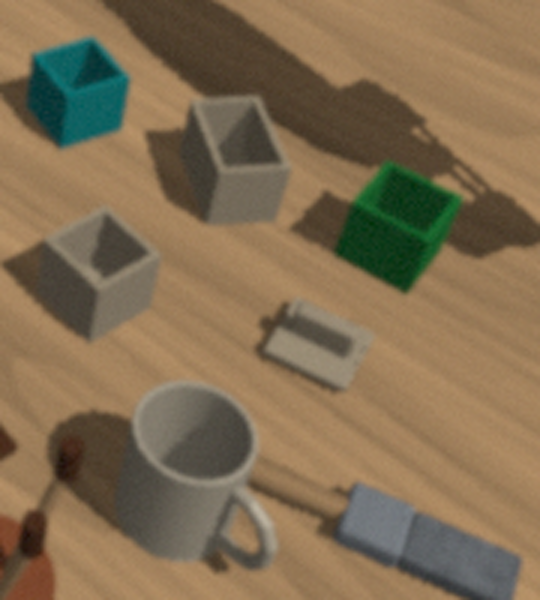

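```bash
cat > plan.py <<'E'
# usage: plan.py x y z yawdeg  : remaining move, in tool units
from h import *
import sys
def plan(x,y,z,yaw):
    o=get_obs(); r=R.from_quat(o['tool_rot']); M=r.as_matrix()
    p=o['position']
    zy=np.degrees(np.arctan2(M[1,2],M[0,2]))
    best=None
    for k in(0,180):
        a=np.radians(yaw+k)
        Z=np.array([np.cos(a),np.sin(a),0]);Y=np.array([0,0,-1.]);X=np.cross(Y,Z)
        T=R.from_matrix(np.stack([X,Y,Z],1))
        rv=(r.inv()*T).as_rotvec(degrees=True)
        if best is None or np.linalg.norm(rv)<np.linalg.norm(best[0]): best=(rv,T)
    rv,T=best
    dw=np.array([x,y,z])-p
    print('t %.2f pos %s zyaw %.1f grip %.1f F %s j7 %.2f'%(o['time'],np.round(p,4),zy,o['grip_width']*1e3,np.round(o['wrist_force'],1),o['joints'][6]))
    print(' turn units',np.round(rv/6,2),'| shift before turn',np.round(M.T@dw/.04,2),'| after turn',np.round(T.as_matrix().T@dw/.04,2))
if __name__=='__main__': 
    a=list(map(float,sys.argv[1:])); plan(*a)
E
python3 plan.py .5414 .0735 .2 15.4; python3 -c "
from h import *
print(np.round(R.from_quat(get_obs()['tool_rot']).as_matrix(),3))"
```

```text
t 0.15 pos [0.2129 0.5873 0.222 ] zyaw 70.1 grip 86.8 F [-0.1 -0.2  0.2] j7 -0.09
 turn units [0.01 9.11 0.01] | shift before turn [12.1   0.56 -9.28] | after turn [14.56  0.55  4.51]
[[ 0.94  -0.     0.341]
 [-0.341 -0.001  0.94 ]
 [ 0.    -1.    -0.001]]
```

servo_tool:
  targets:
    - {"tx": 0.8, "ty": 0.03, "tz": -0.6, "hand": 87}
    - {"tx": 0.8, "ty": 0.03, "tz": -0.6}
    - {"tx": 0.8, "ty": 0.03, "tz": -0.6}
    - {"tx": 0.8, "ty": 0.03, "tz": -0.6}
    - {"tx": 0.8, "ty": 0.03, "tz": -0.6}
    - {"tx": 0.8, "ty": 0.03, "tz": -0.6}
    - {"tx": 0.8, "ty": 0.03, "tz": -0.6}
    - {"tx": 0.8, "ty": 0.03, "tz": -0.6}
    - {"tx": 0.8, "ty": 0.03, "tz": -0.6}
    - {"tx": 0.8, "ty": 0.03, "tz": -0.6}
    - {"ry": 0.9}
    - {"ry": 0.9}
    - {"ry": 0.9}
    - {"ry": 0.9}
    - {"ry": 0.9}
    - {"ry": 0.9}
    - {"ry": 0.9}
    - {"ry": 0.9}
    - {"ry": 0.9}
    - {"ry": 0.9}
  force: 25

```text
$.targets[0]: bad value
```

```bash
python3 plan.py .5414 .0735 .2 15.4
```

```text
t 0.15 pos [0.2129 0.5873 0.222 ] zyaw 70.1 grip 86.8 F [-0.1 -0.2  0.2] j7 -0.09
 turn units [0.01 9.11 0.01] | shift before turn [12.1   0.56 -9.28] | after turn [14.56  0.55  4.51]
```

servo_tool:
  targets:
    - {"rx": 0, "ry": 0, "rz": 0, "tx": 0.8, "ty": 0.03, "tz": -0.6, "hand": 87}
  force: 25

```text
time: 0.23
position: [0.2287, 0.558, 0.2197]
tool_rot: [0.697, -0.12, 0.118, -0.697]
wrist_force: [-0.7, 0.4, -0.5]
grip_width: 0.0873
```

servo_tool:
  targets:
    - {"rx": 0, "ry": 0, "rz": 0, "tx": 0.8, "ty": 0.03, "tz": -0.6, "hand": 87}
    - {"rx": 0, "ry": 0, "rz": 0, "tx": 0.8, "ty": 0.03, "tz": -0.6, "hand": 87}
    - {"rx": 0, "ry": 0, "rz": 0, "tx": 0.8, "ty": 0.03, "tz": -0.6, "hand": 87}
    - {"rx": 0, "ry": 0, "rz": 0, "tx": 0.8, "ty": 0.03, "tz": -0.6, "hand": 87}
    - {"rx": 0, "ry": 0, "rz": 0, "tx": 0.8, "ty": 0.03, "tz": -0.6, "hand": 87}
    - {"rx": 0, "ry": 0, "rz": 0, "tx": 0.8, "ty": 0.03, "tz": -0.6, "hand": 87}
    - {"rx": 0, "ry": 0, "rz": 0, "tx": 0.8, "ty": 0.03, "tz": -0.6, "hand": 87}
    - {"rx": 0, "ry": 0, "rz": 0, "tx": 0.8, "ty": 0.03, "tz": -0.6, "hand": 87}
    - {"rx": 0, "ry": 0, "rz": 0, "tx": 0.8, "ty": 0.03, "tz": -0.6, "hand": 87}
    - {"rx": 0, "ry": 0.9, "rz": 0, "tx": 0, "ty": 0, "tz": 0, "hand": 87}
    - {"rx": 0, "ry": 0.9, "rz": 0, "tx": 0, "ty": 0, "tz": 0, "hand": 87}
    - {"rx": 0, "ry": 0.9, "rz": 0, "tx": 0, "ty": 0, "tz": 0, "hand": 87}
    - {"rx": 0, "ry": 0.9, "rz": 0, "tx": 0, "ty": 0, "tz": 0, "hand": 87}
    - {"rx": 0, "ry": 0.9, "rz": 0, "tx": 0, "ty": 0, "tz": 0, "hand": 87}
    - {"rx": 0, "ry": 0.9, "rz": 0, "tx": 0, "ty": 0, "tz": 0, "hand": 87}
    - {"rx": 0, "ry": 0.9, "rz": 0, "tx": 0, "ty": 0, "tz": 0, "hand": 87}
    - {"rx": 0, "ry": 0.9, "rz": 0, "tx": 0, "ty": 0, "tz": 0, "hand": 87}
    - {"rx": 0, "ry": 0.9, "rz": 0, "tx": 0, "ty": 0, "tz": 0, "hand": 87}
    - {"rx": 0, "ry": 0.9, "rz": 0, "tx": 0, "ty": 0, "tz": 0, "hand": 87}

```text
time: 1.82
position: [0.4376, 0.233, 0.2034]
tool_rot: [0.56, -0.437, 0.435, -0.553]
wrist_force: [-0.4, 0.4, 1.0]
grip_width: 0.0869
```

```bash
python3 plan.py .5414 .0735 .2 15.4
```

```text
t 1.82 pos [0.4376 0.233  0.2034] zyaw 13.8 grip 86.9 F [-0.4  0.4  1. ] j7 -0.33
 turn units [ 0.09 -0.27  0.03] | shift before turn [4.49 0.09 1.57] | after turn [4.53 0.09 1.44]
```

servo_tool:
  targets:
    - {"rx": 0, "ry": -0.27, "rz": 0, "tx": 0.9, "ty": 0, "tz": 0.3, "hand": 87}
    - {"rx": 0, "ry": 0, "rz": 0, "tx": 0.9, "ty": 0, "tz": 0.3, "hand": 87}
    - {"rx": 0, "ry": 0, "rz": 0, "tx": 0.9, "ty": 0, "tz": 0.3, "hand": 87}
    - {"rx": 0, "ry": 0, "rz": 0, "tx": 0.9, "ty": 0, "tz": 0.3, "hand": 87}
    - {"rx": 0, "ry": 0, "rz": 0, "tx": 0.9, "ty": 0, "tz": 0.25, "hand": 87}
    - {"rx": 0.1, "ry": 0, "rz": 0, "tx": 0, "ty": 0.6, "tz": 0, "hand": 87}
    - {"rx": 0, "ry": 0, "rz": 0, "tx": 0, "ty": 0.7, "tz": 0, "hand": 87}
    - {"rx": 0, "ry": 0, "rz": 0, "tx": 0, "ty": 0.7, "tz": 0, "hand": 87}
    - {"rx": 0, "ry": 0, "rz": 0, "tx": 0, "ty": 0.3, "tz": 0, "hand": 87}
    - {"rx": 0, "ry": 0, "rz": 0, "tx": 0, "ty": 0, "tz": 0, "hand": 87}

```text
time: 2.65
position: [0.5433, 0.0648, 0.1079]
tool_rot: [-0.56, 0.429, -0.434, 0.56]
wrist_force: [-1.0, -0.5, 0.7]
grip_width: 0.0869
```

```bash
python3 plan.py .5414 .0735 .022 15.4
```

```text
t 2.65 pos [0.5433 0.0648 0.1079] zyaw 14.8 grip 86.9 F [-1.  -0.5  0.7] j7 0.15
 turn units [-0.04 -0.11  0.05] | shift before turn [-0.23  2.15  0.  ] | after turn [-0.22  2.15  0.01]
```

servo_tool:
  targets:
    - {"rx": 0, "ry": -0.1, "rz": 0.05, "tx": -0.23, "ty": 0.4, "tz": 0, "hand": 87}
    - {"rx": 0, "ry": 0, "rz": 0, "tx": 0, "ty": 0.6, "tz": 0, "hand": 87}
    - {"rx": 0, "ry": 0, "rz": 0, "tx": 0, "ty": 0.6, "tz": 0, "hand": 87}
    - {"rx": 0, "ry": 0, "rz": 0, "tx": 0, "ty": 0.4, "tz": 0, "hand": 87}
    - {"rx": 0, "ry": 0, "rz": 0, "tx": 0, "ty": 0.15, "tz": 0, "hand": 87}
    - {"rx": 0, "ry": 0, "rz": 0, "tx": 0, "ty": 0, "tz": 0, "hand": 50}
    - {"rx": 0, "ry": 0, "rz": 0, "tx": 0, "ty": 0, "tz": 0, "hand": 50}
    - {"rx": 0, "ry": 0, "rz": 0, "tx": 0, "ty": 0, "tz": 0, "hand": 50}
    - {"rx": 0, "ry": 0, "rz": 0, "tx": 0, "ty": 0, "tz": 0, "hand": 50}
    - {"rx": 0, "ry": 0, "rz": 0, "tx": 0, "ty": 0, "tz": 0, "hand": 50}
    - {"rx": 0, "ry": 0, "rz": 0, "tx": 0, "ty": 0, "tz": 0, "hand": 50}
    - {"rx": 0, "ry": 0, "rz": 0, "tx": 0, "ty": 0, "tz": 0, "hand": 50}
  force: 30

```text
time: 3.65
position: [0.5458, 0.0763, 0.0277]
tool_rot: [-0.558, 0.426, -0.431, 0.567]
wrist_force: [0.4, 0.3, -2.0]
grip_width: 0.0602
```

```bash
python3 plan.py .5414 .0735 .022 15.4;python3 plan.py .42 -.24 .12 15.4
```

```text
t 3.65 pos [0.5458 0.0763 0.0277] zyaw 15.5 grip 60.2 F [ 0.4  0.3 -2. ] j7 0.19
 turn units [-0.13  0.01 -0.02] | shift before turn [ 0.04  0.14 -0.13] | after turn [ 0.04  0.14 -0.12]
t 3.65 pos [0.5458 0.0763 0.0277] zyaw 15.5 grip 60.2 F [ 0.4  0.3 -2. ] j7 0.19
 turn units [-0.13  0.01 -0.02] | shift before turn [ 6.78 -2.39 -5.11] | after turn [ 6.79 -2.31 -5.13]
```

servo_tool:
  targets:
    - {"rx": 0, "ry": 0, "rz": 0, "tx": 0, "ty": -0.4, "tz": 0, "hand": 50}
    - {"rx": 0, "ry": 0, "rz": 0, "tx": 0, "ty": -0.6, "tz": 0, "hand": 50}
    - {"rx": 0, "ry": 0, "rz": 0, "tx": 0, "ty": -0.7, "tz": 0, "hand": 50}
    - {"rx": 0, "ry": 0, "rz": 0, "tx": 0, "ty": -0.6, "tz": 0, "hand": 50}
    - {"rx": 0, "ry": 0, "rz": 0, "tx": 0.4, "ty": 0, "tz": -0.3, "hand": 50}
    - {"rx": 0, "ry": 0, "rz": 0, "tx": 0.6, "ty": 0, "tz": -0.45, "hand": 50}
    - {"rx": 0, "ry": 0, "rz": 0, "tx": 0.7, "ty": 0, "tz": -0.52, "hand": 50}
    - {"rx": 0, "ry": 0, "rz": 0, "tx": 0.7, "ty": 0, "tz": -0.52, "hand": 50}
    - {"rx": 0, "ry": 0, "rz": 0, "tx": 0.7, "ty": 0, "tz": -0.52, "hand": 50}
    - {"rx": 0, "ry": 0, "rz": 0, "tx": 0.7, "ty": 0, "tz": -0.52, "hand": 50}
    - {"rx": 0, "ry": 0, "rz": 0, "tx": 0.7, "ty": 0, "tz": -0.52, "hand": 50}
    - {"rx": 0, "ry": 0, "rz": 0, "tx": 0.7, "ty": 0, "tz": -0.52, "hand": 50}
    - {"rx": 0, "ry": 0, "rz": 0, "tx": 0.7, "ty": 0, "tz": -0.52, "hand": 50}
    - {"rx": 0, "ry": 0, "rz": 0, "tx": 0.6, "ty": 0, "tz": -0.45, "hand": 50}
    - {"rx": 0, "ry": 0, "rz": 0, "tx": 0.3, "ty": 0, "tz": -0.23, "hand": 50}
    - {"rx": 0, "ry": 0, "rz": 0, "tx": 0, "ty": 0, "tz": 0, "hand": 50}

```text
time: 4.98
position: [0.4156, -0.2527, 0.1226]
tool_rot: [-0.557, 0.423, -0.431, 0.57]
wrist_force: [0.0, -0.5, -2.0]
grip_width: 0.0599
```

```bash
python3 plan.py .42 -.24 .018 15.4
```

```text
t 4.98 pos [ 0.4156 -0.2527  0.1226] zyaw 15.7 grip 59.9 F [ 0.  -0.5 -2. ] j7 0.82
 turn units [-0.19  0.05 -0.02] | shift before turn [-0.27  2.62  0.14] | after turn [-0.28  2.61  0.19]
```

servo_tool:
  targets:
    - {"rx": -0.2, "ry": 0, "rz": 0, "tx": 0, "ty": 0.4, "tz": 0, "hand": 50}
    - {"rx": 0, "ry": 0, "rz": 0, "tx": 0, "ty": 0.6, "tz": 0, "hand": 50}
    - {"rx": 0, "ry": 0, "rz": 0, "tx": 0, "ty": 0.6, "tz": 0, "hand": 50}
    - {"rx": 0, "ry": 0, "rz": 0, "tx": 0, "ty": 0.4, "tz": 0, "hand": 50}
    - {"rx": 0, "ry": 0, "rz": 0, "tx": 0, "ty": 0.3, "tz": 0, "hand": 50}
    - {"rx": 0, "ry": 0, "rz": 0, "tx": 0, "ty": 0, "tz": 0, "hand": 50}

```text
time: 5.48
position: [0.4178, -0.2515, 0.0286]
tool_rot: [-0.562, 0.427, -0.428, 0.565]
wrist_force: [0.3, -0.2, -3.0]
grip_width: 0.0595
```

```bash
python3 plan.py .4156 -.2527 .017 15.4
```

```text
t 5.48 pos [ 0.4178 -0.2515  0.0286] zyaw 15.6 grip 59.5 F [ 0.3 -0.2 -3. ] j7 0.92
 turn units [-0.04  0.03 -0.02] | shift before turn [ 0.02  0.29 -0.06] | after turn [ 0.01  0.29 -0.06]
```

servo_tool:
  targets:
    - {"rx": 0, "ry": 0, "rz": 0, "tx": 0, "ty": 0.2, "tz": 0, "hand": 50}
    - {"rx": 0, "ry": 0, "rz": 0, "tx": 0, "ty": 0.08, "tz": 0, "hand": 50}
    - {"rx": 0, "ry": 0, "rz": 0, "tx": 0, "ty": 0.03, "tz": 0, "hand": 50}

```text
time: 5.73
position: [0.4191, -0.2503, 0.0164]
tool_rot: [-0.562, 0.427, -0.428, 0.565]
wrist_force: [-0.4, -0.2, -2.8]
grip_width: 0.06
```

servo_tool:
  targets:
    - {"rx": 0, "ry": 0, "rz": 0, "tx": 0, "ty": 0, "tz": 0, "hand": 80}
    - {"rx": 0, "ry": 0, "rz": 0, "tx": 0, "ty": 0, "tz": 0, "hand": 80}
    - {"rx": 0, "ry": 0, "rz": 0, "tx": 0, "ty": 0, "tz": 0, "hand": 80}
    - {"rx": 0, "ry": 0, "rz": 0, "tx": 0, "ty": 0, "tz": 0, "hand": 80}
    - {"rx": 0, "ry": 0, "rz": 0, "tx": 0, "ty": -0.4, "tz": 0, "hand": 80}
    - {"rx": 0, "ry": 0, "rz": 0, "tx": 0, "ty": -0.8, "tz": 0, "hand": 80}
    - {"rx": 0, "ry": 0, "rz": 0, "tx": 0, "ty": -0.9, "tz": 0, "hand": 80}
    - {"rx": 0, "ry": 0, "rz": 0, "tx": 0, "ty": -0.9, "tz": 0, "hand": 80}
    - {"rx": 0, "ry": 0, "rz": 0, "tx": 0, "ty": -0.8, "tz": 0, "hand": 87}
    - {"rx": 0, "ry": 0, "rz": 0, "tx": 0, "ty": -0.4, "tz": 0, "hand": 87}

```text
time: 6.57
position: [0.4169, -0.2513, 0.1918]
tool_rot: [-0.562, 0.428, -0.428, 0.564]
wrist_force: [0.4, -0.8, 0.8]
grip_width: 0.0847
```

```bash
cat > look.py <<'E'
from h import *
import sys
def rect(W,lo,hi,x,y,name):
    m=(W[...,2]>lo)&(W[...,2]<hi)&(W[...,0]>x[0])&(W[...,0]<x[1])&(W[...,1]>y[0])&(W[...,1]<y[1])
    if m.sum()<20: print(name,'none',m.sum());return
    P=W[m][:,:2].astype(np.float32)
    r=cv2.minAreaRect(P*1000); b=cv2.boxPoints(r)
    e=b[1]-b[0],b[2]-b[1]; L=max(e,key=np.linalg.norm)
    print(name,m.sum(),np.round(r[0],1),np.round(r[1],1),'long deg',round(np.degrees(np.arctan2(L[1],L[0]))%180,1),'z',np.round(np.median(W[m][:,2]),4))
if __name__=='__main__':
    n=sys.argv[1]
    p,d=read_camera('top'); cv2.imwrite(f'pics/top{n}.png',p); np.save(f'pics/top{n}.npy',d); W=deproj(d,calibration('top'))
    rect(W,.05,.067,(.46,.6),(.22,.36),'jsq')
    rect(W,.05,.067,(.28,.43),(.21,.36),'jlong')
    rect(W,.025,.045,(.38,.52),(.35,.5),'lsq handle')
    rect(W,.008,.019,(.38,.52),(.35,.5),'lsq plate')
    rect(W,.025,.045,(.49,.6),(-.38,-.23),'llong handle')
    rect(W,.008,.019,(.49,.6),(-.38,-.23),'llong plate')
    rect(W,.008,.016,(.478,.615),(-.2,.151),'board')
    rect(W,.025,.04,(.38,.48),(-.05,.05),'bar')
E
python3 look.py 1;  python3 plan.py .529 .2916 .15 -9.4
```

```text
jsq 220 [529.3 291.8] [61.9 60.4] long deg 80.2 z 0.0585
jlong 277 [357.4 290.6] [86.3 56.3] long deg 51.1 z 0.0583
lsq handle 110 [449.9 433.6] [15.  45.9] long deg 102.0 z 0.0361
lsq plate 379 [459.6 436.6] [137.6  66.1] long deg 12.3 z 0.0114
llong handle 30 [ 549.  -278.7] [ 9.1 26.7] long deg 103.1 z 0.0366
llong plate 227 [ 562.9 -296.1] [ 62.9 122.8] long deg 101.1 z 0.0119
board 4462 [549.1 -10.3] [131.5 319.8] long deg 90.1 z 0.0115
bar 225 [448.3   3.2] [62.5 22. ] long deg 1.5 z 0.0327
t 6.62 pos [ 0.4179 -0.2518  0.1938] zyaw 15.5 grip 85.8 F [ 2. -2.  3.] j7 0.75
 turn units [-0.06  4.16 -0.01] | shift before turn [-12.34   1.13   6.31] | after turn [-13.86   1.09   0.52]
```

View pics/top1.png

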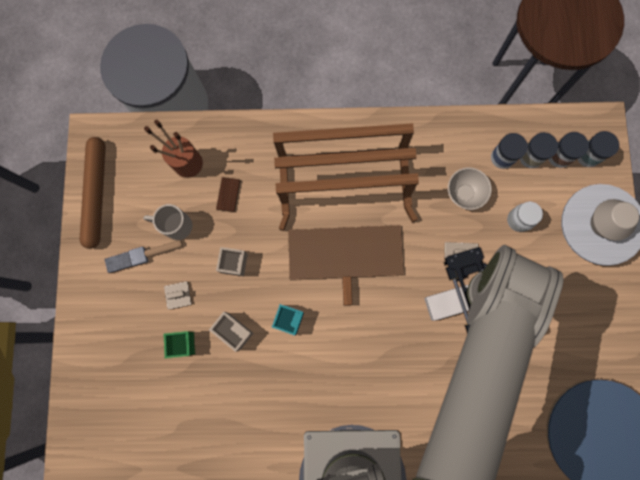

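The brick is on the open bench at about (447,304) and the board is clear. Next is the square jar.

servo_tool:
  targets:
    - {"rx": 0, "ry": 0.83, "rz": 0, "tx": 0, "ty": 0, "tz": 0, "hand": 87}
    - {"rx": 0, "ry": 0.83, "rz": 0, "tx": 0, "ty": 0, "tz": 0, "hand": 87}
    - {"rx": 0, "ry": 0.83, "rz": 0, "tx": 0, "ty": 0, "tz": 0, "hand": 87}
    - {"rx": 0, "ry": 0.83, "rz": 0, "tx": 0, "ty": 0, "tz": 0, "hand": 87}
    - {"rx": 0, "ry": 0.83, "rz": 0, "tx": 0, "ty": 0, "tz": 0, "hand": 87}
    - {"rx": 0, "ry": 0, "rz": 0, "tx": -0.9, "ty": 0, "tz": 0.03, "hand": 87}
    - {"rx": 0, "ry": 0, "rz": 0, "tx": -0.9, "ty": 0, "tz": 0.03, "hand": 87}
    - {"rx": 0, "ry": 0, "rz": 0, "tx": -0.9, "ty": 0, "tz": 0.03, "hand": 87}
    - {"rx": 0, "ry": 0, "rz": 0, "tx": -0.9, "ty": 0, "tz": 0.03, "hand": 87}
    - {"rx": 0, "ry": 0, "rz": 0, "tx": -0.9, "ty": 0, "tz": 0.03, "hand": 87}
    - {"rx": 0, "ry": 0, "rz": 0, "tx": -0.9, "ty": 0, "tz": 0.03, "hand": 87}
    - {"rx": 0, "ry": 0, "rz": 0, "tx": -0.9, "ty": 0, "tz": 0.03, "hand": 87}
    - {"rx": 0, "ry": 0, "rz": 0, "tx": -0.9, "ty": 0, "tz": 0.03, "hand": 87}
    - {"rx": 0, "ry": 0, "rz": 0, "tx": -0.9, "ty": 0, "tz": 0.03, "hand": 87}
    - {"rx": 0, "ry": 0, "rz": 0, "tx": -0.9, "ty": 0, "tz": 0.03, "hand": 87}
    - {"rx": 0, "ry": 0, "rz": 0, "tx": -0.9, "ty": 0, "tz": 0.03, "hand": 87}
    - {"rx": 0, "ry": 0, "rz": 0, "tx": -0.9, "ty": 0, "tz": 0.03, "hand": 87}
    - {"rx": 0, "ry": 0, "rz": 0, "tx": -0.9, "ty": 0, "tz": 0.03, "hand": 87}
    - {"rx": 0, "ry": 0, "rz": 0, "tx": -0.9, "ty": 0, "tz": 0.03, "hand": 87}
    - {"rx": 0, "ry": 0, "rz": 0, "tx": -0.9, "ty": 0, "tz": 0.03, "hand": 87}

```text
time: 8.28
position: [0.5459, 0.2871, 0.2043]
tool_rot: [0.437, -0.545, 0.554, -0.453]
wrist_force: [0.7, 0.4, 1.5]
grip_width: 0.0872
```

```bash
python3 plan.py .5294 .2917 .10 -9.5
```

```text
t 8.28 pos [0.5459 0.2871 0.2043] zyaw -12.0 grip 87.2 F [0.7 0.4 1.5] j7 -0.72
 turn units [-0.23 -0.41 -0.09] | shift before turn [-0.    2.6  -0.49] | after turn [-0.05  2.61 -0.42]
```

servo_tool:
  targets:
    - {"rx": -0.2, "ry": -0.4, "rz": -0.08, "tx": 0, "ty": 0.3, "tz": -0.4, "hand": 87}
    - {"rx": 0, "ry": 0, "rz": 0, "tx": 0, "ty": 0.7, "tz": 0, "hand": 87}
    - {"rx": 0, "ry": 0, "rz": 0, "tx": 0, "ty": 0.8, "tz": 0, "hand": 87}
    - {"rx": 0, "ry": 0, "rz": 0, "tx": 0, "ty": 0.5, "tz": 0, "hand": 87}
    - {"rx": 0, "ry": 0, "rz": 0, "tx": 0, "ty": 0, "tz": 0, "hand": 87}
    - {"rx": 0, "ry": 0, "rz": 0, "tx": 0, "ty": 0, "tz": 0, "hand": 87}

```text
time: 8.78
position: [0.5294, 0.3036, 0.1081]
tool_rot: [-0.459, 0.537, -0.536, 0.463]
wrist_force: [-0.0, 0.1, 1.2]
grip_width: 0.0869
```

```bash
python3 plan.py .5294 .2917 .018 -9.5
```

```text
t 8.78 pos [0.5294 0.3036 0.1081] zyaw -8.7 grip 86.9 F [-0.   0.1  1.2] j7 -0.69
 turn units [-0.03  0.14 -0.05] | shift before turn [0.31 2.25 0.04] | after turn [0.29 2.25 0.05]
```

servo_tool:
  targets:
    - {"rx": 0, "ry": 0.14, "rz": -0.05, "tx": 0.3, "ty": 0.2, "tz": 0.04, "hand": 87}
    - {"rx": 0, "ry": 0, "rz": 0, "tx": 0, "ty": 0.6, "tz": 0, "hand": 87}
    - {"rx": 0, "ry": 0, "rz": 0, "tx": 0, "ty": 0.7, "tz": 0, "hand": 87}
    - {"rx": 0, "ry": 0, "rz": 0, "tx": 0, "ty": 0.5, "tz": 0, "hand": 87}
    - {"rx": 0, "ry": 0, "rz": 0, "tx": 0, "ty": 0.2, "tz": 0, "hand": 87}
    - {"rx": 0, "ry": 0, "rz": 0, "tx": 0, "ty": 0.05, "tz": 0, "hand": 50}
    - {"rx": 0, "ry": 0, "rz": 0, "tx": 0, "ty": 0, "tz": 0, "hand": 50}
    - {"rx": 0, "ry": 0, "rz": 0, "tx": 0, "ty": 0, "tz": 0, "hand": 50}
    - {"rx": 0, "ry": 0, "rz": 0, "tx": 0, "ty": 0, "tz": 0, "hand": 50}
    - {"rx": 0, "ry": 0, "rz": 0, "tx": 0, "ty": 0, "tz": 0, "hand": 50}
    - {"rx": 0, "ry": 0, "rz": 0, "tx": 0, "ty": 0, "tz": 0, "hand": 50}
  force: 30

```text
time: 9.7
position: [0.5387, 0.2882, 0.0287]
tool_rot: [0.447, -0.54, 0.545, -0.461]
wrist_force: [0.6, -0.6, -1.5]
grip_width: 0.0598
```

```bash
python3 plan.py .551 .066 .11 1.5
```

```text
t 9.70 pos [0.5387 0.2882 0.0287] zyaw -10.1 grip 59.8 F [ 0.6 -0.6 -1.5] j7 -0.67
 turn units [-0.19 -1.94 -0.09] | shift before turn [ 5.39 -2.07  1.32] | after turn [ 5.56 -2.03  0.16]
```

servo_tool:
  targets:
    - {"rx": 0, "ry": 0, "rz": 0, "tx": 0, "ty": -0.4, "tz": 0, "hand": 50}
    - {"rx": -0.1, "ry": 0, "rz": 0, "tx": 0, "ty": -0.6, "tz": 0, "hand": 50}
    - {"rx": 0, "ry": 0, "rz": 0, "tx": 0, "ty": -0.6, "tz": 0, "hand": 50}
    - {"rx": 0, "ry": 0, "rz": 0, "tx": 0, "ty": -0.5, "tz": 0, "hand": 50}
    - {"rx": 0, "ry": -0.65, "rz": 0, "tx": 0, "ty": 0, "tz": 0, "hand": 50}
    - {"rx": 0, "ry": -0.65, "rz": 0, "tx": 0, "ty": 0, "tz": 0, "hand": 50}
    - {"rx": 0, "ry": -0.65, "rz": 0, "tx": 0, "ty": 0, "tz": 0, "hand": 50}
    - {"rx": 0, "ry": 0, "rz": 0, "tx": 0.5, "ty": 0, "tz": 0, "hand": 50}
    - {"rx": 0, "ry": 0, "rz": 0, "tx": 0.6, "ty": 0, "tz": 0.03, "hand": 50}
    - {"rx": 0, "ry": 0, "rz": 0, "tx": 0.7, "ty": 0, "tz": 0.03, "hand": 50}
    - {"rx": 0, "ry": 0, "rz": 0, "tx": 0.7, "ty": 0, "tz": 0.03, "hand": 50}
    - {"rx": 0, "ry": 0, "rz": 0, "tx": 0.7, "ty": 0, "tz": 0.03, "hand": 50}
    - {"rx": 0, "ry": 0, "rz": 0, "tx": 0.7, "ty": 0, "tz": 0.03, "hand": 50}
    - {"rx": 0, "ry": 0, "rz": 0, "tx": 0.6, "ty": 0, "tz": 0, "hand": 50}
    - {"rx": 0, "ry": 0, "rz": 0, "tx": 0.5, "ty": 0, "tz": 0, "hand": 50}
    - {"rx": 0, "ry": 0, "rz": 0, "tx": 0.3, "ty": 0, "tz": 0, "hand": 50}
    - {"rx": 0, "ry": 0, "rz": 0, "tx": 0, "ty": 0, "tz": 0, "hand": 50}
    - {"rx": 0, "ry": 0, "rz": 0, "tx": 0, "ty": 0, "tz": 0, "hand": 50}

```text
time: 11.2
position: [0.5533, 0.0689, 0.1212]
tool_rot: [-0.502, 0.488, -0.491, 0.519]
wrist_force: [1.0, 0.0, -1.9]
grip_width: 0.06
```

```bash
python3 plan.py .5512 .062 .043 1.5
```

```text
t 11.20 pos [0.5533 0.0689 0.1212] zyaw 2.4 grip 60.0 F [ 1.   0.  -1.9] j7 -0.09
 turn units [-0.18  0.15 -0.13] | shift before turn [ 0.2   1.95 -0.1 ] | after turn [ 0.17  1.95 -0.06]
```

servo_tool:
  targets:
    - {"rx": 0, "ry": 0.15, "rz": 0, "tx": 0.2, "ty": 0.3, "tz": -0.06, "hand": 50}
    - {"rx": 0, "ry": 0, "rz": 0, "tx": 0, "ty": 0.5, "tz": 0, "hand": 50}
    - {"rx": 0, "ry": 0, "rz": 0, "tx": 0, "ty": 0.5, "tz": 0, "hand": 50}
    - {"rx": 0, "ry": 0, "rz": 0, "tx": 0, "ty": 0.3, "tz": 0, "hand": 50}
    - {"rx": 0, "ry": 0, "rz": 0, "tx": 0, "ty": 0.15, "tz": 0, "hand": 50}
    - {"rx": 0, "ry": 0, "rz": 0, "tx": 0, "ty": 0, "tz": 0, "hand": 50}

```text
time: 11.7
position: [0.5541, 0.0697, 0.0508]
tool_rot: [-0.498, 0.49, -0.493, 0.519]
wrist_force: [-1.0, 0.1, -2.5]
grip_width: 0.0601
```

```bash
python3 plan.py .5512 .062 .042 1.5
```

```text
t 11.70 pos [0.5541 0.0697 0.0508] zyaw 1.9 grip 60.1 F [-1.   0.1 -2.5] j7 -0.07
 turn units [-0.23  0.06 -0.17] | shift before turn [ 0.19  0.21 -0.09] | after turn [ 0.19  0.22 -0.08]
```

servo_tool:
  targets:
    - {"rx": -0.05, "ry": 0, "rz": -0.08, "tx": 0.1, "ty": 0.15, "tz": -0.05, "hand": 50}
    - {"rx": 0, "ry": 0, "rz": 0, "tx": 0, "ty": 0.1, "tz": 0, "hand": 50}
    - {"rx": 0, "ry": 0, "rz": 0, "tx": 0, "ty": 0.04, "tz": 0, "hand": 50}

```text
time: 11.95
position: [0.5532, 0.0681, 0.0407]
tool_rot: [-0.501, 0.489, -0.493, 0.516]
wrist_force: [-5.7, 1.7, 17.0]
grip_width: 0.0597
```

```bash
python3 plan.py .5512 .066 .042 1.5
```

```text
t 11.95 pos [0.5532 0.0681 0.0407] zyaw 2.0 grip 59.7 F [-5.7  1.7 17. ] j7 -0.07
 turn units [-0.19  0.09 -0.1 ] | shift before turn [ 0.05 -0.03 -0.05] | after turn [ 0.05 -0.03 -0.05]
```

servo_tool:
  targets:
    - {"rx": 0, "ry": 0, "rz": 0, "tx": 0, "ty": -0.02, "tz": 0, "hand": 82}
    - {"rx": 0, "ry": 0, "rz": 0, "tx": 0, "ty": 0, "tz": 0, "hand": 82}
    - {"rx": 0, "ry": 0, "rz": 0, "tx": 0, "ty": 0, "tz": 0, "hand": 82}
    - {"rx": 0, "ry": 0, "rz": 0, "tx": 0, "ty": 0, "tz": 0, "hand": 82}
    - {"rx": 0, "ry": 0, "rz": 0, "tx": 0, "ty": -0.3, "tz": 0, "hand": 82}
    - {"rx": 0, "ry": 0, "rz": 0, "tx": 0, "ty": -0.6, "tz": 0, "hand": 82}
    - {"rx": 0, "ry": 0, "rz": 0, "tx": 0, "ty": -0.9, "tz": 0, "hand": 82}
    - {"rx": 0, "ry": 0, "rz": 0, "tx": 0, "ty": -0.9, "tz": 0, "hand": 87}
    - {"rx": 0, "ry": 0, "rz": 0, "tx": 0, "ty": -0.5, "tz": 0, "hand": 87}
    - {"rx": 0, "ry": 0, "rz": 0, "tx": 0, "ty": -0.3, "tz": 0, "hand": 87}

```text
time: 12.78
position: [0.5496, 0.066, 0.1909]
tool_rot: [-0.501, 0.489, -0.494, 0.516]
wrist_force: [1.0, 0.5, -1.1]
grip_width: 0.0864
```

```bash
python3 look.py 2;  python3 plan.py .3574 .2906 .15 -39
```

```text
jsq none 0
jlong 272 [357.2 290.4] [85.1 56.6] long deg 51.3 z 0.0584
lsq handle 111 [449.7 434.2] [14.8 46.2] long deg 103.3 z 0.036
lsq plate 385 [449.5 423.7] [120.3  69.1] long deg 84.3 z 0.0116
llong handle 108 [ 543.7 -289. ] [45.2 15. ] long deg 84.6 z 0.0371
llong plate 521 [ 543.3 -311.9] [130.2  59.4] long deg 89.2 z 0.0116
board 1967 [551.8 -24.5] [126.5 349.4] long deg 91.0 z 0.0115
bar none 0
t 12.83 pos [0.5509 0.0661 0.1935] zyaw 2.0 grip 86.8 F [ 1.5 -0.2  2.5] j7 -0.12
 turn units [-0.18  6.83 -0.18] | shift before turn [-5.77  1.04 -4.66] | after turn [-1.32  1.09 -7.29]
```

View pics/top2.png

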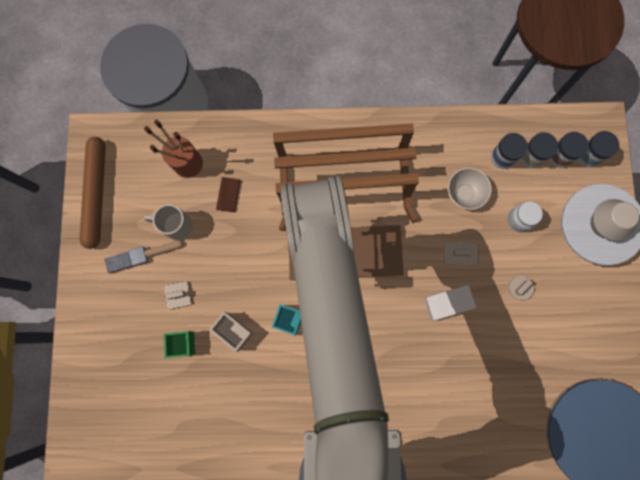

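servo_tool:
  targets:
    - {"rx": -0.1, "ry": 0.97, "rz": -0.1, "tx": 0, "ty": 0, "tz": 0, "hand": 87}
    - {"rx": 0, "ry": 0.97, "rz": 0, "tx": 0, "ty": 0, "tz": 0, "hand": 87}
    - {"rx": 0, "ry": 0.97, "rz": 0, "tx": 0, "ty": 0, "tz": 0, "hand": 87}
    - {"rx": 0, "ry": 0.97, "rz": 0, "tx": 0, "ty": 0, "tz": 0, "hand": 87}
    - {"rx": 0, "ry": 0.97, "rz": 0, "tx": 0, "ty": 0, "tz": 0, "hand": 87}
    - {"rx": 0, "ry": 0.97, "rz": 0, "tx": 0, "ty": 0, "tz": 0, "hand": 87}
    - {"rx": 0, "ry": 0.97, "rz": 0, "tx": 0, "ty": 0, "tz": 0, "hand": 87}
    - {"rx": 0, "ry": 0, "rz": 0, "tx": -0.15, "ty": 0, "tz": -0.8, "hand": 87}
    - {"rx": 0, "ry": 0, "rz": 0, "tx": -0.15, "ty": 0, "tz": -0.8, "hand": 87}
    - {"rx": 0, "ry": 0, "rz": 0, "tx": -0.15, "ty": 0, "tz": -0.8, "hand": 87}
    - {"rx": 0, "ry": 0, "rz": 0, "tx": -0.15, "ty": 0, "tz": -0.8, "hand": 87}
    - {"rx": 0, "ry": 0, "rz": 0, "tx": -0.15, "ty": 0, "tz": -0.8, "hand": 87}
    - {"rx": 0, "ry": 0, "rz": 0, "tx": -0.15, "ty": 0, "tz": -0.8, "hand": 87}
    - {"rx": 0, "ry": 0, "rz": 0, "tx": -0.15, "ty": 0, "tz": -0.8, "hand": 87}
    - {"rx": 0, "ry": 0, "rz": 0, "tx": -0.15, "ty": 0, "tz": -0.8, "hand": 87}
    - {"rx": 0, "ry": 0, "rz": 0, "tx": -0.1, "ty": 0, "tz": -0.6, "hand": 87}
    - {"rx": 0, "ry": 0, "rz": 0, "tx": 0, "ty": 0, "tz": 0, "hand": 87}
    - {"rx": 0, "ry": 0, "rz": 0, "tx": 0, "ty": 0, "tz": 0, "hand": 87}

```text
time: 14.33
position: [0.3687, 0.294, 0.2075]
tool_rot: [0.279, -0.642, 0.647, -0.302]
wrist_force: [0.2, -1.0, -0.2]
grip_width: 0.087
```

```bash
python3 plan.py .3574 .2906 .10 -39
```

```text
t 14.33 pos [0.3687 0.294  0.2075] zyaw -41.5 grip 87.0 F [ 0.2 -1.  -0.2] j7 -1.52
 turn units [-0.2  -0.41 -0.24] | shift before turn [ 0.32  2.68 -0.21] | after turn [ 0.24  2.69 -0.16]
```

servo_tool:
  targets:
    - {"rx": -0.2, "ry": -0.4, "rz": -0.24, "tx": 0.25, "ty": 0.2, "tz": -0.16, "hand": 87}
    - {"rx": 0, "ry": 0, "rz": 0, "tx": 0, "ty": 0.7, "tz": 0, "hand": 87}
    - {"rx": 0, "ry": 0, "rz": 0, "tx": 0, "ty": 0.8, "tz": 0, "hand": 87}
    - {"rx": 0, "ry": 0, "rz": 0, "tx": 0, "ty": 0.6, "tz": 0, "hand": 87}
    - {"rx": 0, "ry": 0, "rz": 0, "tx": 0, "ty": 0.2, "tz": 0, "hand": 87}
    - {"rx": 0, "ry": 0, "rz": 0, "tx": 0, "ty": 0, "tz": 0, "hand": 87}

```text
time: 14.83
position: [0.3621, 0.2885, 0.1086]
tool_rot: [-0.3, 0.64, -0.638, 0.305]
wrist_force: [0.9, -0.1, 0.9]
grip_width: 0.0875
```

```bash
python3 plan.py .3574 .2906 .02 -39
```

```text
t 14.83 pos [0.3621 0.2885 0.1086] zyaw -39.3 grip 87.5 F [ 0.9 -0.1  0.9] j7 -1.45
 turn units [-0.01 -0.05 -0.07] | shift before turn [ 0.05  2.22 -0.13] | after turn [ 0.03  2.22 -0.12]
```

servo_tool:
  targets:
    - {"rx": 0, "ry": 0, "rz": -0.05, "tx": 0.03, "ty": 0.3, "tz": -0.13, "hand": 87}
    - {"rx": 0, "ry": 0, "rz": 0, "tx": 0, "ty": 0.6, "tz": 0, "hand": 87}
    - {"rx": 0, "ry": 0, "rz": 0, "tx": 0, "ty": 0.6, "tz": 0, "hand": 87}
    - {"rx": 0, "ry": 0, "rz": 0, "tx": 0, "ty": 0.5, "tz": 0, "hand": 87}
    - {"rx": 0, "ry": 0, "rz": 0, "tx": 0, "ty": 0.2, "tz": 0, "hand": 87}
    - {"rx": 0, "ry": 0, "rz": 0, "tx": 0, "ty": 0, "tz": 0, "hand": 87}

```text
time: 15.33
position: [0.3618, 0.2942, 0.023]
tool_rot: [-0.297, 0.641, -0.639, 0.306]
wrist_force: [0.3, 0.7, 0.7]
grip_width: 0.0869
```

```bash
python3 plan.py .3574 .2906 .02 -39
```

```text
t 15.33 pos [0.3618 0.2942 0.023 ] zyaw -39.5 grip 86.9 F [0.3 0.7 0.7] j7 -1.46
 turn units [-0.02 -0.08 -0.11] | shift before turn [ 0.14  0.07 -0.03] | after turn [ 0.14  0.07 -0.03]
```

servo_tool:
  targets:
    - {"rx": 0, "ry": -0.05, "rz": -0.1, "tx": 0.14, "ty": 0.02, "tz": -0.03, "hand": 87}
    - {"rx": 0, "ry": 0, "rz": 0, "tx": 0, "ty": 0, "tz": 0, "hand": 50}
    - {"rx": 0, "ry": 0, "rz": 0, "tx": 0, "ty": 0, "tz": 0, "hand": 50}
    - {"rx": 0, "ry": 0, "rz": 0, "tx": 0, "ty": 0, "tz": 0, "hand": 50}
    - {"rx": 0, "ry": 0, "rz": 0, "tx": 0, "ty": 0, "tz": 0, "hand": 50}
    - {"rx": 0, "ry": 0, "rz": 0, "tx": 0, "ty": 0, "tz": 0, "hand": 50}
    - {"rx": 0, "ry": 0, "rz": 0, "tx": 0, "ty": 0, "tz": 0, "hand": 50}
    - {"rx": 0, "ry": 0, "rz": 0, "tx": 0, "ty": 0, "tz": 0, "hand": 50}

```text
time: 16.0
position: [0.3595, 0.293, 0.0278]
tool_rot: [-0.3, 0.639, -0.638, 0.306]
wrist_force: [0.3, -0.0, -2.1]
grip_width: 0.0561
```

```bash
python3 plan.py .3574 .2906 .02 -39; python3 plan.py .5541 -.05 .13 1.5
```

```text
t 16.00 pos [0.3595 0.293  0.0278] zyaw -39.2 grip 56.1 F [ 0.3 -0.  -2.1] j7 -1.45
 turn units [-0.03 -0.03 -0.08] | shift before turn [ 0.08  0.19 -0.  ] | after turn [ 0.08  0.19 -0.  ]
t 16.00 pos [0.3595 0.293  0.0278] zyaw -39.2 grip 56.1 F [ 0.3 -0.  -2.1] j7 -1.45
 turn units [-0.06 -6.78 -0.06] | shift before turn [ 3.55 -2.56  9.2 ] | after turn [ 8.7  -2.56  4.64]
```

servo_tool:
  targets:
    - {"rx": 0, "ry": 0, "rz": 0, "tx": 0, "ty": -0.4, "tz": 0, "hand": 50}
    - {"rx": 0, "ry": 0, "rz": 0, "tx": 0, "ty": -0.7, "tz": 0, "hand": 50}
    - {"rx": 0, "ry": 0, "rz": 0, "tx": 0, "ty": -0.7, "tz": 0, "hand": 50}
    - {"rx": 0, "ry": 0, "rz": 0, "tx": 0, "ty": -0.7, "tz": 0, "hand": 50}
    - {"rx": 0, "ry": 0, "rz": 0, "tx": 0, "ty": -0.4, "tz": 0, "hand": 50}
    - {"rx": 0, "ry": -0.75, "rz": 0, "tx": 0, "ty": 0, "tz": 0, "hand": 50}
    - {"rx": 0, "ry": -0.75, "rz": 0, "tx": 0, "ty": 0, "tz": 0, "hand": 50}
    - {"rx": 0, "ry": -0.75, "rz": 0, "tx": 0, "ty": 0, "tz": 0, "hand": 50}
    - {"rx": 0, "ry": -0.75, "rz": 0, "tx": 0, "ty": 0, "tz": 0, "hand": 50}
    - {"rx": 0, "ry": -0.75, "rz": 0, "tx": 0, "ty": 0, "tz": 0, "hand": 50}
    - {"rx": 0, "ry": -0.75, "rz": 0, "tx": 0, "ty": 0, "tz": 0, "hand": 50}
    - {"rx": 0, "ry": -0.75, "rz": 0, "tx": 0, "ty": 0, "tz": 0, "hand": 50}
    - {"rx": 0, "ry": -0.75, "rz": 0, "tx": 0, "ty": 0, "tz": 0, "hand": 50}
    - {"rx": 0, "ry": -0.75, "rz": 0, "tx": 0, "ty": 0, "tz": 0, "hand": 50}
    - {"rx": 0, "ry": 0, "rz": 0, "tx": 0, "ty": 0, "tz": 0, "hand": 50}

```text
time: 17.25
position: [0.3552, 0.2885, 0.1458]
tool_rot: [0.515, -0.485, 0.487, -0.513]
wrist_force: [0.1, 0.0, -2.6]
grip_width: 0.0557
```

```bash
python3 plan.py .5542 -.051 .14 1.5
```

```text
t 17.25 pos [0.3552 0.2885 0.1458] zyaw 3.2 grip 55.7 F [ 0.1  0.  -2.6] j7 -0.73
 turn units [-0.    0.29  0.03] | shift before turn [8.75 0.18 4.49] | after turn [8.62 0.14 4.75]
```

servo_tool:
  targets:
    - {"rx": 0, "ry": 0.29, "rz": 0, "tx": 0, "ty": 0, "tz": 0, "hand": 50}
    - {"rx": 0, "ry": 0, "rz": 0, "tx": 0.4, "ty": 0, "tz": 0.22, "hand": 50}
    - {"rx": 0, "ry": 0, "rz": 0, "tx": 0.6, "ty": 0, "tz": 0.33, "hand": 50}
    - {"rx": 0, "ry": 0, "rz": 0, "tx": 0.7, "ty": 0, "tz": 0.38, "hand": 50}
    - {"rx": 0, "ry": 0, "rz": 0, "tx": 0.7, "ty": 0, "tz": 0.38, "hand": 50}
    - {"rx": 0, "ry": 0, "rz": 0, "tx": 0.7, "ty": 0, "tz": 0.38, "hand": 50}
    - {"rx": 0, "ry": 0, "rz": 0, "tx": 0.7, "ty": 0, "tz": 0.38, "hand": 50}
    - {"rx": 0, "ry": 0, "rz": 0, "tx": 0.7, "ty": 0, "tz": 0.38, "hand": 50}
    - {"rx": 0, "ry": 0, "rz": 0, "tx": 0.7, "ty": 0, "tz": 0.38, "hand": 50}
    - {"rx": 0, "ry": 0, "rz": 0, "tx": 0.7, "ty": 0, "tz": 0.38, "hand": 50}
    - {"rx": 0, "ry": 0, "rz": 0, "tx": 0.7, "ty": 0, "tz": 0.38, "hand": 50}
    - {"rx": 0, "ry": 0, "rz": 0, "tx": 0.7, "ty": 0, "tz": 0.38, "hand": 50}
    - {"rx": 0, "ry": 0, "rz": 0, "tx": 0.6, "ty": 0, "tz": 0.33, "hand": 50}
    - {"rx": 0, "ry": 0, "rz": 0, "tx": 0.4, "ty": 0, "tz": 0.22, "hand": 50}
    - {"rx": 0, "ry": 0, "rz": 0, "tx": 0.2, "ty": 0, "tz": 0.1, "hand": 50}
    - {"rx": 0, "ry": 0, "rz": 0, "tx": 0, "ty": 0, "tz": 0, "hand": 50}

```text
time: 18.58
position: [0.5464, -0.0671, 0.144]
tool_rot: [0.499, -0.503, 0.505, -0.493]
wrist_force: [-1.0, -0.4, -2.6]
grip_width: 0.0553
```

```bash
python3 plan.py .5542 -.051 .041 1.5
```

```text
t 18.58 pos [ 0.5464 -0.0671  0.144 ] zyaw -0.9 grip 55.3 F [-1.  -0.4 -2.6] j7 0.11
 turn units [ 0.04 -0.41  0.07] | shift before turn [-0.42  2.57  0.2 ] | after turn [-0.4   2.57  0.21]
```

servo_tool:
  targets:
    - {"rx": 0.03, "ry": -0.41, "rz": 0.07, "tx": -0.4, "ty": 0.2, "tz": 0.2, "hand": 50}
    - {"rx": 0, "ry": 0, "rz": 0, "tx": 0, "ty": 0.5, "tz": 0, "hand": 50}
    - {"rx": 0, "ry": 0, "rz": 0, "tx": 0, "ty": 0.5, "tz": 0, "hand": 50}
    - {"rx": 0, "ry": 0, "rz": 0, "tx": 0, "ty": 0.5, "tz": 0, "hand": 50}
    - {"rx": 0, "ry": 0, "rz": 0, "tx": 0, "ty": 0.4, "tz": 0, "hand": 50}
    - {"rx": 0, "ry": 0, "rz": 0, "tx": 0, "ty": 0.2, "tz": 0, "hand": 50}
    - {"rx": 0, "ry": 0, "rz": 0, "tx": 0, "ty": 0, "tz": 0, "hand": 50}

```text
time: 19.17
position: [0.5532, -0.0373, 0.0472]
tool_rot: [-0.507, 0.494, -0.489, 0.51]
wrist_force: [0.0, 0.7, -2.3]
grip_width: 0.0557
```

```bash
python3 plan.py .5542 -.051 .041 1.5
```

```text
t 19.17 pos [ 0.5532 -0.0373  0.0472] zyaw 1.9 grip 55.7 F [ 0.   0.7 -2.3] j7 0.17
 turn units [ 0.01  0.07 -0.07] | shift before turn [0.34 0.15 0.01] | after turn [0.34 0.15 0.02]
```

servo_tool:
  targets:
    - {"rx": 0, "ry": 0.06, "rz": -0.06, "tx": 0.3, "ty": 0.0, "tz": 0, "hand": 50}
    - {"rx": 0, "ry": 0, "rz": 0, "tx": 0, "ty": 0, "tz": 0, "hand": 50}
    - {"rx": 0, "ry": 0, "rz": 0, "tx": 0, "ty": 0.08, "tz": 0, "hand": 50}
    - {"rx": 0, "ry": 0, "rz": 0, "tx": 0, "ty": 0.06, "tz": 0, "hand": 50}
    - {"rx": 0, "ry": 0, "rz": 0, "tx": 0, "ty": 0.04, "tz": 0, "hand": 50}

```text
time: 19.58
position: [0.5553, -0.0482, 0.0426]
tool_rot: [-0.506, 0.493, -0.493, 0.508]
wrist_force: [-1.0, -0.8, -2.7]
grip_width: 0.0561
```

```bash
python3 plan.py .5542 -.051 .041 1.5
```

```text
t 19.58 pos [ 0.5553 -0.0482  0.0426] zyaw 1.6 grip 56.1 F [-1.  -0.8 -2.7] j7 0.18
 turn units [-0.03  0.02 -0.02] | shift before turn [ 0.07  0.04 -0.03] | after turn [ 0.07  0.04 -0.03]
```

servo_tool:
  targets:
    - {"rx": 0, "ry": 0, "rz": 0, "tx": 0, "ty": 0.08, "tz": 0, "hand": 50}
    - {"rx": 0, "ry": 0, "rz": 0, "tx": 0, "ty": 0.04, "tz": 0, "hand": 50}

```text
time: 19.75
position: [0.5559, -0.0483, 0.0395]
tool_rot: [-0.505, 0.493, -0.493, 0.509]
wrist_force: [-16.0, 1.2, 31.8]
grip_width: 0.0558
```

servo_tool:
  targets:
    - {"rx": 0, "ry": 0, "rz": 0, "tx": 0, "ty": -0.03, "tz": 0, "hand": 82}
    - {"rx": 0, "ry": 0, "rz": 0, "tx": 0, "ty": 0, "tz": 0, "hand": 82}
    - {"rx": 0, "ry": 0, "rz": 0, "tx": 0, "ty": 0, "tz": 0, "hand": 82}
    - {"rx": 0, "ry": 0, "rz": 0, "tx": 0, "ty": 0, "tz": 0, "hand": 82}
    - {"rx": 0, "ry": 0, "rz": 0, "tx": 0, "ty": -0.3, "tz": 0, "hand": 82}
    - {"rx": 0, "ry": 0, "rz": 0, "tx": 0, "ty": -0.6, "tz": 0, "hand": 82}
    - {"rx": 0, "ry": 0, "rz": 0, "tx": 0, "ty": -0.9, "tz": 0, "hand": 82}
    - {"rx": 0, "ry": 0, "rz": 0, "tx": 0, "ty": -0.9, "tz": 0, "hand": 60}
    - {"rx": 0, "ry": 0, "rz": 0, "tx": 0, "ty": -0.6, "tz": 0, "hand": 60}
    - {"rx": 0, "ry": 0, "rz": 0, "tx": 0, "ty": -0.3, "tz": 0, "hand": 60}

```text
time: 20.58
position: [0.5534, -0.0494, 0.1919]
tool_rot: [-0.506, 0.494, -0.493, 0.507]
wrist_force: [0.6, -0.5, 0.1]
grip_width: 0.0688
```

```bash
python3 plan.py .5437 -.2888 .10 -4.5
```

```text
t 20.58 pos [ 0.5534 -0.0494  0.1919] zyaw 1.5 grip 68.8 F [ 0.6 -0.5  0.1] j7 0.11
 turn units [ 0.01  1.01 -0.02] | shift before turn [ 5.98  2.29 -0.4 ] | after turn [5.99 2.3  0.23]
```

servo_tool:
  targets:
    - {"rx": 0, "ry": 0.5, "rz": 0, "tx": 0, "ty": 0, "tz": 0, "hand": 50}
    - {"rx": 0, "ry": 0.5, "rz": 0, "tx": 0, "ty": 0, "tz": 0, "hand": 50}
    - {"rx": 0, "ry": 0, "rz": 0, "tx": 0.8, "ty": 0, "tz": 0.03, "hand": 50}
    - {"rx": 0, "ry": 0, "rz": 0, "tx": 0.9, "ty": 0, "tz": 0.03, "hand": 50}
    - {"rx": 0, "ry": 0, "rz": 0, "tx": 0.9, "ty": 0, "tz": 0.03, "hand": 50}
    - {"rx": 0, "ry": 0, "rz": 0, "tx": 0.9, "ty": 0, "tz": 0.03, "hand": 50}
    - {"rx": 0, "ry": 0, "rz": 0, "tx": 0.9, "ty": 0, "tz": 0.03, "hand": 50}
    - {"rx": 0, "ry": 0, "rz": 0, "tx": 0.8, "ty": 0, "tz": 0.03, "hand": 50}
    - {"rx": 0, "ry": 0, "rz": 0, "tx": 0.4, "ty": 0, "tz": 0, "hand": 50}
    - {"rx": 0, "ry": 0, "rz": 0, "tx": 0, "ty": 0, "tz": 0, "hand": 50}
    - {"rx": 0, "ry": 0, "rz": 0, "tx": 0, "ty": 0, "tz": 0, "hand": 50}

```text
time: 21.5
position: [0.5447, -0.2816, 0.2068]
tool_rot: [0.475, -0.516, 0.523, -0.485]
wrist_force: [0.8, 1.1, 0.1]
grip_width: 0.0501
```

```bash
cat > look2.py <<'E'
from look import *
n=sys.argv[1]
p,d=read_camera('top'); cv2.imwrite(f'pics/top{n}.png',p); np.save(f'pics/top{n}.npy',d); W=deproj(d,calibration('top'))
rect(W,.06,.082,(.48,.63),(.022,.15),'jsq')
rect(W,.06,.082,(.48,.63),(-.13,.012),'jlong')
rect(W,.095,.112,(.48,.63),(.022,.15),'jsq handle')
rect(W,.095,.112,(.48,.63),(-.13,.012),'jlong handle')
rect(W,.025,.045,(.38,.52),(.35,.5),'lsq handle')
rect(W,.008,.019,(.41,.49),(.39,.475),'lsq plate')
rect(W,.025,.045,(.49,.6),(-.38,-.23),'llong handle')
rect(W,.025,.04,(.38,.48),(-.05,.05),'bar')
rect(W,.008,.016,(.478,.622),(-.16,.155),'board')
crop(p,260,160,480,320,f'ctop{n}',3.6)
E
python3 look2.py 3; python3 plan.py .5437 -.2888 .10 -4.5
```

```text
jsq 215 [553.2  70.9] [60.4 59.4] long deg 0.5 z 0.0706
jlong 270 [555.8 -52. ] [57.4 84.2] long deg 91.7 z 0.0702
jsq handle none 0
jlong handle none 0
lsq handle 111 [449.7 433.4] [15.6 45.1] long deg 99.4 z 0.0357
lsq plate 372 [449.6 433.4] [59.7 60.4] long deg 101.7 z 0.0114
llong handle 84 [ 544.4 -282.3] [32.8 15. ] long deg 85.7 z 0.0353
bar 227 [448.2   3.3] [62.6 21.7] long deg 1.3 z 0.0326
board 3714 [551.1   5.8] [133.8 290.1] long deg 91.4 z 0.0116
t 21.55 pos [ 0.5447 -0.2814  0.2069] zyaw -4.5 grip 50.3 F [-0.3 -0.   0.7] j7 0.48
 turn units [-0.15  0.   -0.03] | shift before turn [ 0.19  2.67 -0.05] | after turn [ 0.19  2.67 -0.01]
```

View pics/top3.png

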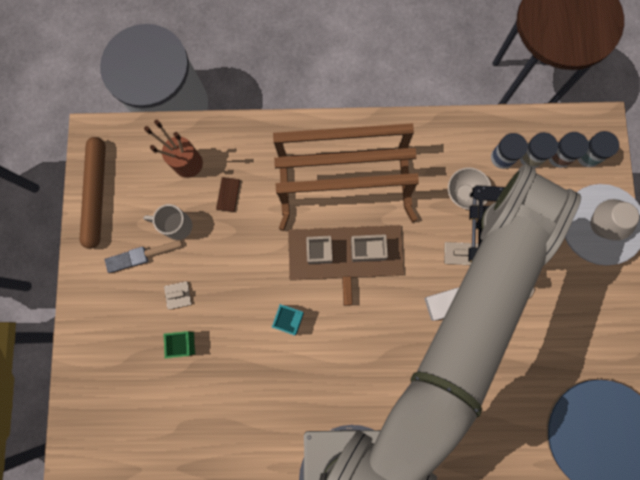

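servo_tool:
  targets:
    - {"rx": -0.14, "ry": 0, "rz": -0.03, "tx": 0.19, "ty": 0.4, "tz": -0.02, "hand": 50}
    - {"rx": 0, "ry": 0, "rz": 0, "tx": 0, "ty": 0.8, "tz": 0, "hand": 50}
    - {"rx": 0, "ry": 0, "rz": 0, "tx": 0, "ty": 0.9, "tz": 0, "hand": 50}
    - {"rx": 0, "ry": 0, "rz": 0, "tx": 0, "ty": 0.8, "tz": 0, "hand": 50}
    - {"rx": 0, "ry": 0, "rz": 0, "tx": 0, "ty": 0.5, "tz": 0, "hand": 40}
    - {"rx": 0, "ry": 0, "rz": 0, "tx": 0, "ty": 0, "tz": 0, "hand": 40}
    - {"rx": 0, "ry": 0, "rz": 0, "tx": 0, "ty": 0, "tz": 0, "hand": 40}

```text
time: 22.13
position: [0.5502, -0.2768, 0.0704]
tool_rot: [0.481, -0.515, 0.517, -0.487]
wrist_force: [0.3, 0.5, 0.6]
grip_width: 0.0417
```

```bash
python3 plan.py .5437 -.2888 .017 -4.5
```

```text
t 22.13 pos [ 0.5502 -0.2768  0.0704] zyaw -3.7 grip 41.7 F [0.3 0.5 0.6] j7 0.54
 turn units [-0.08  0.14 -0.04] | shift before turn [ 0.32  1.33 -0.16] | after turn [ 0.31  1.33 -0.14]
```

servo_tool:
  targets:
    - {"rx": -0.08, "ry": 0.14, "rz": -0.04, "tx": 0.36, "ty": 0.3, "tz": -0.2, "hand": 40}
    - {"rx": 0, "ry": 0, "rz": 0, "tx": 0, "ty": 0.4, "tz": 0, "hand": 40}
    - {"rx": 0, "ry": 0, "rz": 0, "tx": 0, "ty": 0.3, "tz": 0, "hand": 40}
    - {"rx": 0, "ry": 0, "rz": 0, "tx": 0, "ty": 0, "tz": 0, "hand": 40}
    - {"rx": 0, "ry": 0, "rz": 0, "tx": 0, "ty": 0, "tz": 0, "hand": 40}

```text
time: 22.55
position: [0.5447, -0.2911, 0.0345]
tool_rot: [0.479, -0.517, 0.521, -0.482]
wrist_force: [0.4, -0.4, 0.3]
grip_width: 0.0396
```

```bash
python3 plan.py .5437 -.2888 .017 -4.5
```

```text
t 22.55 pos [ 0.5447 -0.2911  0.0345] zyaw -4.4 grip 39.6 F [ 0.4 -0.4  0.3] j7 0.57
 turn units [-0.06  0.02  0.01] | shift before turn [-0.06  0.44 -0.03] | after turn [-0.06  0.44 -0.03]
```

servo_tool:
  targets:
    - {"rx": -0.06, "ry": 0, "rz": 0, "tx": -0.06, "ty": 0.25, "tz": -0.03, "hand": 40}
    - {"rx": 0, "ry": 0, "rz": 0, "tx": 0, "ty": 0.15, "tz": 0, "hand": 40}
    - {"rx": 0, "ry": 0, "rz": 0, "tx": 0, "ty": 0.03, "tz": 0, "hand": 40}

```text
time: 22.8
position: [0.545, -0.2892, 0.0185]
tool_rot: [0.48, -0.517, 0.52, -0.481]
wrist_force: [-0.1, -0.3, -0.2]
grip_width: 0.0401
```

```bash
python3 plan.py .5437 -.2888 .016 -4.5
```

```text
t 22.80 pos [ 0.545  -0.2892  0.0185] zyaw -4.4 grip 40.1 F [-0.1 -0.3 -0.2] j7 0.57
 turn units [-0.03  0.02  0.02] | shift before turn [-0.01  0.06 -0.03] | after turn [-0.01  0.06 -0.03]
```

servo_tool:
  targets:
    - {"rx": 0, "ry": 0, "rz": 0, "tx": 0, "ty": 0.05, "tz": -0.02, "hand": 0}
    - {"rx": 0, "ry": 0, "rz": 0, "tx": 0, "ty": 0.02, "tz": 0, "hand": 0}
    - {"rx": 0, "ry": 0, "rz": 0, "tx": 0, "ty": 0.02, "tz": 0, "hand": 0}
    - {"rx": 0, "ry": 0, "rz": 0, "tx": 0, "ty": 0.02, "tz": 0, "hand": 0}
    - {"rx": 0, "ry": 0, "rz": 0, "tx": 0, "ty": 0.02, "tz": 0, "hand": 0}
    - {"rx": 0, "ry": 0, "rz": 0, "tx": 0, "ty": 0, "tz": 0, "hand": 0}
  force: 35

```text
time: 23.3
position: [0.5446, -0.2892, 0.0132]
tool_rot: [0.48, -0.517, 0.52, -0.481]
wrist_force: [-0.5, -0.7, -0.5]
grip_width: 0.0135
```

```bash
python3 plan.py .5437 -.2888 .016 -4.5;python3 plan.py .5558 -.052 .14 1.7
```

```text
t 23.30 pos [ 0.5446 -0.2892  0.0132] zyaw -4.4 grip 13.5 F [-0.5 -0.7 -0.5] j7 0.58
 turn units [-0.04  0.02  0.02] | shift before turn [-0.01 -0.07 -0.02] | after turn [-0.01 -0.07 -0.02]
t 23.30 pos [ 0.5446 -0.2892  0.0132] zyaw -4.4 grip 13.5 F [-0.5 -0.7 -0.5] j7 0.58
 turn units [-0.04 -1.01  0.03] | shift before turn [-5.93 -3.19 -0.16] | after turn [-5.92 -3.17  0.46]
```

servo_tool:
  targets:
    - {"rx": 0, "ry": 0, "rz": 0, "tx": 0, "ty": -0.3, "tz": 0, "hand": 0}
    - {"rx": 0, "ry": 0, "rz": 0, "tx": 0, "ty": -0.6, "tz": 0, "hand": 0}
    - {"rx": 0, "ry": 0, "rz": 0, "tx": 0, "ty": -0.8, "tz": 0, "hand": 0}
    - {"rx": 0, "ry": 0, "rz": 0, "tx": 0, "ty": -0.8, "tz": 0, "hand": 0}
    - {"rx": 0, "ry": 0, "rz": 0, "tx": 0, "ty": -0.5, "tz": 0, "hand": 0}
    - {"rx": 0, "ry": -0.5, "rz": 0, "tx": 0, "ty": -0.1, "tz": 0, "hand": 0}
    - {"rx": 0, "ry": -0.5, "rz": 0, "tx": 0, "ty": 0, "tz": 0, "hand": 0}
    - {"rx": 0, "ry": 0, "rz": 0, "tx": -0.5, "ty": 0, "tz": 0.05, "hand": 0}
    - {"rx": 0, "ry": 0, "rz": 0, "tx": -0.7, "ty": 0, "tz": 0.06, "hand": 0}
    - {"rx": 0, "ry": 0, "rz": 0, "tx": -0.8, "ty": 0, "tz": 0.06, "hand": 0}
    - {"rx": 0, "ry": 0, "rz": 0, "tx": -0.8, "ty": 0, "tz": 0.06, "hand": 0}
    - {"rx": 0, "ry": 0, "rz": 0, "tx": -0.8, "ty": 0, "tz": 0.06, "hand": 0}
    - {"rx": 0, "ry": 0, "rz": 0, "tx": -0.8, "ty": 0, "tz": 0.06, "hand": 0}
    - {"rx": 0, "ry": 0, "rz": 0, "tx": -0.6, "ty": 0, "tz": 0.05, "hand": 0}
    - {"rx": 0, "ry": 0, "rz": 0, "tx": -0.3, "ty": 0, "tz": 0, "hand": 0}
    - {"rx": 0, "ry": 0, "rz": 0, "tx": 0, "ty": 0, "tz": 0, "hand": 0}
    - {"rx": 0, "ry": 0, "rz": 0, "tx": 0, "ty": 0, "tz": 0, "hand": 0}

```text
time: 24.72
position: [0.5523, -0.0719, 0.1576]
tool_rot: [-0.505, 0.489, -0.498, 0.508]
wrist_force: [-1.2, -0.5, -1.3]
grip_width: 0.0137
```

```bash
python3 plan.py .5558 -.052 .10 1.7; python3 look2.py 4
python3 - <<'E'
from h import *
p,d=read_camera('scene'); cv2.imwrite('pics/s4.png',p); crop(p,250,150,450,300,'cs4',4)
E
```

```text
t 24.72 pos [ 0.5523 -0.0719  0.1576] zyaw 1.4 grip 13.7 F [-1.2 -0.5 -1.3] j7 0.16
 turn units [-0.12 -0.05  0.06] | shift before turn [-0.5   1.44  0.08] | after turn [-0.49  1.44  0.1 ]
jsq 214 [552.1  70.9] [59.2 61.9] long deg 179.1 z 0.0705
jlong 91 [555.1 -21.2] [22.4 57.1] long deg 178.8 z 0.0708
jsq handle none 0
jlong handle none 0
lsq handle 111 [449.5 433.2] [14.1 43.7] long deg 101.0 z 0.0359
lsq plate 377 [449.7 433.1] [60.3 61.5] long deg 100.5 z 0.0116
llong handle none 0
bar 229 [448.2   3.3] [62.4 21.9] long deg 1.3 z 0.0329
board 2390 [549.9  55.2] [133.8 190.7] long deg 91.2 z 0.0117
```

View pics/cs4.png

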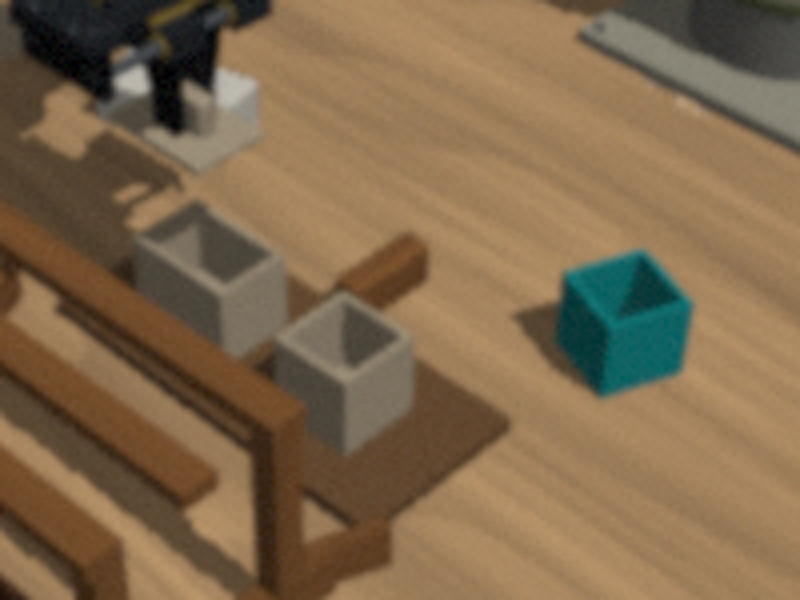

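servo_tool:
  targets:
    - {"rx": -0.06, "ry": -0.05, "rz": 0.04, "tx": -0.47, "ty": 0.2, "tz": 0.1, "hand": 0}
    - {"rx": 0, "ry": 0, "rz": 0, "tx": 0, "ty": 0.4, "tz": 0, "hand": 0}
    - {"rx": 0, "ry": 0, "rz": 0, "tx": 0, "ty": 0.4, "tz": 0, "hand": 0}
    - {"rx": 0, "ry": 0, "rz": 0, "tx": 0, "ty": 0.3, "tz": 0, "hand": 0}
    - {"rx": 0, "ry": 0, "rz": 0, "tx": 0, "ty": 0, "tz": 0, "hand": 0}
    - {"rx": 0, "ry": 0, "rz": 0, "tx": 0, "ty": 0, "tz": 0, "hand": 0}

```text
time: 25.32
position: [0.5569, -0.0611, 0.1043]
tool_rot: [-0.504, 0.493, -0.499, 0.505]
wrist_force: [0.0, 0.0, -0.9]
grip_width: 0.0132
```

```bash
python3 plan.py .5558 -.052 .095 1.7
```

```text
t 25.32 pos [ 0.5569 -0.0611  0.1043] zyaw 1.0 grip 13.2 F [ 0.   0.  -0.9] j7 0.16
 turn units [-0.07 -0.12  0.04] | shift before turn [-0.23  0.23 -0.03] | after turn [-0.23  0.23 -0.02]
```

servo_tool:
  targets:
    - {"rx": -0.04, "ry": -0.12, "rz": 0.05, "tx": -0.23, "ty": 0.1, "tz": -0.03, "hand": 0}
    - {"rx": 0, "ry": 0, "rz": 0, "tx": 0, "ty": 0, "tz": 0, "hand": 0}
    - {"rx": 0, "ry": 0, "rz": 0, "tx": 0, "ty": 0, "tz": 0, "hand": 0}

```text
time: 25.57
position: [0.556, -0.0524, 0.1012]
tool_rot: [-0.506, 0.492, -0.493, 0.508]
wrist_force: [-0.3, -0.0, -0.1]
grip_width: 0.0138
```

```bash
python3 plan.py .5558 -.052 .08 1.7
python3 - <<'E'
from h import *
p,d=read_camera('scene'); cv2.imwrite('pics/s5.png',p); crop(p,270,150,420,260,'cs5',5)
p,d=read_camera('top'); crop(p,290,200,430,300,'ct5',5)
E
```

```text
t 25.57 pos [ 0.556  -0.0524  0.1012] zyaw 1.6 grip 13.8 F [-0.3 -0.  -0.1] j7 0.16
 turn units [-0.03 -0.01 -0.01] | shift before turn [-0.01  0.53 -0.01] | after turn [-0.01  0.53 -0.  ]
```

View pics/cs5.png

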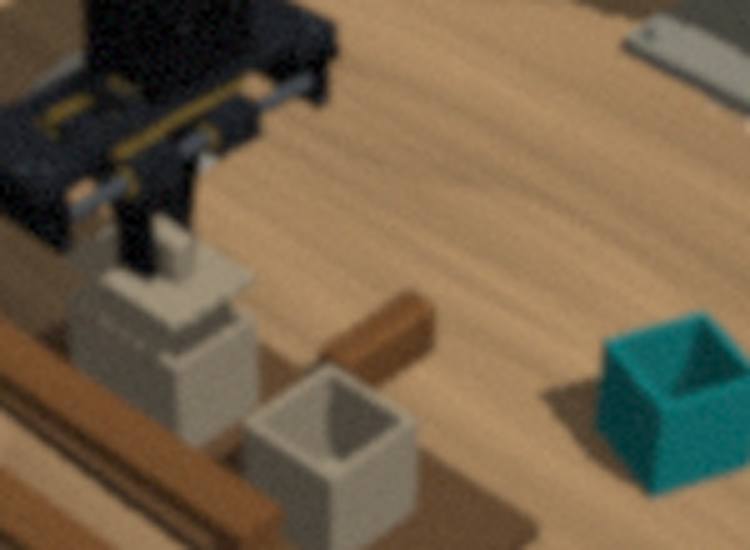

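View pics/ct5.png

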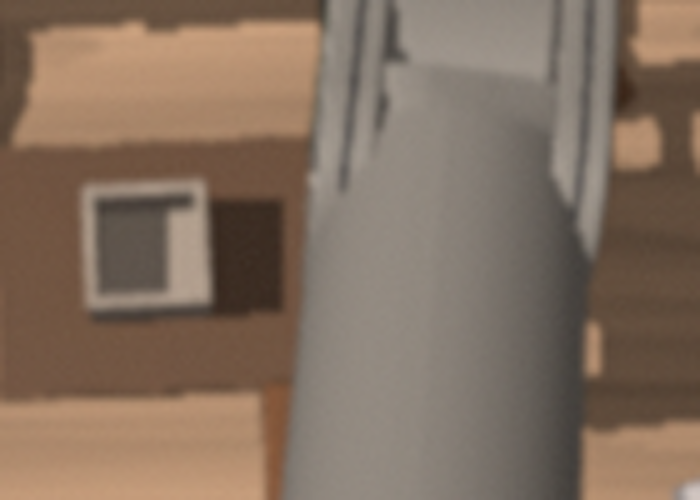

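servo_tool:
  targets:
    - {"rx": 0, "ry": 0, "rz": 0, "tx": 0, "ty": 0.12, "tz": 0, "hand": 0}
    - {"rx": 0, "ry": 0, "rz": 0, "tx": 0, "ty": 0.12, "tz": 0, "hand": 0}
    - {"rx": 0, "ry": 0, "rz": 0, "tx": 0, "ty": 0.08, "tz": 0, "hand": 0}

```text
time: 25.92
position: [0.5571, -0.0521, 0.0889]
tool_rot: [-0.505, 0.491, -0.494, 0.509]
wrist_force: [-0.5, -0.2, -1.3]
grip_width: 0.014
```

```bash
python3 plan.py .5558 -.052 .079 1.7
```

```text
t 25.92 pos [ 0.5571 -0.0521  0.0889] zyaw 1.7 grip 14.0 F [-0.5 -0.2 -1.3] j7 0.17
 turn units [-0.06 -0.01 -0.01] | shift before turn [-0.    0.25 -0.03] | after turn [-0.    0.25 -0.03]
```

servo_tool:
  targets:
    - {"rx": -0.04, "ry": 0, "rz": 0, "tx": 0, "ty": 0.1, "tz": -0.03, "hand": 0}
    - {"rx": 0, "ry": 0, "rz": 0, "tx": 0, "ty": 0.08, "tz": 0, "hand": 0}
    - {"rx": 0, "ry": 0, "rz": 0, "tx": 0, "ty": 0.06, "tz": 0, "hand": 0}

```text
time: 26.17
position: [0.5558, -0.0522, 0.0789]
tool_rot: [-0.506, 0.493, -0.493, 0.508]
wrist_force: [-18.0, 2.0, 45.6]
grip_width: 0.0136
```

```bash
python3 plan.py .5558 -.052 .079 1.7
```

```text
t 26.17 pos [ 0.5558 -0.0522  0.0789] zyaw 1.7 grip 13.6 F [-18.    2.   45.6] j7 0.18
 turn units [-0.02 -0.01 -0.01] | shift before turn [-0. -0. -0.] | after turn [-0. -0. -0.]
```

servo_tool:
  targets:
    - {"rx": 0, "ry": 0, "rz": 0, "tx": 0, "ty": -0.03, "tz": 0, "hand": 40}
    - {"rx": 0, "ry": 0, "rz": 0, "tx": 0, "ty": 0, "tz": 0, "hand": 40}
    - {"rx": 0, "ry": 0, "rz": 0, "tx": 0, "ty": 0, "tz": 0, "hand": 40}
    - {"rx": 0, "ry": 0, "rz": 0, "tx": 0, "ty": -0.2, "tz": 0, "hand": 40}
    - {"rx": 0, "ry": 0, "rz": 0, "tx": 0, "ty": -0.5, "tz": 0, "hand": 40}
    - {"rx": 0, "ry": 0, "rz": 0, "tx": 0, "ty": -0.8, "tz": 0, "hand": 40}
    - {"rx": 0, "ry": 0, "rz": 0, "tx": 0, "ty": -0.8, "tz": 0, "hand": 40}
    - {"rx": 0, "ry": 0, "rz": 0, "tx": 0, "ty": -0.4, "tz": 0, "hand": 40}

```text
time: 26.83
position: [0.5526, -0.0528, 0.1888]
tool_rot: [0.509, -0.495, 0.491, -0.505]
wrist_force: [0.6, -0.4, 0.5]
grip_width: 0.0396
```

```bash
python3 plan.py .4497 .4333 .18 11.5
```

```text
t 26.83 pos [ 0.5526 -0.0528  0.1888] zyaw 1.6 grip 39.6 F [ 0.6 -0.4  0.5] j7 0.13
 turn units [ 0.07 -1.65 -0.01] | shift before turn [-12.22   0.24  -2.23] | after turn [-12.42   0.22  -0.1 ]
```

servo_tool:
  targets:
    - {"rx": 0.06, "ry": -0.82, "rz": 0, "tx": 0, "ty": 0, "tz": 0, "hand": 50}
    - {"rx": 0, "ry": -0.82, "rz": 0, "tx": 0, "ty": 0, "tz": 0, "hand": 50}
    - {"rx": 0, "ry": 0, "rz": 0, "tx": -0.8, "ty": 0, "tz": 0, "hand": 50}
    - {"rx": 0, "ry": 0, "rz": 0, "tx": -0.9, "ty": 0, "tz": 0, "hand": 50}
    - {"rx": 0, "ry": 0, "rz": 0, "tx": -0.9, "ty": 0, "tz": 0, "hand": 50}
    - {"rx": 0, "ry": 0, "rz": 0, "tx": -0.9, "ty": 0, "tz": 0, "hand": 50}
    - {"rx": 0, "ry": 0, "rz": 0, "tx": -0.9, "ty": 0, "tz": 0, "hand": 50}
    - {"rx": 0, "ry": 0, "rz": 0, "tx": -0.9, "ty": 0, "tz": 0, "hand": 50}
    - {"rx": 0, "ry": 0, "rz": 0, "tx": -0.9, "ty": 0, "tz": 0, "hand": 50}
    - {"rx": 0, "ry": 0, "rz": 0, "tx": -0.9, "ty": 0, "tz": 0, "hand": 50}
    - {"rx": 0, "ry": 0, "rz": 0, "tx": -0.9, "ty": 0, "tz": 0, "hand": 50}
    - {"rx": 0, "ry": 0, "rz": 0, "tx": -0.9, "ty": 0, "tz": 0, "hand": 50}
    - {"rx": 0, "ry": 0, "rz": 0, "tx": -0.9, "ty": 0, "tz": 0, "hand": 50}
    - {"rx": 0, "ry": 0, "rz": 0, "tx": -0.9, "ty": 0, "tz": 0, "hand": 50}
    - {"rx": 0, "ry": 0, "rz": 0, "tx": -0.7, "ty": 0, "tz": 0, "hand": 50}
    - {"rx": 0, "ry": 0, "rz": 0, "tx": -0.3, "ty": 0, "tz": 0, "hand": 50}
    - {"rx": 0, "ry": 0, "rz": 0, "tx": 0, "ty": 0, "tz": 0, "hand": 50}
    - {"rx": 0, "ry": 0, "rz": 0, "tx": 0, "ty": 0, "tz": 0, "hand": 50}

```text
time: 28.33
position: [0.4558, 0.4222, 0.203]
tool_rot: [-0.543, 0.443, -0.452, 0.552]
wrist_force: [0.0, 0.4, -0.1]
grip_width: 0.0501
```

```bash
python3 look2.py 6; python3 plan.py .4497 .4333 .08 11.5
```

```text
jsq 210 [552.6  70.8] [59.  60.5] long deg 179.1 z 0.0707
jlong 667 [555.4 -52. ] [56.4 84.3] long deg 91.5 z 0.0766
jsq handle none 0
jlong handle 111 [555.2 -52.3] [14.7 43.3] long deg 92.5 z 0.1023
lsq handle 104 [449.8 431.4] [13.9 42.8] long deg 101.9 z 0.0356
lsq plate 345 [449.6 432.5] [60.3 60.1] long deg 11.2 z 0.0115
llong handle none 0
bar 226 [448.    3.2] [62.5 21.9] long deg 1.3 z 0.0327
board 3467 [551.4   5.9] [134.9 290.6] long deg 92.0 z 0.0115
t 28.38 pos [0.456  0.4218 0.203 ] zyaw 11.4 grip 50.2 F [-0.2 -0.1  0.3] j7 -0.60
 turn units [-0.16 -0.01  0.01] | shift before turn [-0.32  3.07 -0.15] | after turn [-0.31  3.08 -0.1 ]
```

View pics/top6.png

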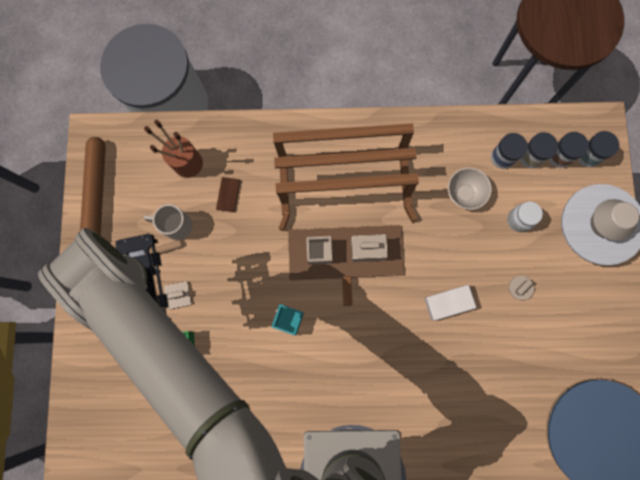

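View pics/ctop6.png

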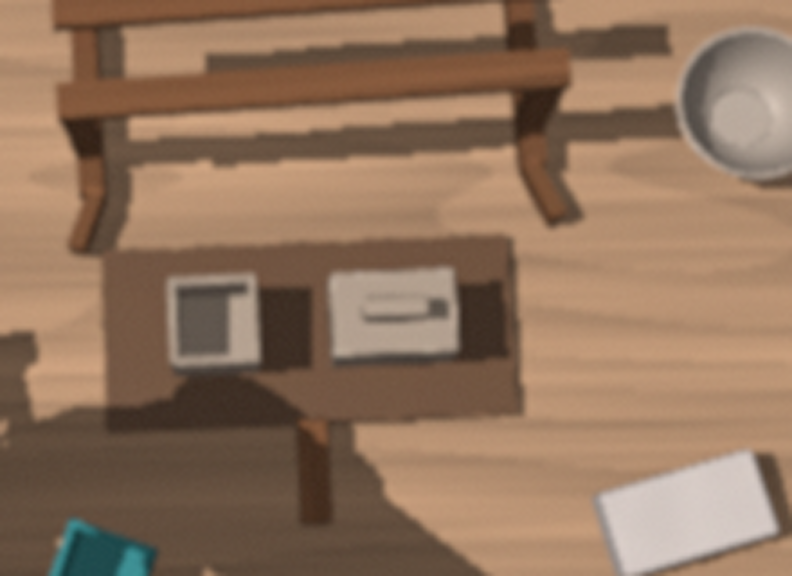

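servo_tool:
  targets:
    - {"rx": -0.15, "ry": 0, "rz": 0, "tx": -0.3, "ty": 0.4, "tz": -0.12, "hand": 50}
    - {"rx": 0, "ry": 0, "rz": 0, "tx": 0, "ty": 0.8, "tz": 0, "hand": 50}
    - {"rx": 0, "ry": 0, "rz": 0, "tx": 0, "ty": 0.9, "tz": 0, "hand": 50}
    - {"rx": 0, "ry": 0, "rz": 0, "tx": 0, "ty": 0.8, "tz": 0, "hand": 45}
    - {"rx": 0, "ry": 0, "rz": 0, "tx": 0, "ty": 0.3, "tz": 0, "hand": 40}
    - {"rx": 0, "ry": 0, "rz": 0, "tx": 0, "ty": 0, "tz": 0, "hand": 40}

```text
time: 28.88
position: [0.4585, 0.4213, 0.0753]
tool_rot: [-0.541, 0.45, -0.454, 0.546]
wrist_force: [-0.3, -0.1, 0.5]
grip_width: 0.0419
```

```bash
python3 plan.py .4497 .4333 .03 11.5
```

```text
t 28.88 pos [0.4585 0.4213 0.0753] zyaw 10.5 grip 41.9 F [-0.3 -0.1  0.5] j7 -0.60
 turn units [-0.09 -0.16  0.01] | shift before turn [-0.34  1.13 -0.17] | after turn [-0.34  1.13 -0.16]
```

servo_tool:
  targets:
    - {"rx": -0.06, "ry": -0.16, "rz": 0, "tx": -0.34, "ty": 0.3, "tz": -0.18, "hand": 40}
    - {"rx": 0, "ry": 0, "rz": 0, "tx": -0.02, "ty": 0.45, "tz": 0, "hand": 40}
    - {"rx": 0, "ry": 0, "rz": 0, "tx": 0, "ty": 0.25, "tz": 0, "hand": 40}
    - {"rx": 0, "ry": 0, "rz": 0, "tx": 0, "ty": 0, "tz": 0, "hand": 40}

```text
time: 29.22
position: [0.4522, 0.4318, 0.0369]
tool_rot: [-0.545, 0.447, -0.45, 0.548]
wrist_force: [-0.6, 0.2, 0.9]
grip_width: 0.0403
```

```bash
python3 plan.py .4497 .4333 .016 11.5
```

```text
t 29.22 pos [0.4522 0.4318 0.0369] zyaw 11.2 grip 40.3 F [-0.6  0.2  0.9] j7 -0.60
 turn units [-0.06 -0.05  0.  ] | shift before turn [-0.05  0.52 -0.06] | after turn [-0.05  0.52 -0.05]
```

servo_tool:
  targets:
    - {"rx": -0.05, "ry": -0.05, "rz": 0, "tx": -0.05, "ty": 0.25, "tz": -0.06, "hand": 40}
    - {"rx": 0, "ry": 0, "rz": 0, "tx": 0, "ty": 0.2, "tz": 0, "hand": 40}
    - {"rx": 0, "ry": 0, "rz": 0, "tx": 0, "ty": 0.06, "tz": 0, "hand": 40}

```text
time: 29.47
position: [0.4507, 0.4344, 0.0179]
tool_rot: [-0.546, 0.447, -0.448, 0.549]
wrist_force: [0.2, -0.1, 0.2]
grip_width: 0.0395
```

```bash
python3 plan.py .4497 .4333 .0145 11.5
```

```text
t 29.47 pos [0.4507 0.4344 0.0179] zyaw 11.5 grip 39.5 F [ 0.2 -0.1  0.2] j7 -0.59
 turn units [-0.03  0.   -0.02] | shift before turn [ 0.02  0.09 -0.03] | after turn [ 0.02  0.09 -0.03]
```

servo_tool:
  targets:
    - {"rx": 0, "ry": 0, "rz": 0, "tx": 0.02, "ty": 0.05, "tz": -0.02, "hand": 0}
    - {"rx": 0, "ry": 0, "rz": 0, "tx": 0, "ty": 0.02, "tz": 0, "hand": 0}
    - {"rx": 0, "ry": 0, "rz": 0, "tx": 0, "ty": 0.01, "tz": 0, "hand": 0}
    - {"rx": 0, "ry": 0, "rz": 0, "tx": 0, "ty": 0.01, "tz": 0, "hand": 0}
    - {"rx": 0, "ry": 0, "rz": 0, "tx": 0, "ty": 0.01, "tz": 0, "hand": 0}
    - {"rx": 0, "ry": 0, "rz": 0, "tx": 0, "ty": 0, "tz": 0, "hand": 0}
  force: 35

```text
time: 29.97
position: [0.4506, 0.4338, 0.0146]
tool_rot: [-0.546, 0.447, -0.448, 0.55]
wrist_force: [0.4, -0.8, -0.4]
grip_width: 0.0139
```

```bash
python3 plan.py .4497 .4333 .0145 11.5; python3 plan.py .5528 .0708 .15 0.5
python3 - <<'E'
from h import *
for n in '346':
    W=deproj(np.load(f'pics/top{n}.npy'),calibration('top'))
    m=(W[...,2]>.062)&(W[...,2]<.082)&(W[...,0]>.48)&(W[...,0]<.63)&(W[...,1]>.022)&(W[...,1]<.15)
    P=W[m][:,:2]*1000
    from scipy.optimize import minimize
    # fit 60x60 outer square: points of rim lie between 25 and 30 (max-norm)
    def f(q):
        a=np.radians(q[2]); D=P-q[:2]; u=abs(D@[np.cos(a),np.sin(a)]); v=abs(D@[-np.sin(a),np.cos(a)])
        k=np.maximum(u,v); return np.sum(np.maximum(0,k-30)**2+np.maximum(0,25-k)**2)
    best=min((minimize(f,[553,71,a0],method='Nelder-Mead') for a0 in(-4,0,4)),key=lambda r:r.fun)
    print(n,len(P),np.round(best.x,2),best.fun)
E
```

```text
t 29.97 pos [0.4506 0.4338 0.0146] zyaw 11.5 grip 13.9 F [ 0.4 -0.8 -0.4] j7 -0.59
 turn units [-0.05  0.   -0.03] | shift before turn [ 0.01  0.   -0.02] | after turn [ 0.01  0.   -0.02]
t 29.97 pos [0.4506 0.4338 0.0146] zyaw 11.5 grip 13.9 F [ 0.4 -0.8 -0.4] j7 -0.59
 turn units [-0.04  1.83 -0.03] | shift before turn [ 9.39 -3.41  0.71] | after turn [ 9.1  -3.39  2.48]
3 210 [553.04  70.92   1.38] 2.8510866024988695
4 207 [553.01  70.96   1.5 ] 2.2475546906705715
6 204 [552.97  70.93   0.97] 1.2611229426876822
```

servo_tool:
  targets:
    - {"rx": 0, "ry": 0, "rz": 0, "tx": 0, "ty": -0.3, "tz": 0, "hand": 0}
    - {"rx": 0, "ry": 0, "rz": 0, "tx": 0, "ty": -0.6, "tz": 0, "hand": 0}
    - {"rx": 0, "ry": 0, "rz": 0, "tx": 0, "ty": -0.8, "tz": 0, "hand": 0}
    - {"rx": 0, "ry": 0, "rz": 0, "tx": 0, "ty": -0.8, "tz": 0, "hand": 0}
    - {"rx": 0, "ry": 0, "rz": 0, "tx": 0, "ty": -0.5, "tz": 0, "hand": 0}
    - {"rx": 0, "ry": 0.57, "rz": 0, "tx": 0, "ty": -0.1, "tz": 0, "hand": 0}
    - {"rx": 0, "ry": 0.57, "rz": 0, "tx": 0, "ty": 0, "tz": 0, "hand": 0}
    - {"rx": 0, "ry": 0.57, "rz": 0, "tx": 0, "ty": 0, "tz": 0, "hand": 0}
    - {"rx": 0, "ry": 0, "rz": 0, "tx": 0.5, "ty": 0, "tz": 0.13, "hand": 0}
    - {"rx": 0, "ry": 0, "rz": 0, "tx": 0.7, "ty": 0, "tz": 0.18, "hand": 0}
    - {"rx": 0, "ry": 0, "rz": 0, "tx": 0.8, "ty": 0, "tz": 0.21, "hand": 0}
    - {"rx": 0, "ry": 0, "rz": 0, "tx": 0.8, "ty": 0, "tz": 0.21, "hand": 0}
    - {"rx": 0, "ry": 0, "rz": 0, "tx": 0.8, "ty": 0, "tz": 0.21, "hand": 0}
    - {"rx": 0, "ry": 0, "rz": 0, "tx": 0.8, "ty": 0, "tz": 0.21, "hand": 0}
    - {"rx": 0, "ry": 0, "rz": 0, "tx": 0.8, "ty": 0, "tz": 0.21, "hand": 0}
    - {"rx": 0, "ry": 0, "rz": 0, "tx": 0.8, "ty": 0, "tz": 0.21, "hand": 0}
    - {"rx": 0, "ry": 0, "rz": 0, "tx": 0.8, "ty": 0, "tz": 0.21, "hand": 0}
    - {"rx": 0, "ry": 0, "rz": 0, "tx": 0.6, "ty": 0, "tz": 0.2, "hand": 0}
    - {"rx": 0, "ry": 0, "rz": 0, "tx": 0.4, "ty": 0, "tz": 0.1, "hand": 0}
    - {"rx": 0, "ry": 0, "rz": 0, "tx": 0, "ty": 0, "tz": 0, "hand": 0}

```text
time: 31.63
position: [0.5406, 0.1104, 0.1628]
tool_rot: [-0.496, 0.496, -0.496, 0.512]
wrist_force: [-0.2, -0.9, -0.8]
grip_width: 0.0138
```

```bash
python3 plan.py .553 .0713 .105 1.3
```

```text
t 31.63 pos [0.5406 0.1104 0.1628] zyaw 0.9 grip 13.8 F [-0.2 -0.9 -0.8] j7 -0.19
 turn units [-0.15 -0.06 -0.16] | shift before turn [1.01 1.43 0.27] | after turn [0.98 1.45 0.29]
```

servo_tool:
  targets:
    - {"rx": -0.1, "ry": -0.06, "rz": -0.12, "tx": 0.5, "ty": 0, "tz": 0.15, "hand": 0}
    - {"rx": 0, "ry": 0, "rz": 0, "tx": 0.4, "ty": 0.2, "tz": 0.15, "hand": 0}
    - {"rx": 0, "ry": 0, "rz": 0, "tx": 0, "ty": 0.4, "tz": 0, "hand": 0}
    - {"rx": 0, "ry": 0, "rz": 0, "tx": 0, "ty": 0.4, "tz": 0, "hand": 0}
    - {"rx": 0, "ry": 0, "rz": 0, "tx": 0, "ty": 0.25, "tz": 0, "hand": 0}
    - {"rx": 0, "ry": 0, "rz": 0, "tx": 0, "ty": 0, "tz": 0, "hand": 0}
    - {"rx": 0, "ry": 0, "rz": 0, "tx": 0, "ty": 0, "tz": 0, "hand": 0}

```text
time: 32.22
position: [0.5554, 0.075, 0.1176]
tool_rot: [-0.501, 0.494, -0.495, 0.51]
wrist_force: [-0.4, 0.4, 0.5]
grip_width: 0.0143
```

```bash
python3 plan.py .553 .0713 .1 1.3
```

```text
t 32.22 pos [0.5554 0.075  0.1176] zyaw 1.2 grip 14.3 F [-0.4  0.4  0.5] j7 -0.10
 turn units [-0.1  -0.01 -0.08] | shift before turn [ 0.09  0.44 -0.07] | after turn [ 0.09  0.44 -0.06]
```

servo_tool:
  targets:
    - {"rx": -0.06, "ry": 0, "rz": -0.06, "tx": 0.09, "ty": 0.2, "tz": -0.07, "hand": 0}
    - {"rx": 0, "ry": 0, "rz": 0, "tx": 0, "ty": 0.2, "tz": 0, "hand": 0}
    - {"rx": 0, "ry": 0, "rz": 0, "tx": 0, "ty": 0, "tz": 0, "hand": 0}
    - {"rx": 0, "ry": 0, "rz": 0, "tx": 0, "ty": 0, "tz": 0, "hand": 0}

```text
time: 32.55
position: [0.5532, 0.0729, 0.1024]
tool_rot: [-0.504, 0.493, -0.495, 0.508]
wrist_force: [-0.2, -0.8, -0.6]
grip_width: 0.0135
```

```bash
python3 plan.py .553 .0713 .0805 1.3
python3 - <<'E'
from h import *
p,d=read_camera('scene'); crop(p,280,170,430,280,'cs7',5)
E
```

```text
t 32.55 pos [0.5532 0.0729 0.1024] zyaw 1.4 grip 13.5 F [-0.2 -0.8 -0.6] j7 -0.10
 turn units [-0.06  0.01 -0.02] | shift before turn [ 0.04  0.55 -0.01] | after turn [ 0.04  0.55 -0.01]
```

View pics/cs7.png

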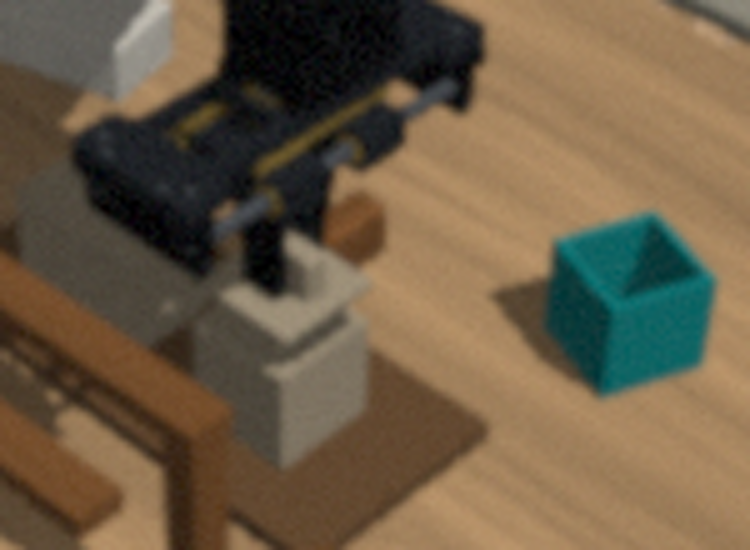

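servo_tool:
  targets:
    - {"rx": -0.02, "ry": 0, "rz": 0, "tx": 0.04, "ty": 0.1, "tz": 0, "hand": 0}
    - {"rx": 0, "ry": 0, "rz": 0, "tx": 0, "ty": 0.12, "tz": 0, "hand": 0}
    - {"rx": 0, "ry": 0, "rz": 0, "tx": 0, "ty": 0.08, "tz": 0, "hand": 0}

```text
time: 32.85
position: [0.5541, 0.0716, 0.0907]
tool_rot: [-0.504, 0.493, -0.495, 0.508]
wrist_force: [0.5, 0.6, -0.7]
grip_width: 0.0137
```

```bash
python3 plan.py .553 .0713 .0805 1.3
```

```text
t 32.85 pos [0.5541 0.0716 0.0907] zyaw 1.4 grip 13.7 F [ 0.5  0.6 -0.7] j7 -0.09
 turn units [-0.06  0.02 -0.03] | shift before turn [ 0.01  0.25 -0.03] | after turn [ 0.01  0.25 -0.03]
```

servo_tool:
  targets:
    - {"rx": 0, "ry": 0, "rz": 0, "tx": 0, "ty": 0.1, "tz": -0.03, "hand": 0}
    - {"rx": 0, "ry": 0, "rz": 0, "tx": 0, "ty": 0.08, "tz": 0, "hand": 0}
    - {"rx": 0, "ry": 0, "rz": 0, "tx": 0, "ty": 0.04, "tz": 0, "hand": 0}

```text
time: 33.1
position: [0.5526, 0.0713, 0.0803]
tool_rot: [-0.504, 0.493, -0.495, 0.508]
wrist_force: [0.4, 0.0, 2.1]
grip_width: 0.014
```

```bash
python3 plan.py .553 .0713 .0805 1.3
```

```text
t 33.10 pos [0.5526 0.0713 0.0803] zyaw 1.4 grip 14.0 F [0.4 0.  2.1] j7 -0.08
 turn units [-0.05  0.01 -0.03] | shift before turn [ 0.   -0.    0.01] | after turn [ 0.   -0.    0.01]
```

Seated height reached with light contact. I'll release, then move aside to check.

servo_tool:
  targets:
    - {"rx": 0, "ry": 0, "rz": 0, "tx": 0, "ty": 0, "tz": 0, "hand": 40}
    - {"rx": 0, "ry": 0, "rz": 0, "tx": 0, "ty": 0, "tz": 0, "hand": 40}
    - {"rx": 0, "ry": 0, "rz": 0, "tx": 0, "ty": 0, "tz": 0, "hand": 40}
    - {"rx": 0, "ry": 0, "rz": 0, "tx": 0, "ty": -0.2, "tz": 0, "hand": 40}
    - {"rx": 0, "ry": 0, "rz": 0, "tx": 0, "ty": -0.5, "tz": 0, "hand": 40}
    - {"rx": 0, "ry": 0, "rz": 0, "tx": 0, "ty": -0.8, "tz": 0, "hand": 40}
    - {"rx": 0, "ry": 0, "rz": 0, "tx": 0, "ty": -0.8, "tz": 0, "hand": 40}
    - {"rx": 0, "ry": 0, "rz": 0, "tx": 0, "ty": -0.4, "tz": 0, "hand": 40}
    - {"rx": 0, "ry": 0, "rz": 0, "tx": -0.5, "ty": 0, "tz": -0.5, "hand": 60}
    - {"rx": 0, "ry": 0, "rz": 0, "tx": -0.6, "ty": 0, "tz": -0.6, "hand": 60}
    - {"rx": 0, "ry": 0, "rz": 0, "tx": -0.8, "ty": 0, "tz": -0.6, "hand": 60}
    - {"rx": 0, "ry": 0, "rz": 0, "tx": -0.8, "ty": 0, "tz": -0.6, "hand": 60}
    - {"rx": 0, "ry": 0, "rz": 0, "tx": -0.8, "ty": 0, "tz": -0.3, "hand": 60}
    - {"rx": 0, "ry": 0, "rz": 0, "tx": -0.5, "ty": 0, "tz": 0, "hand": 60}

```text
time: 34.27
position: [0.443, 0.2275, 0.2016]
tool_rot: [-0.498, 0.495, -0.5, 0.507]
wrist_force: [1.9, 0.5, 0.2]
grip_width: 0.0595
```

```bash
python3 look2.py 8; python3 plan.py .443 .0030 .12 91.5;  python3 - <<'E'
from h import *
p,d=read_camera('scene'); crop(p,230,150,430,300,'cs8',4)
E
```

```text
jsq 470 [552.6  71.5] [60.6 60.8] long deg 90.9 z 0.0768
jlong 666 [555.7 -52. ] [57.4 84.1] long deg 91.5 z 0.0768
jsq handle 110 [552.   71.9] [14.  43.2] long deg 93.0 z 0.102
jlong handle 110 [555.4 -52. ] [13.8 43.5] long deg 94.0 z 0.1022
lsq handle none 0
lsq plate none 1
llong handle none 0
bar 231 [448.1   3.3] [62.7 22. ] long deg 1.4 z 0.0326
board 3323 [552.5   2.8] [130.8 295.8] long deg 91.3 z 0.0114
t 34.32 pos [0.4432 0.231  0.2017] zyaw 0.8 grip 59.6 F [-1.8  3.1 -0.1] j7 -0.55
 turn units [-0.07 14.88 -0.14] | shift before turn [ 5.71  2.01 -0.11] | after turn [0.15 2.04 5.7 ]
```

View pics/cs8.png

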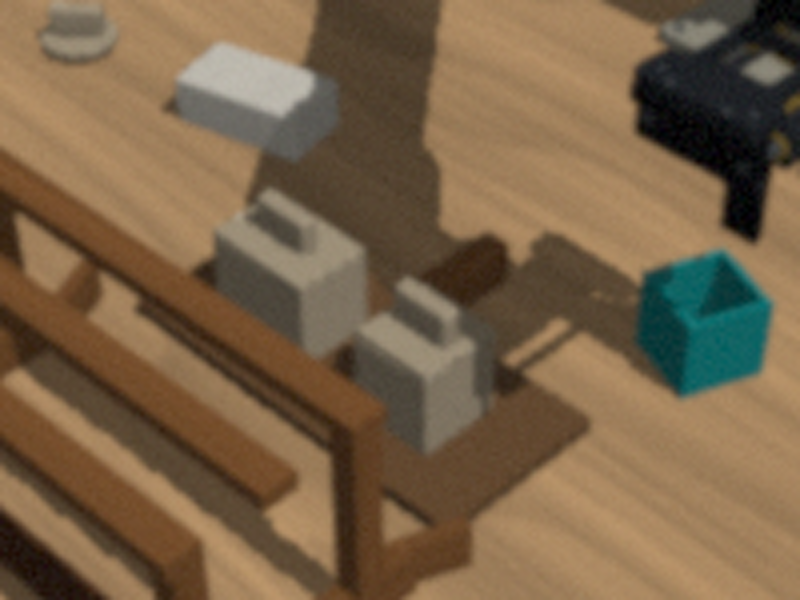

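View pics/top8.png

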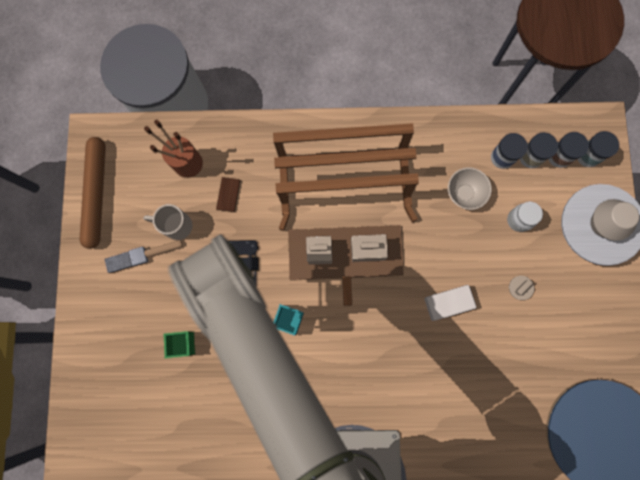

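servo_tool:
  targets:
    - {"rx": 0, "ry": 0, "rz": 0, "tx": 0.8, "ty": 0, "tz": 0, "hand": 60}
    - {"rx": 0, "ry": 0, "rz": 0, "tx": 0.9, "ty": 0, "tz": 0, "hand": 60}
    - {"rx": 0, "ry": 0, "rz": 0, "tx": 0.9, "ty": 0, "tz": 0, "hand": 60}
    - {"rx": 0, "ry": 0, "rz": 0, "tx": 0.9, "ty": 0, "tz": 0, "hand": 60}
    - {"rx": 0, "ry": 0, "rz": 0, "tx": 0.9, "ty": 0, "tz": 0, "hand": 60}
    - {"rx": 0, "ry": 0, "rz": 0, "tx": 0.8, "ty": 0, "tz": 0, "hand": 60}
    - {"rx": 0, "ry": 0.7, "rz": 0, "tx": 0, "ty": 0, "tz": 0, "hand": 60}
    - {"rx": 0, "ry": 1, "rz": 0, "tx": 0, "ty": 0, "tz": 0, "hand": 60}
    - {"rx": 0, "ry": 1, "rz": 0, "tx": 0, "ty": 0, "tz": 0, "hand": 60}
    - {"rx": 0, "ry": 1, "rz": 0, "tx": 0, "ty": 0, "tz": 0, "hand": 60}
    - {"rx": 0, "ry": 1, "rz": 0, "tx": 0, "ty": 0, "tz": 0, "hand": 60}
    - {"rx": 0, "ry": 1, "rz": 0, "tx": 0, "ty": 0, "tz": 0, "hand": 60}
    - {"rx": 0, "ry": 1, "rz": 0, "tx": 0, "ty": 0, "tz": 0, "hand": 60}
    - {"rx": 0, "ry": 1, "rz": 0, "tx": 0, "ty": 0, "tz": 0, "hand": 60}
    - {"rx": 0, "ry": 1, "rz": 0, "tx": 0, "ty": 0, "tz": 0, "hand": 60}
    - {"rx": 0, "ry": 1, "rz": 0, "tx": 0, "ty": 0, "tz": 0, "hand": 60}
    - {"rx": 0, "ry": 1, "rz": 0, "tx": 0, "ty": 0, "tz": 0, "hand": 60}
    - {"rx": 0, "ry": 1, "rz": 0, "tx": 0, "ty": 0, "tz": 0, "hand": 60}
    - {"rx": 0, "ry": 1, "rz": 0, "tx": 0, "ty": 0, "tz": 0, "hand": 60}
    - {"rx": 0, "ry": 1, "rz": 0, "tx": 0, "ty": 0, "tz": 0, "hand": 60}

```text
time: 36.03
position: [0.4473, -0.0098, 0.2115]
tool_rot: [-0.012, 0.709, -0.705, 0.03]
wrist_force: [-0.2, 0.3, -0.0]
grip_width: 0.06
```

```bash
python3 plan.py .443 .0030 .10 91.5
```

```text
t 36.03 pos [ 0.4473 -0.0098  0.2115] zyaw -86.6 grip 60.0 F [-0.2  0.3 -0. ] j7 -1.62
 turn units [ 0.05  0.31 -0.24] | shift before turn [ 0.16  2.79 -0.31] | after turn [ 0.1   2.79 -0.32]
```

servo_tool:
  targets:
    - {"rx": 0.05, "ry": 0.31, "rz": -0.22, "tx": 0.1, "ty": 0.4, "tz": -0.3, "hand": 60}
    - {"rx": 0, "ry": 0, "rz": 0, "tx": 0, "ty": 0.8, "tz": 0, "hand": 55}
    - {"rx": 0, "ry": 0, "rz": 0, "tx": 0, "ty": 0.8, "tz": 0, "hand": 50}
    - {"rx": 0, "ry": 0, "rz": 0, "tx": 0, "ty": 0.6, "tz": 0, "hand": 50}
    - {"rx": 0, "ry": 0, "rz": 0, "tx": 0, "ty": 0.2, "tz": 0, "hand": 50}
    - {"rx": 0, "ry": 0, "rz": 0, "tx": 0, "ty": 0, "tz": 0, "hand": 50}

```text
time: 36.53
position: [0.4457, -0.0034, 0.1008]
tool_rot: [0.001, 0.708, -0.707, 0.006]
wrist_force: [-0.7, -0.0, 0.6]
grip_width: 0.0504
```

```bash
python3 plan.py .443 .0030 .01 91.5
```

```text
t 36.53 pos [ 0.4457 -0.0034  0.1008] zyaw -89.6 grip 50.4 F [-0.7 -0.   0.6] j7 -1.64
 turn units [ 0.01 -0.18 -0.09] | shift before turn [ 0.09  2.27 -0.16] | after turn [ 0.06  2.27 -0.16]
```

servo_tool:
  targets:
    - {"rx": 0, "ry": -0.18, "rz": -0.08, "tx": 0.06, "ty": 0.2, "tz": -0.17, "hand": 50}
    - {"rx": 0, "ry": 0, "rz": 0, "tx": 0, "ty": 0.6, "tz": 0, "hand": 50}
    - {"rx": 0, "ry": 0, "rz": 0, "tx": 0, "ty": 0.7, "tz": 0, "hand": 50}
    - {"rx": 0, "ry": 0, "rz": 0, "tx": 0, "ty": 0.4, "tz": 0, "hand": 50}
    - {"rx": 0, "ry": 0, "rz": 0, "tx": 0, "ty": 0.1, "tz": 0, "hand": 50}
    - {"rx": 0, "ry": 0, "rz": 0, "tx": 0, "ty": 0, "tz": 0, "hand": 50}

```text
time: 37.03
position: [0.4492, 0.0054, 0.025]
tool_rot: [-0.007, 0.709, -0.705, 0.015]
wrist_force: [-0.2, -0.5, 0.0]
grip_width: 0.0501
```

```bash
python3 plan.py .443 .0030 .01 91.5
```

```text
t 37.03 pos [0.4492 0.0054 0.025 ] zyaw -88.2 grip 50.1 F [-0.2 -0.5  0. ] j7 -1.58
 turn units [ 0.04  0.04 -0.1 ] | shift before turn [0.16 0.37 0.06] | after turn [0.16 0.37 0.06]
```

servo_tool:
  targets:
    - {"rx": 0.03, "ry": 0.04, "rz": -0.08, "tx": 0.16, "ty": 0.15, "tz": 0.06, "hand": 50}
    - {"rx": 0, "ry": 0, "rz": 0, "tx": 0, "ty": 0.15, "tz": 0, "hand": 50}
    - {"rx": 0, "ry": 0, "rz": 0, "tx": 0, "ty": 0.06, "tz": 0, "hand": 50}

```text
time: 37.28
position: [0.445, 0.0035, 0.013]
tool_rot: [-0.007, 0.708, -0.706, 0.012]
wrist_force: [0.6, 0.9, -0.4]
grip_width: 0.0497
```

```bash
python3 plan.py .443 .0030 .01 91.5
```

```text
t 37.28 pos [0.445  0.0035 0.013 ] zyaw -88.4 grip 49.7 F [ 0.6  0.9 -0.4] j7 -1.57
 turn units [ 0.02  0.01 -0.06] | shift before turn [0.05 0.07 0.01] | after turn [0.05 0.07 0.01]
```

servo_tool:
  targets:
    - {"rx": 0, "ry": 0, "rz": -0.04, "tx": 0, "ty": 0.03, "tz": 0, "hand": 5}
    - {"rx": 0, "ry": 0, "rz": 0, "tx": 0, "ty": 0.01, "tz": 0, "hand": 5}
    - {"rx": 0, "ry": 0, "rz": 0, "tx": 0, "ty": 0.01, "tz": 0, "hand": 5}
    - {"rx": 0, "ry": 0, "rz": 0, "tx": 0, "ty": 0.01, "tz": 0, "hand": 5}
    - {"rx": 0, "ry": 0, "rz": 0, "tx": 0, "ty": 0, "tz": 0, "hand": 5}
  force: 30

```text
time: 37.7
position: [0.4462, 0.0037, 0.0117]
tool_rot: [-0.008, 0.708, -0.706, 0.011]
wrist_force: [-0.2, -0.1, 0.0]
grip_width: 0.0244
```

```bash
python3 plan.py .443 .0030 .01 91.5; python3 look2.py 9
```

```text
t 37.70 pos [0.4462 0.0037 0.0117] zyaw -88.4 grip 24.4 F [-0.2 -0.1  0. ] j7 -1.57
 turn units [ 0.03  0.01 -0.04] | shift before turn [0.08 0.04 0.01] | after turn [0.08 0.04 0.01]
jsq 433 [552.9  71.3] [60.4 60.4] long deg 2.8 z 0.0768
jlong 588 [556.1 -51.8] [56.7 84. ] long deg 91.1 z 0.077
jsq handle 109 [551.8  71.8] [15.2 43.2] long deg 94.0 z 0.1022
jlong handle 107 [555.2 -52.4] [14.9 43.4] long deg 90.3 z 0.102
lsq handle none 0
lsq plate none 2
llong handle none 0
bar none 0
board 2534 [553.1   1.9] [130.4 304.9] long deg 91.3 z 0.0114
```

servo_tool:
  targets:
    - {"rx": 0, "ry": 0, "rz": 0, "tx": 0, "ty": 0, "tz": 0, "hand": 0}
    - {"rx": 0, "ry": 0, "rz": 0, "tx": 0, "ty": 0, "tz": 0, "hand": 0}
    - {"rx": 0, "ry": -0.06, "rz": 0, "tx": 0, "ty": 0, "tz": 0.08, "hand": 0}
    - {"rx": 0, "ry": -0.06, "rz": 0, "tx": 0, "ty": 0, "tz": 0.08, "hand": 0}
    - {"rx": 0, "ry": -0.06, "rz": 0, "tx": 0, "ty": 0, "tz": 0.08, "hand": 0}
    - {"rx": 0, "ry": -0.06, "rz": 0, "tx": 0, "ty": 0, "tz": 0.08, "hand": 0}
    - {"rx": 0, "ry": 0, "rz": 0, "tx": 0, "ty": 0, "tz": 0.04, "hand": 0}
    - {"rx": 0, "ry": 0, "rz": 0, "tx": 0, "ty": 0, "tz": 0, "hand": 0}
  force: 40

```text
time: 38.42
position: [0.4467, -0.0097, 0.0117]
tool_rot: [-0.02, 0.709, -0.705, 0.023]
wrist_force: [0.7, 3.7, -1.5]
grip_width: 0.0218
```

```bash
python3 plan.py .4463 -.0114 .012 93; python3 look2.py 10
```

```text
t 38.42 pos [ 0.4467 -0.0097  0.0117] zyaw -86.6 grip 21.8 F [ 0.7  3.7 -1.5] j7 -1.50
 turn units [ 0.05  0.07 -0.04] | shift before turn [ 0.01 -0.01  0.04] | after turn [ 0.01 -0.01  0.04]
jsq 459 [550.   62.6] [60.  60.5] long deg 94.1 z 0.0767
jlong 609 [558.3 -60.3] [56.5 84.2] long deg 93.0 z 0.0768
jsq handle 107 [550.1  62.7] [14.5 43.2] long deg 92.9 z 0.1025
jlong handle 110 [558.1 -60. ] [14.4 43.6] long deg 94.5 z 0.1026
lsq handle none 0
lsq plate none 3
llong handle none 0
bar none 0
board 2489 [553.5  -8.1] [130.3 300.1] long deg 93.8 z 0.0115
```

View pics/ctop10.png

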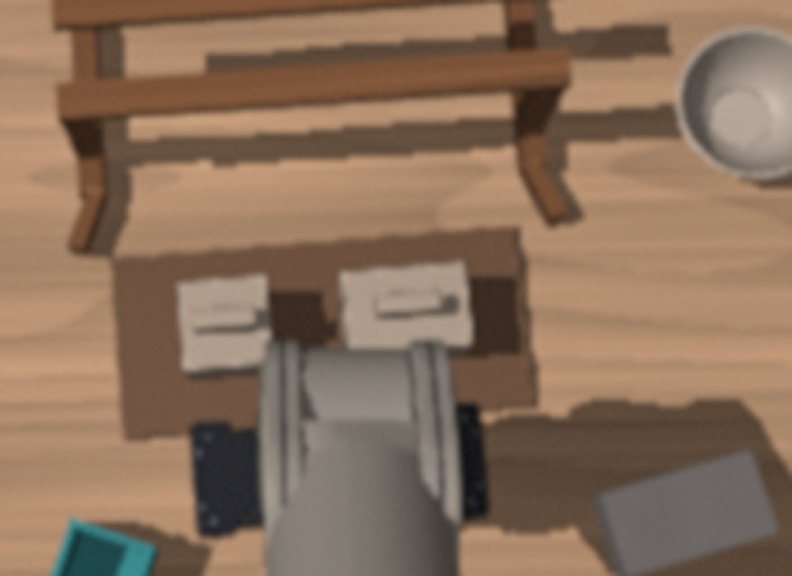

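servo_tool:
  targets:
    - {"rx": 0, "ry": 0.06, "rz": 0, "tx": -0.06, "ty": 0, "tz": 0.02, "hand": 0}
    - {"rx": 0, "ry": 0, "rz": 0, "tx": -0.1, "ty": 0, "tz": 0, "hand": 0}
    - {"rx": 0, "ry": 0, "rz": 0, "tx": -0.12, "ty": 0, "tz": 0, "hand": 0}
    - {"rx": 0, "ry": 0, "rz": 0, "tx": -0.12, "ty": 0, "tz": 0, "hand": 0}
    - {"rx": 0, "ry": 0, "rz": 0, "tx": -0.12, "ty": 0, "tz": 0, "hand": 0}
    - {"rx": 0, "ry": 0, "rz": 0, "tx": -0.12, "ty": 0, "tz": 0, "hand": 0}
    - {"rx": 0, "ry": 0, "rz": 0, "tx": -0.12, "ty": 0, "tz": 0, "hand": 0}
    - {"rx": 0, "ry": 0, "rz": 0, "tx": -0.12, "ty": 0, "tz": 0, "hand": 0}
    - {"rx": 0, "ry": 0, "rz": 0, "tx": -0.1, "ty": 0, "tz": 0, "hand": 0}
    - {"rx": 0, "ry": 0, "rz": 0, "tx": -0.06, "ty": 0, "tz": 0, "hand": 0}

```text
time: 39.3
position: [0.4667, -0.0114, 0.0114]
tool_rot: [-0.033, 0.709, -0.704, 0.0]
wrist_force: [-13.0, 3.8, 14.6]
grip_width: 0.0213
```

```bash
python3 - <<'E'
import subprocess
from h import *
o=get_obs(); p=o['position']
y=-.0006+(p[0]-.659)*.0507
print('axis y',y)
subprocess.run(['python3','plan.py',str(p[0]),str(y),'0.012','92.9'])
E
sed -i 's/(.48,.63)/(.48,.85)/g' look2.py; python3 look2.py 11
```

```text
t 39.30 pos [ 0.4667 -0.0114  0.0114] zyaw -87.3 grip 21.3 F [-13.    3.8  14.6] j7 -1.48
 turn units [ 0.08 -0.04  0.44] | shift before turn [-0.   -0.02 -0.03] | after turn [-0.   -0.02 -0.03]
axis y -0.010349412625374175
jsq 425 [571.4  59.6] [60.9 60.7] long deg 4.0 z 0.0767
jlong 337 [578.8 -63.2] [85.6 55.4] long deg 89.3 z 0.0771
jsq handle 116 [538.6  60.5] [43.3 77.6] long deg 179.0 z 0.1023
jlong handle 65 [579.4 -63.8] [10.3 41.7] long deg 97.4 z 0.1027
lsq handle none 0
lsq plate none 2
llong handle none 0
bar none 0
board 1645 [555.7  -3.9] [139.5 296.3] long deg 92.0 z 0.0116
```

View pics/ctop11.png

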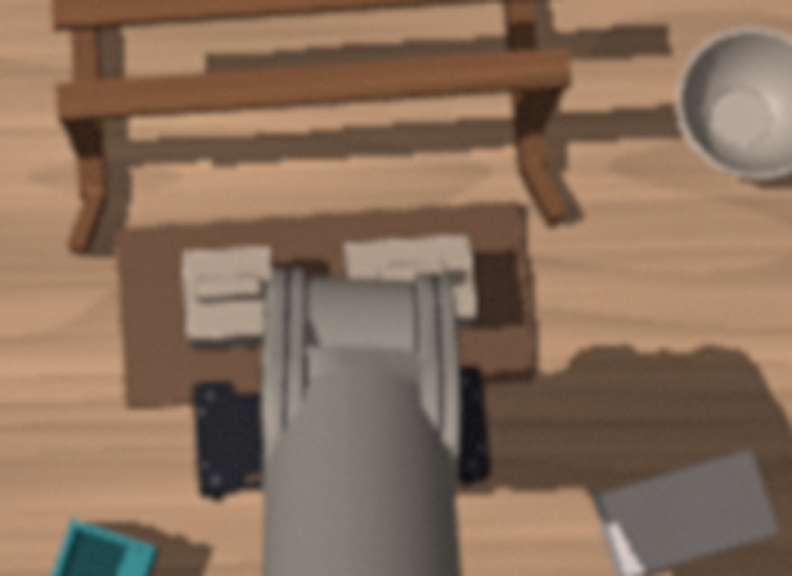

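servo_tool:
  targets:
    - {"rx": 0.03, "ry": 0.0, "rz": 0.2, "tx": -0.15, "ty": -0.03, "tz": 0, "hand": 0}
    - {"rx": 0, "ry": 0.02, "rz": 0.15, "tx": -0.2, "ty": 0, "tz": -0.01, "hand": 0}
    - {"rx": 0, "ry": 0.02, "rz": 0.1, "tx": -0.2, "ty": 0, "tz": -0.01, "hand": 0}
    - {"rx": 0, "ry": 0.0, "rz": 0.1, "tx": -0.2, "ty": 0, "tz": 0, "hand": 0}
    - {"rx": 0, "ry": 0.0, "rz": 0.1, "tx": -0.2, "ty": 0, "tz": 0, "hand": 0}

```text
time: 39.77
position: [0.4893, -0.0119, 0.0111]
tool_rot: [-0.017, 0.709, -0.704, 0.008]
wrist_force: [-36.4, 4.4, 39.3]
grip_width: 0.0214
```

```bash
cat > bd.py <<'E'
import subprocess,sys
from look import *
o=get_obs(); p=o['position']
y=-.0006+(p[0]-.659)*.0507
subprocess.run(['python3','plan.py',str(p[0]),str(y),'0.012','92.9'])
pc,d=read_camera('top'); W=deproj(d,calibration('top'))
cv2.imwrite(f'pics/top{sys.argv[1]}.png',pc); crop(pc,260,120,480,320,f'ctop{sys.argv[1]}',3)
rect(W,.095,.112,(.53,.85),(.022,.15),'sq handle')
rect(W,.095,.112,(.53,.85),(-.13,.0),'long handle')
rect(W,.066,.086,(.53,.85),(.022,.15),'sq plate')
rect(W,.066,.086,(.53,.85),(-.13,.0),'long plate')
E
python3 bd.py 12
```

```text
t 39.77 pos [ 0.4893 -0.0119  0.0111] zyaw -87.9 grip 21.4 F [-36.4   4.4  39.3] j7 -1.48
 turn units [ 0.07 -0.14  0.12] | shift before turn [-0.   -0.02 -0.07] | after turn [-0.   -0.02 -0.07]
this script no longer has the robotException ignored in: <_io.TextIOWrapper mode='rw' encoding='UTF-8'>
Traceback (most recent call last):
BrokenPipeError: [Errno 32] Broken pipe
```

```bash
cat > bd.py <<'E'
import sys
from look import *
from plan import plan
o=get_obs(); p=o['position']
y=-.0006+(p[0]-.659)*.0507
plan(p[0],y,.012,92.9)
pc,d=read_camera('top'); W=deproj(d,calibration('top'))
cv2.imwrite(f'pics/top{sys.argv[1]}.png',pc); crop(pc,260,120,480,320,f'ctop{sys.argv[1]}',3)
ps,d2=read_camera('scene'); crop(ps,200,150,400,300,f'cs{sys.argv[1]}',4)
rect(W,.095,.112,(.53,.85),(.022,.15),'sq handle')
rect(W,.095,.112,(.53,.85),(-.13,.0),'long handle')
rect(W,.066,.086,(.53,.85),(.022,.15),'sq plate')
rect(W,.066,.086,(.53,.85),(-.13,.0),'long plate')
E
python3 bd.py 12
```

```text
t 39.77 pos [ 0.4893 -0.0119  0.0111] zyaw -87.9 grip 21.4 F [-36.4   4.4  39.3] j7 -1.48
 turn units [ 0.07 -0.14  0.12] | shift before turn [-0.   -0.02 -0.07] | after turn [-0.   -0.02 -0.07]
sq handle 107 [593.8  58.4] [14.7 41.4] long deg 90.9 z 0.1025
long handle 111 [598.3 -65.5] [14.3 43.8] long deg 92.5 z 0.1017
sq plate 441 [593.6  57.7] [59.1 61.1] long deg 179.3 z 0.077
long plate 386 [598.7 -65.6] [56.7 84.2] long deg 92.0 z 0.077
```

View pics/ctop12.png

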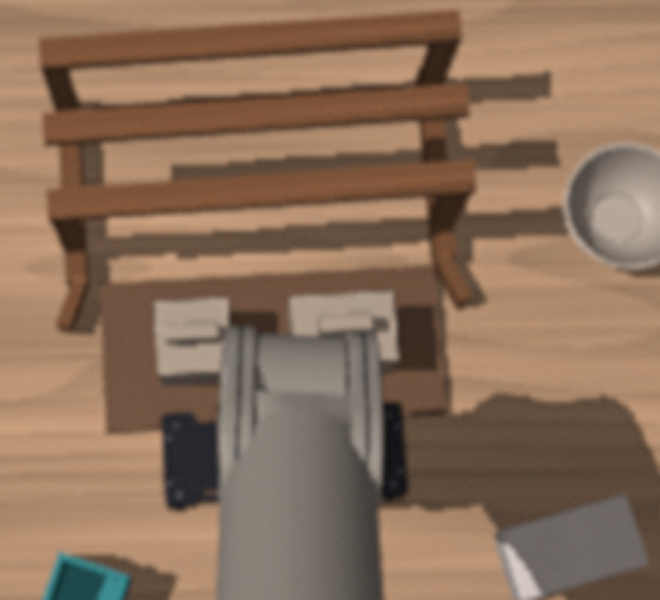

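View pics/cs12.png

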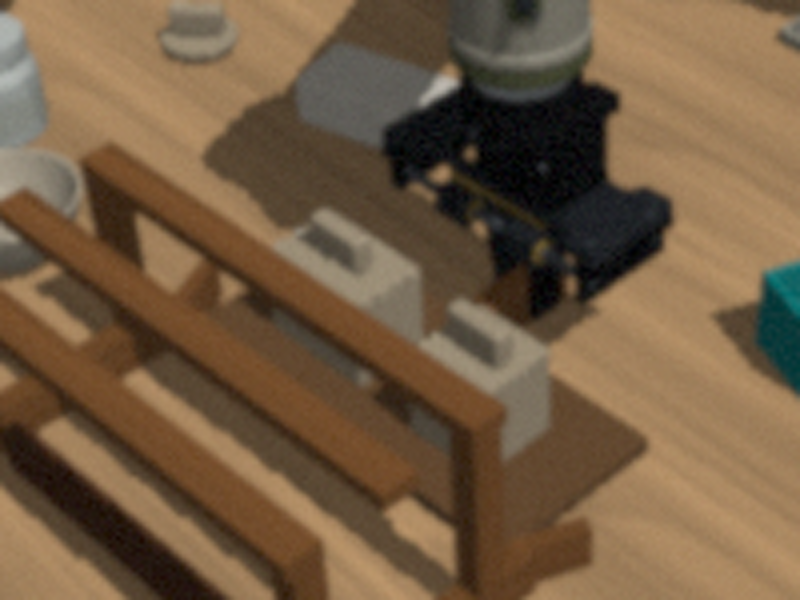

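servo_tool:
  targets:
    - {"rx": 0, "ry": 0, "rz": 0, "tx": 0.1, "ty": -0.05, "tz": 0, "hand": 0}
    - {"rx": 0, "ry": -0.05, "rz": 0, "tx": 0, "ty": 0, "tz": -0.08, "hand": 0}
    - {"rx": 0, "ry": -0.05, "rz": 0, "tx": 0, "ty": 0, "tz": -0.08, "hand": 0}
    - {"rx": 0, "ry": 0, "rz": 0, "tx": 0, "ty": 0, "tz": 0, "hand": 0}

```text
time: 40.2
position: [0.4833, -0.0082, 0.012]
tool_rot: [-0.02, 0.709, -0.705, 0.009]
wrist_force: [-0.9, 1.2, -4.2]
grip_width: 0.0214
```

```bash
cat >> bd.py <<'E'
# board estimate from plates
def ctr(y):
    m=(W[...,2]>.066)&(W[...,2]<.086)&(W[...,0]>.53)&(W[...,0]<.85)&(W[...,1]>y[0])&(W[...,1]<y[1])
    return np.array(cv2.minAreaRect(W[m][:,:2].astype(np.float32)*1000)[0])
a,b=ctr((.022,.15)),ctr((-.13,.0)); v=a-b; yaw=np.arctan2(-v[0],v[1]); yaw-=np.arctan2(-.2,123.1)
mid=(a+b)/2; Rm=np.array([[np.cos(yaw),-np.sin(yaw)],[np.sin(yaw),np.cos(yaw)]])
og=mid-Rm@[1.8,3.85]; far=og+Rm@[65,0]
print('board origin',og,'yaw',np.degrees(yaw),'lateral off',og[1]-(-.6+(og[0]-659)*.0507),'far past mouth',(far-[659,-.6])@[.9987,.0506])
E
python3 bd.py 13
```

```text
t 40.20 pos [ 0.4833 -0.0082  0.012 ] zyaw -87.6 grip 21.4 F [-0.9  1.2 -4.2] j7 -1.49
 turn units [ 0.05 -0.09  0.15] | shift before turn [ 0.   -0.    0.03] | after turn [ 0.   -0.    0.03]
sq handle 106 [587.1  62.1] [43.4 14.5] long deg 88.3 z 0.103
long handle 111 [592.5 -61.5] [14.9 42. ] long deg 91.8 z 0.1036
sq plate 433 [608.7 101.9] [149.3  81. ] long deg 62.9 z 0.0772
long plate 402 [593.9 -61.4] [55.  85.4] long deg 90.2 z 0.0773
board origin [599.14107694  16.582418  ] yaw -5.08890359484286 lateral off 20.217265398442496 far past mouth 5.456205167715515
```

servo_tool:
  targets:
    - {"rx": 0.02, "ry": -0.04, "rz": 0.05, "tx": -0.1, "ty": -0.01, "tz": 0, "hand": 0}
    - {"rx": 0, "ry": -0.02, "rz": 0.03, "tx": -0.15, "ty": -0.01, "tz": 0, "hand": 0}
    - {"rx": 0, "ry": 0, "rz": 0.03, "tx": -0.15, "ty": -0.02, "tz": -0.01, "hand": 0}
    - {"rx": 0, "ry": 0, "rz": 0.03, "tx": -0.15, "ty": -0.02, "tz": -0.01, "hand": 0}
    - {"rx": 0, "ry": 0, "rz": 0.03, "tx": -0.15, "ty": -0.02, "tz": -0.01, "hand": 0}
    - {"rx": 0, "ry": 0, "rz": 0.03, "tx": -0.15, "ty": -0.02, "tz": -0.01, "hand": 0}

```text
time: 40.8
position: [0.5173, -0.0045, 0.014]
tool_rot: [-0.018, 0.708, -0.706, 0.018]
wrist_force: [-1.5, -0.0, -6.5]
grip_width: 0.0219
```

```bash
python3 - <<'E'
s=open('bd.py').read()
i=s.index('# board est')
s=s[:i].replace("rect(W,.066,.086,(.53,.85),(.022,.15),'sq plate')","rect(W,.066,.086,(.53,.66),(.022,.11),'sq plate')").replace("(.022,.15)","(.022,.11)")+s[i:].replace('W[...,2]>.066','W[...,2]>.095').replace('W[...,2]<.086','W[...,2]<.112').replace('(.022,.15)','(.022,.11)')
open('bd.py','w').write(s)
E
python3 bd.py 14
```

```text
t 40.80 pos [ 0.5173 -0.0045  0.014 ] zyaw -87.1 grip 21.9 F [-1.5 -0.  -6.5] j7 -1.47
 turn units [ 0.03 -0.01 -0.  ] | shift before turn [0.   0.05 0.08] | after turn [0.   0.05 0.08]
sq handle 120 [587.2  68.7] [43.7 83.5] long deg 176.1 z 0.1025
long handle 105 [628.1 -56.8] [15.1 43.8] long deg 94.5 z 0.1038
sq plate 410 [621.2  67.1] [59.5 62.2] long deg 179.7 z 0.078
long plate 381 [628.7 -57. ] [57.5 84.3] long deg 91.9 z 0.0779
board origin [607.13453492   1.73086679] yaw 18.128264070206956 lateral off 4.9604458688835305 far past mouth 11.036506433249842
```

View pics/ctop14.png

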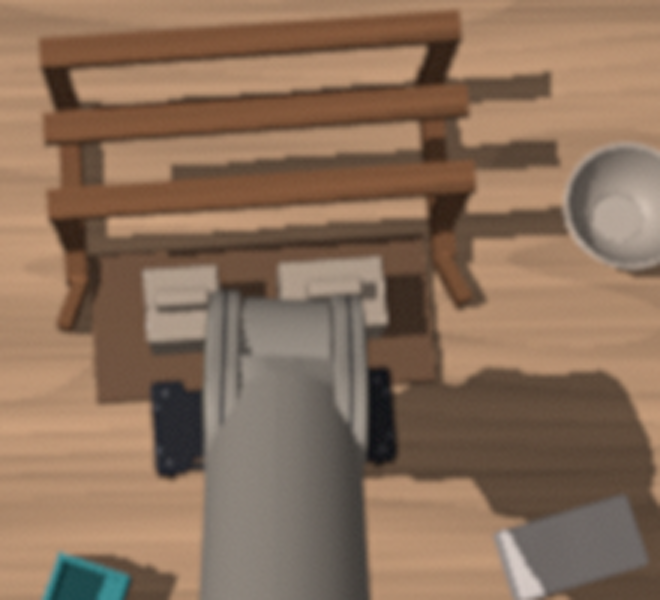

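servo_tool:
  targets:
    - {"rx": 0, "ry": 0.03, "rz": 0, "tx": -0.08, "ty": 0.04, "tz": 0.07, "hand": 0}
    - {"rx": 0, "ry": 0.03, "rz": 0.02, "tx": -0.12, "ty": 0, "tz": 0.04, "hand": 0}
    - {"rx": 0, "ry": 0, "rz": 0.02, "tx": -0.12, "ty": -0.01, "tz": 0.01, "hand": 0}
    - {"rx": 0, "ry": 0, "rz": 0.02, "tx": -0.12, "ty": -0.01, "tz": 0.0, "hand": 0}

```text
time: 41.23
position: [0.5368, -0.0083, 0.0136]
tool_rot: [-0.013, 0.708, -0.706, 0.018]
wrist_force: [-1.8, 0.2, -5.7]
grip_width: 0.0215
```

```bash
sed -i 's/(.53,.66)/(.53,.85)/; s/W\[...,2\]>.095/W[...,2]>.066/; s/W\[...,2\]<.112/W[...,2]<.086/' bd.py; python3 bd.py 15
```

```text
t 41.23 pos [ 0.5368 -0.0083  0.0136] zyaw -87.5 grip 21.5 F [-1.8  0.2 -5.7] j7 -1.46
 turn units [ 0.03 -0.06 -0.08] | shift before turn [-0.    0.04 -0.04] | after turn [-0.    0.04 -0.04]
sq handle 116 [606.6  63.6] [41.3 84.4] long deg 178.2 z 0.1031
long handle 97 [646.7 -60.9] [13.5 41.8] long deg 93.5 z 0.1039
sq plate 409 [641.4  61.8] [61.1 59.7] long deg 0.7 z 0.0778
long plate 361 [648.7 -61.3] [83.8 58.3] long deg 88.7 z 0.0776
board origin [643.48119513  -3.71267901] yaw 3.5090678910525077 lateral off -2.325875605984713 far past mouth 49.33896771300536
```

View pics/ctop15.png

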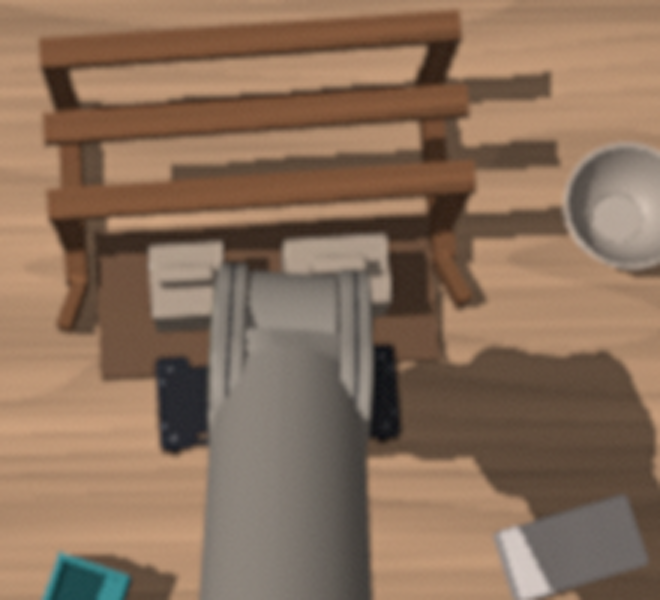

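servo_tool:
  targets:
    - {"rx": 0, "ry": 0, "rz": -0.02, "tx": -0.1, "ty": 0.02, "tz": -0.03, "hand": 0}
    - {"rx": 0, "ry": 0, "rz": 0, "tx": -0.12, "ty": 0, "tz": -0.02, "hand": 0}
    - {"rx": 0, "ry": 0, "rz": 0, "tx": -0.12, "ty": 0, "tz": 0, "hand": 0}
    - {"rx": 0, "ry": 0, "rz": 0, "tx": -0.12, "ty": 0, "tz": 0, "hand": 0}
    - {"rx": 0, "ry": 0, "rz": 0, "tx": -0.12, "ty": 0, "tz": 0, "hand": 0}
    - {"rx": 0, "ry": 0, "rz": 0, "tx": -0.12, "ty": -0.01, "tz": 0, "hand": 0}
    - {"rx": 0, "ry": 0, "rz": 0, "tx": -0.12, "ty": -0.01, "tz": 0, "hand": 0}

```text
time: 41.92
position: [0.5723, -0.0048, 0.0139]
tool_rot: [-0.014, 0.708, -0.706, 0.017]
wrist_force: [-2.1, 1.1, -4.7]
grip_width: 0.0221
```

```bash
python3 bd.py 16
```

```text
t 41.92 pos [ 0.5723 -0.0048  0.0139] zyaw -87.5 grip 22.1 F [-2.1  1.1 -4.7] j7 -1.45
 turn units [ 0.03 -0.07 -0.05] | shift before turn [0.   0.05 0.01] | after turn [0.   0.05 0.01]
sq handle 126 [607.1  66.7] [ 41.5 152.9] long deg 178.2 z 0.103
long handle 28 [613.9 -66.1] [157.1  41.1] long deg 7.0 z 0.1039
sq plate 290 [671.6  67.9] [51. 55.] long deg 92.2 z 0.0783
long plate 220 [678.5 -58.5] [51.  83.7] long deg 92.6 z 0.0777
board origin [673.49076584   0.72531956] yaw 3.196713106825915 lateral off 0.5906377352680576 far past mouth 79.53688676163243
```

View pics/ctop16.png

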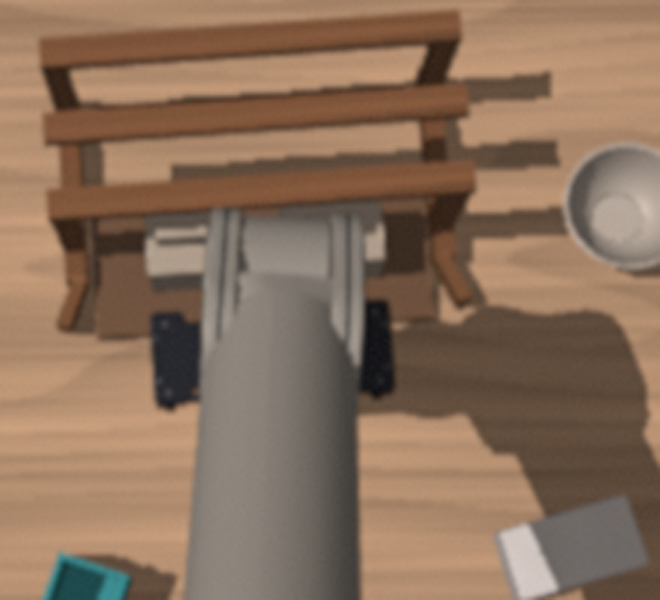

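```bash
python3 - <<'E'
from h import *
pc,d=read_camera('top'); W=deproj(d,calibration('top'))
for u in(335,345,355,365,375):
    for v in range(178,206,3): 
        w=W[v,u]
        if w[2]>.11: print(u,v,np.round(w,3))
E
python3 - <<'E'
from h import *
p,d=read_camera('scene'); crop(p,200,130,420,300,'cs16b',3.5)
p,d=read_camera('wrist'); cv2.imwrite('pics/w16.png',p)
E
```

```text
335 181 [0.698 0.029 0.161]
335 184 [0.691 0.029 0.162]
335 187 [0.684 0.029 0.161]
335 190 [0.616 0.03  0.39 ]
335 193 [0.607 0.03  0.403]
335 196 [0.6   0.03  0.406]
335 199 [0.593 0.03  0.414]
335 202 [0.586 0.03  0.416]
335 205 [0.58  0.03  0.419]
345 181 [0.696 0.006 0.167]
345 184 [0.69  0.006 0.165]
345 187 [0.683 0.006 0.164]
345 193 [0.609 0.011 0.392]
345 196 [0.601 0.011 0.402]
345 199 [0.594 0.011 0.406]
345 202 [0.589 0.012 0.404]
345 205 [0.582 0.012 0.41 ]
355 178 [ 0.704 -0.018  0.163]
355 181 [ 0.698 -0.018  0.16 ]
355 184 [ 0.691 -0.018  0.158]
355 187 [ 0.684 -0.018  0.157]
355 193 [ 0.61  -0.008  0.389]
355 196 [ 0.602 -0.008  0.399]
355 199 [ 0.594 -0.007  0.405]
355 202 [ 0.589 -0.007  0.404]
355 205 [ 0.582 -0.007  0.41 ]
365 178 [ 0.705 -0.042  0.158]
365 181 [ 0.698 -0.041  0.158]
365 184 [ 0.69  -0.041  0.162]
365 187 [ 0.684 -0.041  0.157]
365 193 [ 0.611 -0.027  0.385]
365 196 [ 0.602 -0.026  0.397]
365 199 [ 0.595 -0.026  0.402]
365 202 [ 0.588 -0.026  0.405]
365 205 [ 0.581 -0.025  0.409]
375 178 [ 0.703 -0.065  0.163]
375 181 [ 0.696 -0.064  0.162]
375 184 [ 0.688 -0.064  0.166]
375 187 [ 0.684 -0.065  0.155]
375 193 [ 0.607 -0.046  0.395]
375 196 [ 0.599 -0.045  0.404]
375 199 [ 0.592 -0.044  0.412]
375 202 [ 0.586 -0.044  0.412]
375 205 [ 0.579 -0.043  0.417]
```

View pics/cs16b.png

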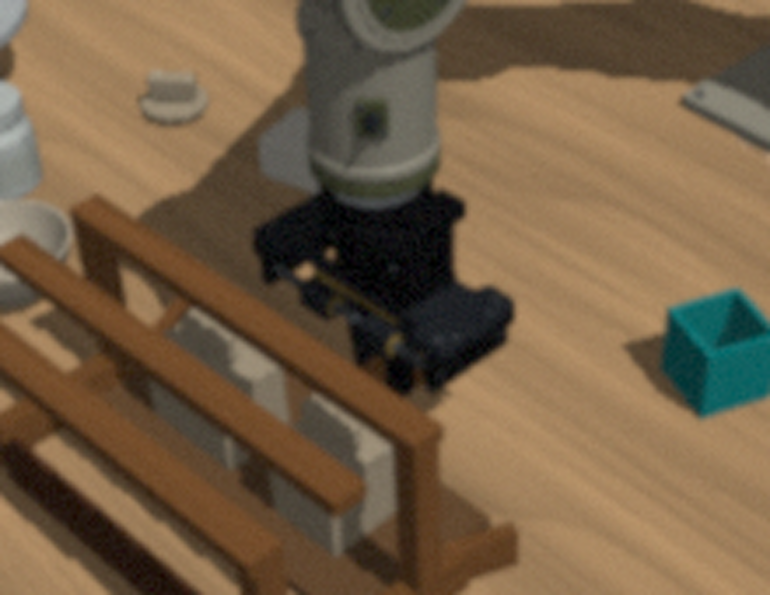

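View pics/w16.png

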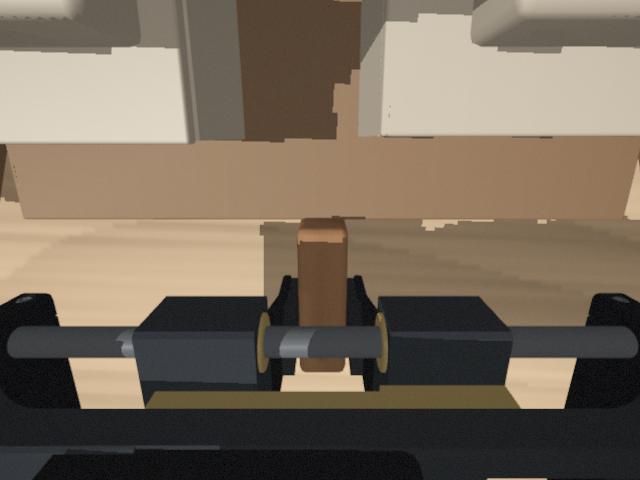

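Run:
```python
from h import *
c=calibration('wrist'); print(np.linalg.inv(c['world_to_cam'])[:3,3], get_obs()['position'])
```

```text
[ 0.65257807 -0.00242282  0.176075  ] [ 0.57228378 -0.0048444   0.01400977]
```

servo_tool:
  targets:
    - {"rx": 0, "ry": 0, "rz": -0.02, "tx": -0.1, "ty": 0.02, "tz": 0, "hand": 0}
    - {"rx": 0, "ry": 0, "rz": 0, "tx": -0.12, "ty": 0, "tz": 0, "hand": 0}
    - {"rx": 0, "ry": 0, "rz": 0, "tx": -0.12, "ty": 0, "tz": 0.01, "hand": 0}
    - {"rx": 0, "ry": 0, "rz": 0, "tx": -0.12, "ty": 0, "tz": 0, "hand": 0}
    - {"rx": 0, "ry": 0, "rz": 0, "tx": -0.1, "ty": 0, "tz": 0, "hand": 0}

```text
time: 42.58
position: [0.5943, -0.0042, 0.0133]
tool_rot: [-0.015, 0.708, -0.706, 0.016]
wrist_force: [-4.0, 0.7, -1.9]
grip_width: 0.0215
```

```bash
python3 plan.py .6 -.003 .0125 92.9
```

```text
t 42.58 pos [ 0.5943 -0.0042  0.0133] zyaw -87.5 grip 21.5 F [-4.   0.7 -1.9] j7 -1.44
 turn units [ 0.04 -0.07 -0.01] | shift before turn [-0.14  0.02 -0.02] | after turn [-0.14  0.02 -0.02]
```

servo_tool:
  targets:
    - {"rx": 0, "ry": -0.02, "rz": 0, "tx": -0.1, "ty": 0, "tz": 0, "hand": 0}
    - {"rx": 0, "ry": 0, "rz": 0, "tx": -0.1, "ty": 0, "tz": 0, "hand": 0}
    - {"rx": 0, "ry": 0, "rz": 0, "tx": -0.08, "ty": 0, "tz": 0, "hand": 0}

```text
time: 42.83
position: [0.607, -0.0039, 0.0133]
tool_rot: [-0.016, 0.708, -0.706, 0.016]
wrist_force: [-4.4, 1.1, -2.4]
grip_width: 0.0218
```

servo_tool:
  targets:
    - {"rx": 0, "ry": 0, "rz": 0, "tx": -0.08, "ty": 0, "tz": 0, "hand": 0}
    - {"rx": 0, "ry": 0, "rz": 0, "tx": -0.08, "ty": 0, "tz": 0, "hand": 0}

```text
time: 43.0
position: [0.6141, -0.0036, 0.0132]
tool_rot: [-0.016, 0.708, -0.706, 0.016]
wrist_force: [-4.6, 0.1, -1.4]
grip_width: 0.0216
```

servo_tool:
  targets:
    - {"rx": 0, "ry": 0, "rz": 0, "tx": -0.07, "ty": 0, "tz": 0, "hand": 0}
    - {"rx": 0, "ry": 0, "rz": 0, "tx": -0.06, "ty": 0, "tz": 0, "hand": 0}

```text
time: 43.17
position: [0.62, -0.0033, 0.0132]
tool_rot: [-0.016, 0.708, -0.706, 0.016]
wrist_force: [-3.8, -0.2, -2.5]
grip_width: 0.0215
```

servo_tool:
  targets:
    - {"rx": 0, "ry": 0, "rz": 0, "tx": -0.06, "ty": 0, "tz": 0, "hand": 0}
    - {"rx": 0, "ry": 0, "rz": 0, "tx": -0.05, "ty": 0, "tz": 0, "hand": 0}

```text
time: 43.33
position: [0.6249, -0.003, 0.0132]
tool_rot: [-0.016, 0.708, -0.706, 0.016]
wrist_force: [-3.4, -0.7, -2.7]
grip_width: 0.0219
```

servo_tool:
  targets:
    - {"rx": 0, "ry": 0, "rz": 0, "tx": -0.05, "ty": 0, "tz": 0, "hand": 0}
    - {"rx": 0, "ry": 0, "rz": 0, "tx": -0.05, "ty": 0, "tz": 0, "hand": 0}

```text
time: 43.5
position: [0.6289, -0.0031, 0.0131]
tool_rot: [-0.016, 0.708, -0.706, 0.016]
wrist_force: [-11.3, -5.2, -0.5]
grip_width: 0.0217
```

Run:
```python
from h import *
p,d=read_camera('top'); crop(p,260,110,480,300,'ct17',3.5); cv2.imwrite('pics/top17.png',p); np.save('pics/top17.npy',d)
p,d=read_camera('scene'); crop(p,180,160,380,330,'cs17',4); np.save('pics/s17.npy',d)
p,d=read_camera('wrist'); cv2.imwrite('pics/w17.png',p)
```

```text
(no output)
```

View pics/ct17.png

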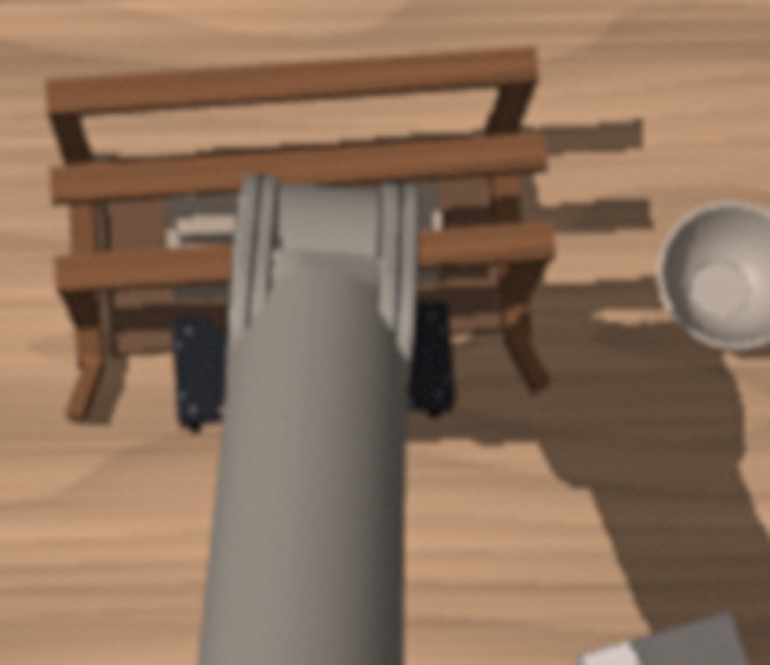

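View pics/cs17.png

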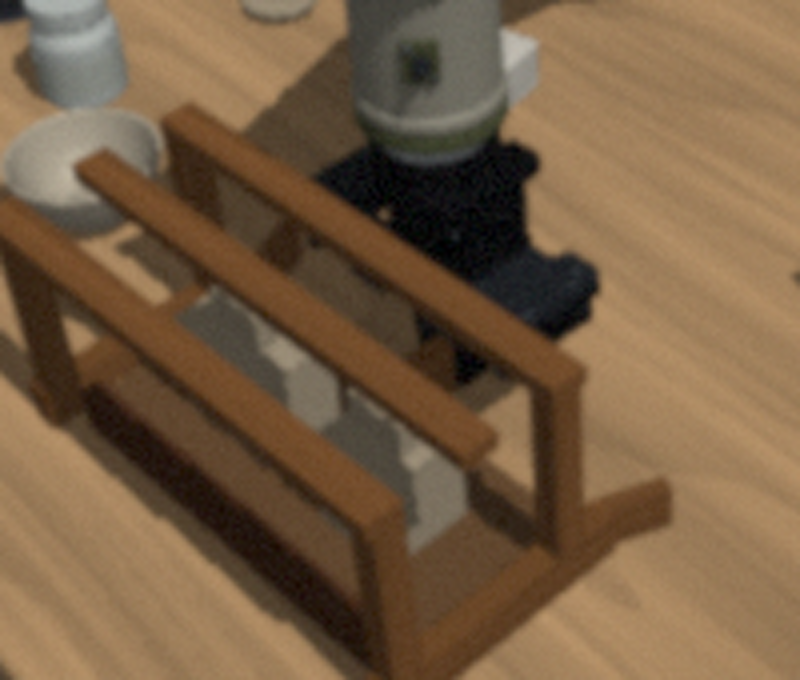

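View pics/w17.png

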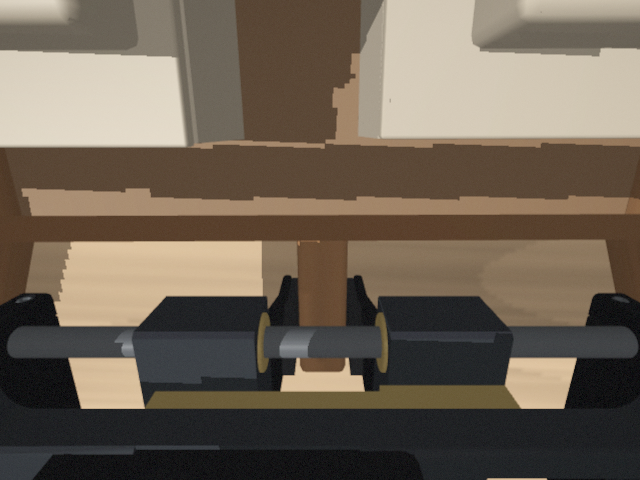

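servo_tool:
  targets:
    - {"rx": 0, "ry": 0, "rz": 0, "tx": -0.06, "ty": 0, "tz": 0, "hand": 0}
    - {"rx": 0, "ry": 0, "rz": 0, "tx": -0.06, "ty": 0, "tz": 0, "hand": 0}

```text
time: 43.82
position: [0.6293, -0.0037, 0.0116]
tool_rot: [-0.02, 0.708, -0.706, 0.013]
wrist_force: [-12.9, 1.3, 0.9]
grip_width: 0.0216
```

```bash
python3 plan.py .63 -.0033 .013 92.9
```

```text
t 43.82 pos [ 0.6293 -0.0037  0.0116] zyaw -87.4 grip 21.6 F [-12.9   1.3   0.9] j7 -1.43
 turn units [ 0.03 -0.05  0.1 ] | shift before turn [-0.02 -0.04 -0.01] | after turn [-0.02 -0.04 -0.01]
```

servo_tool:
  targets:
    - {"rx": 0, "ry": -0.04, "rz": 0.05, "tx": -0.12, "ty": 0, "tz": 0, "hand": 0}
    - {"rx": 0, "ry": 0, "rz": 0.05, "tx": -0.14, "ty": 0, "tz": 0, "hand": 0}

```text
time: 43.98
position: [0.6302, -0.0036, 0.0109]
tool_rot: [-0.025, 0.709, -0.705, 0.01]
wrist_force: [-36.7, -0.0, 28.7]
grip_width: 0.0218
```

```bash
python3 plan.py .63 -.0033 .013 92.9;  python3 - <<'E'
from h import *
p,d=read_camera('scene'); c=calibration('scene'); W=deproj(d,c); crop(p,180,230,300,330,'cs18',6.5)
# points in rack frame
P=W[(W[...,0]>.7)&(W[...,0]<.9)&(abs(W[...,1])<.14)&(W[...,2]<.06)]
Q=P-[.659,-.0006,0]; x=Q[:,0]*.9987+Q[:,1]*.0506
h=[(round(a,3),int(((x>a)&(x<=a+.005)).sum()),np.round(np.median(P[(x>a)&(x<=a+.005)][:,2]),4) if ((x>a)&(x<=a+.005)).any() else 0) for a in np.arange(.08,.2,.005)]
for k in h: print(k)
E
```

```text
t 43.98 pos [ 0.6302 -0.0036  0.0109] zyaw -87.2 grip 21.8 F [-36.7  -0.   28.7] j7 -1.43
 turn units [ 0.05 -0.01  0.2 ] | shift before turn [ 0.01 -0.05 -0.01] | after turn [ 0.   -0.05 -0.01]
(np.float64(0.08), 70, np.float64(0.016))
(np.float64(0.085), 61, np.float64(0.0154))
(np.float64(0.09), 40, np.float64(0.0139))
(np.float64(0.095), 28, np.float64(0.0136))
(np.float64(0.1), 60, np.float64(0.0132))
(np.float64(0.105), 168, np.float64(0.0137))
(np.float64(0.11), 143, np.float64(0.0136))
(np.float64(0.115), 148, np.float64(0.0134))
(np.float64(0.12), 153, np.float64(0.0136))
(np.float64(0.125), 159, np.float64(0.0135))
(np.float64(0.13), 35, np.float64(0.0142))
(np.float64(0.135), 5, np.float64(0.0313))
(np.float64(0.14), 174, np.float64(0.0335))
(np.float64(0.145), 205, np.float64(0.0331))
(np.float64(0.15), 757, np.float64(0.019))
(np.float64(0.155), 339, np.float64(0.0007))
(np.float64(0.16), 315, np.float64(0.0004))
(np.float64(0.165), 337, np.float64(0.0002))
(np.float64(0.17), 341, np.float64(0.0003))
(np.float64(0.175), 324, np.float64(0.0004))
(np.float64(0.18), 330, np.float64(0.0001))
(np.float64(0.185), 331, np.float64(0.0005))
(np.float64(0.19), 331, np.float64(0.0003))
(np.float64(0.195), 340, np.float64(0.0005))
```

View pics/cs18.png

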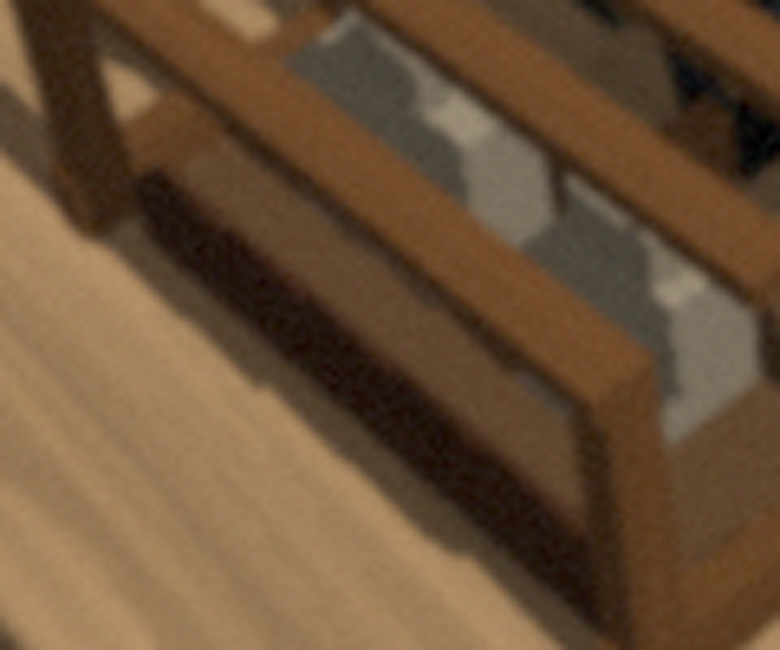

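servo_tool:
  targets:
    - {"rx": 0, "ry": 0, "rz": 0, "tx": 0, "ty": -0.02, "tz": 0, "hand": 0}
    - {"rx": 0, "ry": 0, "rz": 0, "tx": 0, "ty": 0, "tz": 0, "hand": 45}
    - {"rx": 0, "ry": 0, "rz": 0, "tx": 0, "ty": 0, "tz": 0, "hand": 45}
    - {"rx": 0, "ry": 0, "rz": 0, "tx": 0, "ty": 0, "tz": 0, "hand": 45}
    - {"rx": 0, "ry": 0, "rz": 0, "tx": 0, "ty": 0, "tz": 0, "hand": 45}

```text
time: 44.45
position: [0.6341, -0.0031, 0.0142]
tool_rot: [-0.023, 0.709, -0.705, 0.013]
wrist_force: [0.5, -0.3, -0.3]
grip_width: 0.0399
```

```bash
python3 plan.py .61 -.004 .013 92.9
```

```text
t 44.45 pos [ 0.6341 -0.0031  0.0142] zyaw -87.2 grip 39.9 F [ 0.5 -0.3 -0.3] j7 -1.43
 turn units [ 0.06 -0.01  0.13] | shift before turn [ 0.6   0.04 -0.01] | after turn [ 0.6   0.03 -0.01]
```

servo_tool:
  targets:
    - {"rx": 0.04, "ry": 0, "rz": 0.1, "tx": 0.2, "ty": 0, "tz": 0, "hand": 45}
    - {"rx": 0, "ry": 0, "rz": 0, "tx": 0.3, "ty": -0.3, "tz": 0, "hand": 45}
    - {"rx": 0, "ry": 0, "rz": 0, "tx": 0.4, "ty": -0.5, "tz": 0, "hand": 45}
    - {"rx": 0, "ry": 0, "rz": 0, "tx": 0.5, "ty": -0.6, "tz": 0, "hand": 45}
    - {"rx": 0, "ry": 0, "rz": 0, "tx": 0.6, "ty": -0.6, "tz": 0, "hand": 45}
    - {"rx": 0, "ry": 0, "rz": 0, "tx": 0.6, "ty": -0.6, "tz": 0, "hand": 45}
    - {"rx": 0, "ry": 0, "rz": 0, "tx": 0.6, "ty": -0.6, "tz": 0, "hand": 45}
    - {"rx": 0, "ry": 0, "rz": 0, "tx": 0.3, "ty": -0.6, "tz": 0, "hand": 45}
    - {"rx": 0, "ry": 0, "rz": 0, "tx": 0, "ty": -0.6, "tz": 0, "hand": 45}
    - {"rx": 0, "ry": 0, "rz": 0, "tx": 0, "ty": -0.3, "tz": -0.8, "hand": 60}
    - {"rx": 0, "ry": 0, "rz": 0, "tx": 0, "ty": 0, "tz": -0.9, "hand": 60}
    - {"rx": 0, "ry": 0, "rz": 0, "tx": 0, "ty": 0, "tz": -0.9, "hand": 60}
    - {"rx": 0, "ry": 0, "rz": 0, "tx": 0, "ty": 0, "tz": -0.9, "hand": 60}
    - {"rx": 0, "ry": 0, "rz": 0, "tx": 0, "ty": 0, "tz": -0.9, "hand": 60}
    - {"rx": 0, "ry": 0, "rz": 0, "tx": 0, "ty": 0, "tz": -0.9, "hand": 60}
    - {"rx": 0, "ry": 0, "rz": 0, "tx": 0, "ty": 0, "tz": -0.4, "hand": 60}
    - {"rx": 0, "ry": 0, "rz": 0, "tx": 0, "ty": 0, "tz": 0, "hand": 60}

```text
time: 45.87
position: [0.4846, 0.2269, 0.2189]
tool_rot: [-0.006, 0.711, -0.703, 0.023]
wrist_force: [-0.4, -0.8, -0.4]
grip_width: 0.0601
```

Run:
```python
from look import *
p,d=read_camera('top'); c=calibration('top'); W=deproj(d,c); cv2.imwrite('pics/top19.png',p); crop(p,260,110,440,260,'ct19',4.4)
rect(W,.025,.042,(.5,.66),(-.05,.05),'bar')
rect(W,.066,.086,(.6,.85),(.022,.11),'sq plate'); rect(W,.066,.086,(.6,.85),(-.13,.0),'long plate')
m=(W[...,2]>.008)&(W[...,2]<.016)&(W[...,0]>.6)&(W[...,0]<.85)&(abs(W[...,1])<.14)
P=W[m]-[.659,-.0006,0]; x=P[:,0]*.9987+P[:,1]*.0506; print('board x in rack',np.percentile(x,[1,99])*1e3)
m=(W[...,2]>.027)&(W[...,2]<.038)&(W[...,0]>.76)&(W[...,0]<.88)&(abs(W[...,1])<.12)
P=W[m]-[.659,-.0006,0]; x=P[:,0]*.9987+P[:,1]*.0506; print('stop top x',m.sum(),np.percentile(x,[2,98])*1e3 if m.any() else None)
s,d=read_camera('scene'); crop(s,180,150,380,320,'cs19',4)
print(get_obs()['position'],get_obs()['time'])
```

```text
bar 212 [628.8  -4. ] [62.6 22. ] long deg 3.1 z 0.0331
sq plate 209 [743.4  67.2] [38.1 60.3] long deg 93.4 z 0.0774
long plate 310 [748.7 -55.8] [36.7 84.2] long deg 93.9 z 0.077
board x in rack [  9.03435347 126.79066611]
stop top x 81 [150.86520851 155.35560807]
[0.48520895 0.22314888 0.2188399 ] 45.9667
```

View pics/top19.png

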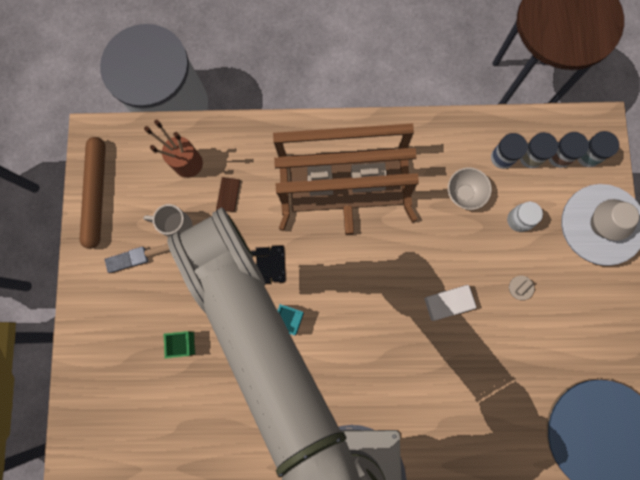

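View pics/ct19.png

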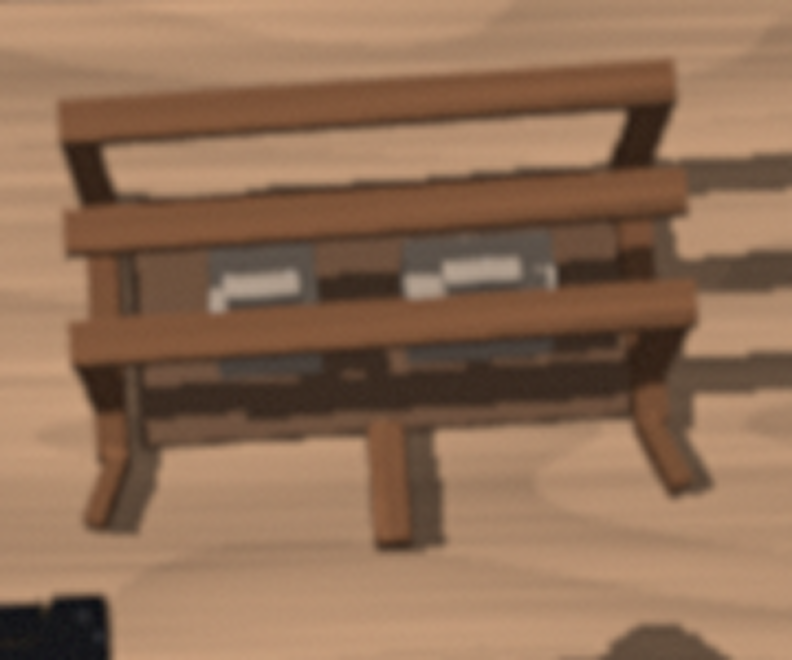

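View pics/cs19.png

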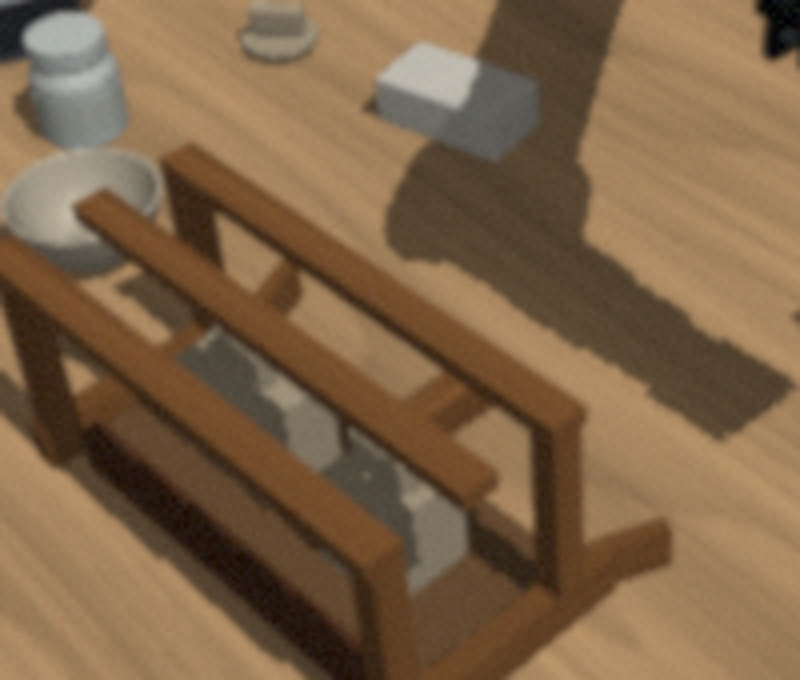

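Run:
```python
from cell import *
print(hand_in())
```

```text
the job is handed in; nothing more can be done
None
```

The job is done and handed in at about 46 s. The square and oblong jars are lidded on the ware board, and the board is home against the stop. No round jar was out, so I left the round lid on the bench as a spare.

1. **Brick:** I laid it on the open bench at about (0.42, -0.25) m, clear of the board and rack.
2. **Jars and lids:** I stood both jars on the board and fitted each with its own lid. Before the slide both lids were flush with the jar sides to about 1 mm, and their plate tops sat at 77 mm, about the 78 mm expected when seated.
3. **Slide:** I pinched the grip bar and slid the board in until it stopped. The force went from 4 N to 37 N with only about 1 mm more travel.

**Last checks:**
- After release, the cameras put the board's far edge about 139 mm behind the rack mouth, matching a stop face seen at about 138–140 mm. The final contact is hidden behind the stop, so I could not see it directly.
- Both lids were still seated, with plate tops at 77 mm. The shelf slats hide part of them.
- The look-alikes and bystanders seemed unmoved, though I only checked them by eye. The gripper was clear of everything.

**One hitch:** on the way in the board drifted about 4 mm to the right, probably against the rack's right lead-in. The wrist read about 36 N sideways and 39 N upward. I backed off 6 mm, re-centred it and went on; the jars and lids stayed in place.

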